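Load lamp cores into the test fixture and start the test

ROBOT

A 6-joint arm with a two-finger parallel gripper is mounted at the origin on the work surface. World frame = base frame: x ahead of the robot, y to its left, z up, the work surface at z = 0. Lengths are in m, angles in rad, forces in N, time in s.
With the tool pointing down it reaches from about 0.35 to 0.925 m from the base axis. Payload 6.4 kg.
Tool frame: the origin (TCP) lies at the centre of the arm's flange, where the gripper is bolted on; the fingertips stand 173 mm ahead of it and the grasp point (between the pads) lies 155 mm ahead of it; z points along the fingers, y is the line along which they close (so a half turn about z gives the same grasp; the last joint's range is limited). The gripper opens to 85 mm and grips with 20 to 120 N. Pads are 22 mm wide; open, the fingers measure 114 mm over their backs; the gripper's body (76 mm by 85 mm) begins 54 mm behind the grasp point. The pads swing forward as they close: fully open they stand 13 mm farther back than shut.
Start: joints at [-0.174, 0.245, 1.558, -0, 1.339, -0.174], TCP at [0.65, 0, 0.405] pointing down, gripper open.
Joint ranges: [-3.13, 3.13], [-1.02, 2.26], [0.13, 2.54], [-0.95, 4.09], [0.21, 2.88], [-2.74, 2.74]. Speed limits (rad/s): [2.57, 2.57, 3.14, 3.14, 3.14, 3.14].

INTERFACE

Orientations are given as a rotation vector (axis times angle).
In Python, from workcell import manip, cams, job_done gives the robot as it stands. The module is installed in compiled form; this text tells all that it offers.
- The arm moves only by the tool carry_out, never from a script. Its argument "moves" is text: rows parted by semicolons, each of 7 numbers parted by spaces: the shift along the tool's x, y, z in mm, then the turn, a rotation vector about the tool's x, y, z in rad, then the gripper command: -1 is shut, 1 is fully open, values between are in proportion. In form: tx ty tz wx wy wz grip; .... A call has exactly 8 rows; each row shifts and turns the commanded pose from where the row before left it, along the tool's axes as they then stand; what a row does not reach is not made up. A row lasts 1/12 s, in which the tool goes at most 41.7 mm and 7.16 degrees, less where a joint would pass 70% of its speed; a pose out of reach is approached as far as the arm can. A call is refused whole if a number of a shift passes 41.7 or a number of a turn 0.125, either way. A call with a gripper value outside its range is refused whole. The fingers move at their own pace and stop on an object; "squeeze" is the grip in N (left out, the last holds). Time passes only in rows, so rows that do not move let the fingers close, or fill a call up. It gives the time, the measured TCP pose, the force, the opening and the grip force at its end, in the units of the state.
- manip.sense(): the state, without advancing time (a new reading comes with each control period).
- cams.grab_frame(name): name is "scene" or "side" or "wrist"; returns a dict with "image" (384x512x3 uint8, red, green, blue), "camera_matrix" (3x3 intrinsics, pixels), "rvec" (rotation vector, rad) and "tvec" (3), from world to camera coordinates, as OpenCV has them; the wrist camera has in their place "hand_eye" (4x4, takes a point from camera to tool coordinates, whose origin is the TCP and whose axes are the flange's). Camera axes: x right, y down, z forward; pixel columns grow to the right and rows downward; lengths in m; the calibration is good to about 2 mm. The wrist camera is an equidistant fisheye: a pixel r from the principal point sees the ray r / f radians off the axis. A picture is of the moment at which its call begins: read the wrist's pose just before it. There is no depth.
- job_done(): hands the job in; it is judged then, once.
The state is a dict: "t": time; "joint_pos": joint angles; "qvel": joint speeds; "joint_torque": joint torques, N m; "ee_pos": TCP position; "tool_rot": TCP orientation; "ft_force": force on the tool from outside, world axes, zero at the start; "ft_torque": the same for the moment, N m; "grip_width": opening from 0.0 (shut) to 1.0 (fully open); "grasp_force": force on a finger pad.
Only numpy, scipy, OpenCV 4.12 (cv2) and the standard library are available. Lean on these libraries where they do the work, as an engineer would, in place of code of your own. Each camera call takes 0.05 s, during which the arm holds its last target. There are 200 camera calls.

TASK

Turn every hexagonal lamp core on the bench until the flat with its LED strip is on top, and lay each one in a nest of its own in the test fixture, strip up and centred across the base. Then gently lower the drilled cover plate, level and square, over the tall guide rod until it sits fully down on both rests with its free end over the far rest, and after that press the start button on the control box fully and let it go. Leave the other things on the bench where they are.

Things in the scene. Friction and masses are not known exactly. Their poses are not given: they have to be found in the camera images.
- core1_mid (a point): centre of a loose hexagonal aluminium lamp core, 56 mm long, 34 mm across flats, about 0.12 kg; lies on a flat on the bench at the start (centre 17 mm above what it lies on). One flat carries a thin LED strip (circuit board 50 x 14 mm with four white chips), the others are bare. x along the core's length, z out through the flat with the strip (z up = strip on top). 2 or 3 cores are present, the rest absent
- core2_mid (a point): centre of a loose hexagonal aluminium lamp core, 56 mm long, 34 mm across flats, about 0.12 kg; lies on a flat on the bench at the start (centre 17 mm above what it lies on). One flat carries a thin LED strip (circuit board 50 x 14 mm with four white chips), the others are bare. x along the core's length, z out through the flat with the strip (z up = strip on top). 2 or 3 cores are present, the rest absent
- core3_mid (a point): centre of a loose hexagonal aluminium lamp core, 56 mm long, 34 mm across flats, about 0.12 kg; lies on a flat on the bench at the start (centre 17 mm above what it lies on). One flat carries a thin LED strip (circuit board 50 x 14 mm with four white chips), the others are bare. x along the core's length, z out through the flat with the strip (z up = strip on top). 2 or 3 cores are present, the rest absent
- core4_mid (a point): centre of a loose hexagonal aluminium lamp core, 56 mm long, 34 mm across flats, about 0.12 kg; lies on a flat on the bench at the start (centre 17 mm above what it lies on). One flat carries a thin LED strip (circuit board 50 x 14 mm with four white chips), the others are bare. x along the core's length, z out through the flat with the strip (z up = strip on top). 2 or 3 cores are present, the rest absent
- fixture: fixed test fixture, base plate 270 x 90 x 10 mm. Origin: guide rod's axis at bench level; x level from the rod along the row of nests to the far rest (base x -28 to 242 mm), y across the row (base -45 to 45 mm), z up. Nests are the 32 mm gaps (in x) between low ribs, 8 mm high and 36 mm long in y, on the base; a core lies in one with its length along y
- nest1 (a point): where the centre of a core lies when it is properly in this nest: fixture x = 85 mm, y = 0, 27 mm above the bench (17 mm above the base's top). Axes as the fixture's
- nest2 (a point): where the centre of a core lies when it is properly in this nest: fixture x = 131 mm, y = 0, 27 mm above the bench (17 mm above the base's top). Axes as the fixture's
- nest3 (a point): where the centre of a core lies when it is properly in this nest: fixture x = 177 mm, y = 0, 27 mm above the bench (17 mm above the base's top). Axes as the fixture's
- rod_top (a point): tip of the fixture's steel guide rod, 172 mm above the bench: vertical, 12 mm diameter, its last 10 mm tapering to 4 mm
- near_rest (a point): middle of the top face of the near rest, a block 40 (x) x 46 (y) mm round the foot of the rod, top 46 mm above the bench; on the rod's axis. The plate's hole comes here when it is fully down. Axes as the fixture's
- far_rest (a point): middle of the top face of the far rest, a block 18 (x) x 50 (y) mm at fixture x = 217 mm, top 46 mm above the bench (2 mm above the tops of cores in the nests). Axes as the fixture's
- plate_hole (a point): loose cover plate, about 0.42 kg, lying right way up on the bench at the start: white, 8 mm thick, 50 mm wide, 246 mm long; at one end a brass guide block 36 x 50 mm, 36 mm high, with a vertical 15 mm through hole. This point: the hole's axis at the underside. x along the plate to its free end (plate x -18 to 228 mm), z up out of its top
- plate_end (a point): point on the underside of the cover plate 217 mm along it from the hole, near its free end; it comes onto far_rest. Axes as plate_hole. A black connector block 36 (x) x 40 (y) mm, 20 mm high, stands on the plate at x = 200 mm
- plate_grip (a point): centre of the graspable part of the black grip block that stands on the cover plate at its balance point, 96 mm from the hole along the plate: 20 mm thick along the plate (x), 40 mm wide across it (y), from 8 to 53 mm above the plate's underside; this point is 32 mm above the underside. Axes as plate_hole
- start_top (a point): middle of the top of the round start button (28 mm diameter, black in a steel collar) on top of the small grey control box (76 x 76 x 36 mm, fixed); button top 58 mm above the bench
- start (a joint): travel of the start button in m: 0 out, 0.006 fully pressed; springs back; fully down takes 5 N
- driver_mid (a point): bystander, not part of the job: screwdriver lying on the bench, 160 mm long; point at about its middle
- flux_mid (a point): bystander, not part of the job: small upright bottle, 40 mm diameter, 75 mm high; point at about its middle
- spool_mid (a point): bystander, not part of the job: aluminium spool, 56 mm diameter, 30 mm high; point at about its middle
- sink_mid (a point): bystander, not part of the job: finned black heat sink 36 x 36 x 23 mm; point at about its middle
- meter_mid (a point): bystander, not part of the job: orange handheld multimeter lying on its back, 170 x 80 x 36 mm; point at about its middle
- pot_mid (a point): bystander, not part of the job: white ceramic cup, 56 mm diameter, 55 mm high; point at about its middle

How it is judged:
By the outcome, as a careful person would: the job done as asked, in the order asked, and still so for the second after the job is handed in, with the robot touching nothing.
Of core1, core2, core3, core4 only 2 to 3 are there at a start; the rules pass over those that are not, and their reading is None.
At some moment in a run one of core1, core2, core3, core4 may be knocked a few centimetres aside while the robot is not near it.
It also fails if it takes over 210 s, if anything falls off the work surface, if the arm or the gripper's body presses on something with over 40 N, if the wrist force passes 120 N, or if a joint passes its speed limit or range.

## Working session

There is one attempt and no reset: what is moved stays moved. The work goes in short steps, Python scripts to look and compute and a tool call to move; the robot and the scene stay as the last step left them, time stands still between calls to the robot, and variables do not carry over. Pictures are saved under pics/ and viewed, at most 14 in all, crops included, and the job is handed in when it is done.

Besides the shell and the picture viewer there is one more tool, called after "Call:" in YAML: its name, and indented under it one key for each argument. carry_out: Moves the arm, as the interface text tells. Its arguments: {"type":"object","properties":{"moves":{"type":"string"},"squeeze":{"type":"number"}},"required":["moves"]}

```bash
mkdir -p pics; ls; cat > h.py <<'E'
import numpy as np, cv2
from scipy.spatial.transform import Rotation as R
from workcell import manip, cams, job_done
def grab(n):
    s=manip.sense(); f=cams.grab_frame(n); f['s']=s; return f
def save(f,p,crop=None,scale=1):
    im=f['image'][:,:,::-1]
    if crop: im=im[crop[1]:crop[3],crop[0]:crop[2]]
    cv2.imwrite('pics/'+p,cv2.resize(im,None,fx=scale,fy=scale,interpolation=cv2.INTER_CUBIC))
def ray(f,uv):
    K=np.array(f['camera_matrix']); u,v=uv; s=f['s']
    x=np.array([(u-K[0,2])/K[0,0],(v-K[1,2])/K[1,1]])
    if 'hand_eye' in f:
        r=np.linalg.norm(x); d=np.r_[x/max(r,1e-9)*np.sin(r),np.cos(r)]
        H=np.array(f['hand_eye']); T=R.from_rotvec(s['tool_rot']).as_matrix()
        return T@H[:3,3]+s['ee_pos'], T@H[:3,:3]@d
    M=R.from_rotvec(np.ravel(f['rvec'])).as_matrix()
    return -M.T@np.ravel(f['tvec']), M.T@np.r_[x,1]
def onz(f,uv,z):
    o,d=ray(f,uv); return o+d*(z-o[2])/d[2]
def proj(f,P):
    K=np.array(f['camera_matrix']); s=f['s']; P=np.array(P)
    if 'hand_eye' in f:
        H=np.array(f['hand_eye']); T=R.from_rotvec(s['tool_rot']).as_matrix()
        p=H[:3,:3].T@(T.T@(P-s['ee_pos'])-H[:3,3]); r=np.linalg.norm(p[:2]); th=np.arctan2(r,p[2])
        x=p[:2]/max(r,1e-9)*th
    else:
        M=R.from_rotvec(np.ravel(f['rvec'])).as_matrix(); p=M@P+np.ravel(f['tvec']); x=p[:2]/p[2]
    return x*[K[0,0],K[1,1]]+K[:2,2]
def tri(rays):
    A=0;b=0
    for o,d in rays:
        d=d/np.linalg.norm(d); Q=np.eye(3)-np.outer(d,d); A=A+Q; b=b+Q@o
    return np.linalg.solve(A,b)
E
python3 - <<'E'
from h import *
for n in ['scene','side','wrist']:
    f=grab(n); save(f,n+'0.png',scale=1.5)
    print(n,f['camera_matrix'])
    if n=='wrist': print(f['hand_eye'])
    else: print(ray(f,(256,192)))
print(manip.sense())
E
```

```text
pics
scene [[349.67827537   0.         256.81106646]
 [  0.         349.67827537 189.2296504 ]
 [  0.           0.           1.        ]]
(array([1.10383754, 0.46276199, 0.76553471]), array([-0.60040566, -0.45993085, -0.65425133]))
side [[497.36139149   0.         245.95310756]
 [  0.         497.36139149 192.70555955]
 [  0.           0.           1.        ]]
(array([-0.06968666, -0.87864774,  0.86664553]), array([ 0.48376632,  0.66253545, -0.57221236]))
wrist [[297.31863964   0.         252.08110068]
 [  0.         297.31863964 189.87286641]
 [  0.           0.           1.        ]]
[[-2.37791971e-04 -9.51927648e-01 -3.06322864e-01  7.95082457e-02]
 [ 9.99999971e-01 -2.15883807e-04 -1.05399248e-04 -3.53157815e-04]
 [ 3.42023120e-05 -3.06322880e-01  9.51927672e-01  3.07267078e-02]
 [ 0.00000000e+00  0.00000000e+00  0.00000000e+00  1.00000000e+00]]
{'t': 0.15, 'joint_pos': array([-1.74127553e-01,  2.45672550e-01,  1.55869599e+00, -9.72526080e-06,
        1.33869845e+00, -1.74114013e-01]), 'qvel': array([ 0.00035347, -0.00039127, -0.00431649, -0.00030751, -0.0004384 ,
       -0.00014422]), 'joint_torque': array([ 3.57137314e-04, -4.29984105e+01, -3.26552796e+01, -1.40693478e-04,
        3.52074814e-03,  1.27692519e-05]), 'ee_pos': array([6.49841797e-01, 1.50537801e-05, 4.03841617e-01]), 'tool_rot': array([-2.22060392e+00, -2.22057883e+00,  1.34077694e-03]), 'ft_force': array([-0.57084809,  0.96190777,  0.52760566]), 'ft_torque': array([0.02900179, 0.03996326, 0.00271326]), 'grasp_force': 0.0, 'grip_width': 0.9969058857123696}
```

View pics/scene0.png

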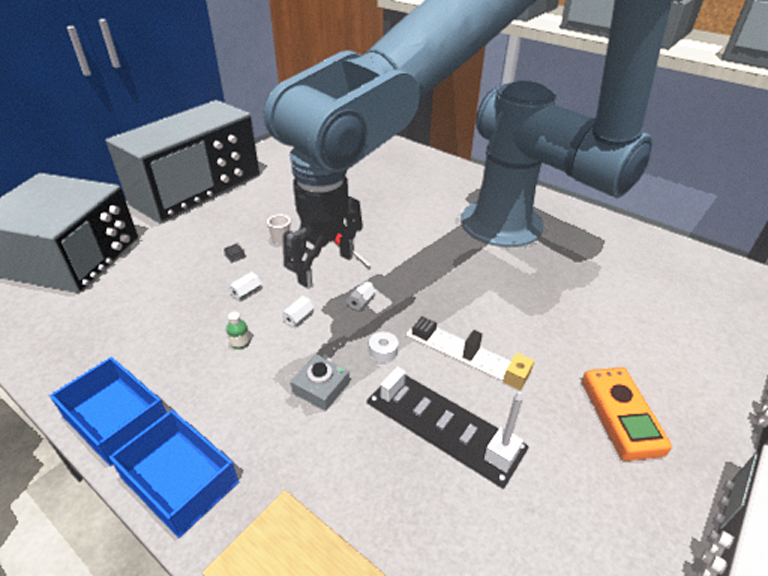

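View pics/side0.png

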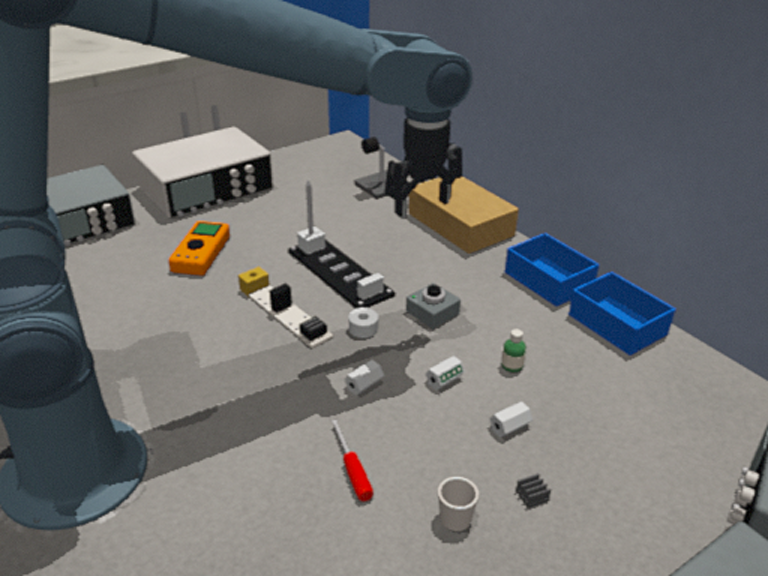

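View pics/wrist0.png

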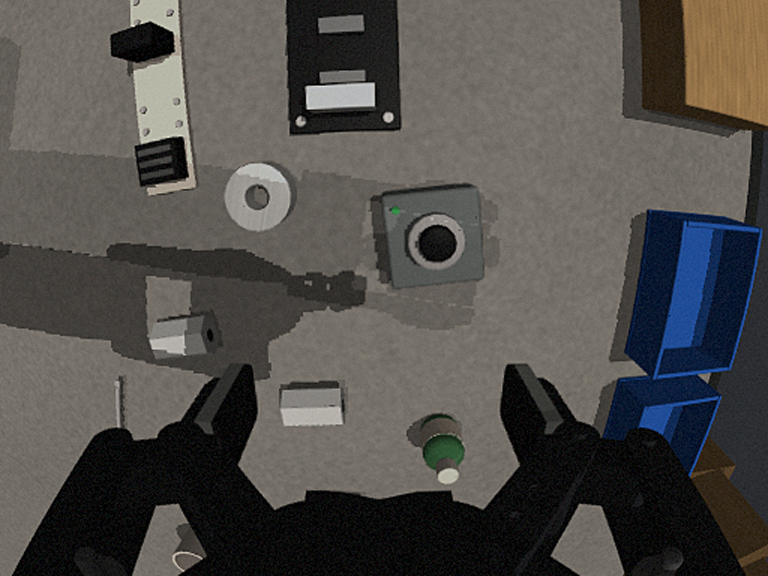

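The pictures show three cores: A near side px (243,251), B near (296,248) with its strip on the side facing that camera, and C near (341,280). The fixture, plate and button are all visible. I'll start with a coarse triangulation.

```bash
python3 - <<'E'
from h import *
a=grab('scene');b=grab('side')
for n,p,q in [('A',(361,295),(365,377)),('B',(298,312),(444,372)),('C',(245,286),(512,420)),('rodtop',(518,396),(309,184)),('farrest',(394,382),(371,284)),('grip',(473,338),(280,290)),('hole',(522,360),(254,274)),('conn',(425,325),(313,326)),('button',(319,368),(434,291)),('flux',(236,318),(516,338))]:
    print(n,tri([ray(a,np.array(p)/1.5),ray(b,np.array(q)/1.5)]).round(3))
save(b,'side1.png',(210,220,370,310),5)
E
```

```text
A [ 0.467 -0.089  0.016]
B [ 0.588 -0.156  0.015]
C [ 0.603 -0.306  0.015]
rodtop [0.616 0.331 0.162]
farrest [0.621 0.116 0.032]
grip [0.454 0.177 0.048]
hole [0.442 0.271 0.04 ]
conn [0.463 0.074 0.024]
button [0.691 0.004 0.051]
flux [ 0.708 -0.197  0.063]
```

View pics/side1.png

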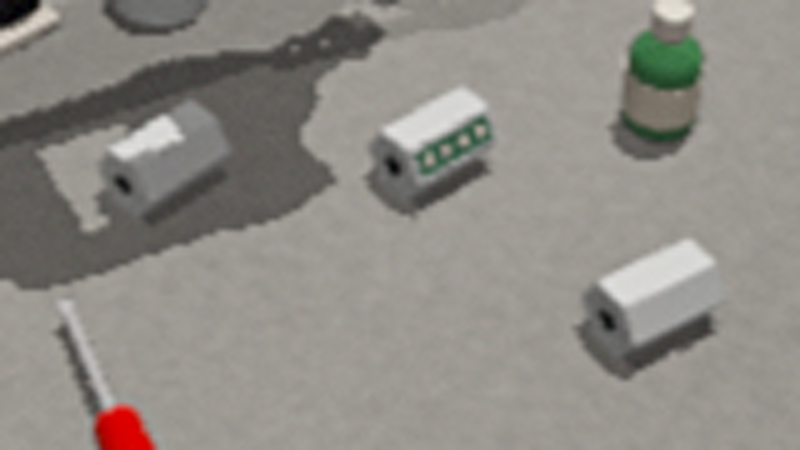

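The crop shows B's strip on its upper flank facing −y, while A and C show no strip on any face seen so far. I'll move the wrist camera over the cores.

Call:
carry_out:
  moves: "-19 -15 0 0 0 0 1; -19 -15 0 0 0 0 1; -19 -15 0 0 0 0 1; -19 -15 0 0 0 0 1; -19 -15 0 0 0 0 1; -19 -15 0 0 0 0 1; -19 -15 0 0 0 0 1; -19 -15 0 0 0 0 1"

```text
t: 0.92
ee_pos: [0.5291, -0.1527, 0.4046]
tool_rot: [-2.221, -2.222, 0.0]
ft_force: [-0.1, -0.6, -0.2]
grip_width: 1.001
grasp_force: 0.0
```

Call:
carry_out:
  moves: "0 0 0 0 0 0 1; 0 0 0 0 0 0 1; 0 0 0 0 0 0 1; 0 0 0 0 0 0 1; 0 0 0 0 0 0 1; 0 0 0 0 0 0 1; 0 0 0 0 0 0 1; 0 0 0 0 0 0 1"
  squeeze: 40

```text
t: 1.58
ee_pos: [0.5302, -0.1517, 0.4046]
tool_rot: [-2.221, -2.222, 0.0]
ft_force: [-0.9, 0.8, 0.3]
grip_width: 0.997
grasp_force: 0.0
```

```bash
python3 - <<'E'
from h import *
f=grab('wrist'); print(f['s']['ee_pos'],f['s']['tool_rot'],f['s']['t'])
save(f,'w1.png',scale=1.5); np.save('w1.npy',f,allow_pickle=True)
for n,p in dict(A=[.467,-.089,.017],B=[.588,-.156,.017],C=[.603,-.306,.017]).items():print(n,proj(f,p)*1.5)
E
```

```text
[ 0.53019869 -0.15166548  0.40460662] [-2.22062543e+00 -2.22199624e+00  8.59353054e-06] 1.5833
A [299.69981861 168.22598227]
B [448.45389845 249.25656283]
C [454.78567618 403.57218456]
```

View pics/w1.png

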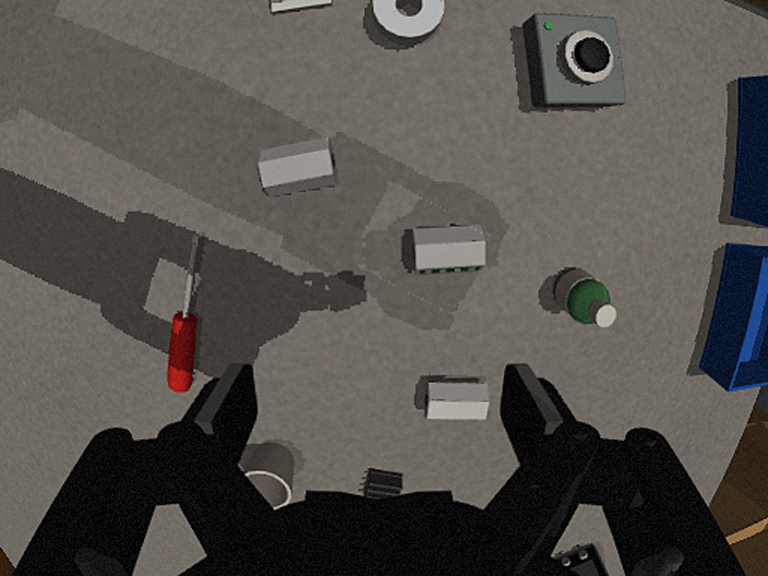

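The view shows A at about (297,167), B at (449,250) with the green strip along its −y edge, and C at (457,400). Each one shows a bright top face, so I'll fit those.

```bash
cat >> h.py <<'E'
def topface(f,c,z=.034,half=40,show=None,thr=None):
    "brightest compact blob near pixel c -> centre, yaw, dims on plane z"
    g=cv2.cvtColor(f['image'],cv2.COLOR_RGB2GRAY); x0,y0=int(c[0]-half),int(c[1]-half)
    x0=max(x0,0);y0=max(y0,0)
    w=g[y0:y0+2*half,x0:x0+2*half]
    t=thr or (cv2.threshold(w,0,255,cv2.THRESH_OTSU)[0]); 
    if not thr: t=cv2.threshold(w[w>t].reshape(-1,1),0,255,cv2.THRESH_OTSU)[0]
    m=(w>t).astype(np.uint8); m=cv2.morphologyEx(m,cv2.MORPH_OPEN,np.ones((3,3)))
    cs=cv2.findContours(m,cv2.RETR_EXTERNAL,cv2.CHAIN_APPROX_NONE)[0]
    k=max(cs,key=cv2.contourArea)[:,0]+[x0,y0]
    P=np.array([onz(f,p,z)[:2] for p in k])*1000
    (cx,cy),(a,b),th=cv2.minAreaRect(P.astype(np.float32))
    if b>a: th+=90;a,b=b,a
    return np.r_[cx,cy].round(1),round((th+90)%180-90,1),(round(a,1),round(b,1)),t
E
python3 - <<'E'
from h import *
f=np.load('w1.npy',allow_pickle=True).item()
for n,c in dict(A=(297,167),B=(449,250),C=(457,402)).items(): print(n,topface(f,np.array(c)/1.5,half=34))
E
```

```text
A (array([465.8, -87.3]), 9.9, (55.3, 18.9), 144.0)
B (array([ 586.8, -155.9]), 3.8, (53.6, 18.7), 143.0)
C (array([ 602.7, -302.2]), -4.5, (55.4, 19.7), 140.0)
```

The top faces fit well. Next I'll write a small planner that turns pose goals into tool-axis shifts and turns, then roll B by −60° about its axis: grip at +30° tilt, turn to −30° and set down.

```bash
cat >> h.py <<'E'
R0=R.from_matrix([[0,1,0],[1,0,0],[0,0,-1]])
def pose(c,yaw,tilt,d=162,back=0):
    "TCP pose with point c (mm) d ahead of TCP; yaw = world deg of closing axis, tilt deg about tool y"
    r=R.from_euler('z',yaw,degrees=True)*R0*R.from_euler('y',tilt,degrees=True)
    return np.array(c,float)-r.apply([0,0,d+back]),r
def plan(segs,start=None,q=.5,qa=.005):
    "segs: (pose, rows, grip); rows with pose None hold"
    s=manip.sense(); p,r=start or (np.array(s['ee_pos'])*1000,R.from_rotvec(s['tool_rot']))
    rows=[]
    for tgt,n,g in segs:
        if tgt is None: rows+=[f'0 0 0 0 0 0 {g}']*n; continue
        p0,r0=p,r; full=(r0.inv()*tgt[1]).as_rotvec()
        for i in range(1,n+1):
            w=(r.inv()*r0*R.from_rotvec(full*i/n)).as_rotvec(); t=r.inv().apply(p0+(tgt[0]-p0)*i/n-p)
            if i==n and 0: pass
            t=np.round(t/q)*q; w=np.round(w/qa)*qa
            assert abs(t).max()<=41.7 and np.linalg.norm(t)<41.7 and np.linalg.norm(w)<.125,(t,w,i)
            rows.append(' '.join(f'{v:g}' for v in np.r_[t.round(2),w.round(3)]+0.)+f' {g}'); p=p+r.apply(t); r=r*R.from_rotvec(w)
    while len(rows)%8: rows.append(f'0 0 0 0 0 0 {segs[-1][2]}')
    for i in range(0,len(rows),8): print('; '.join(rows[i:i+8]))
    print('end',p.round(1),(r.as_rotvec()).round(3))
    return p,r
E
python3 - <<'E'
from h import *
c=[586.8,-155.9,17]
e=plan([(pose(c,3.8,30,back=90),10,1),(None,6,1)])
e=plan([(pose(c,3.8,30),5,1),(None,3,1),(None,8,-1)],e,q=.1,qa=.001)
E
```

```text
-13 6.5 17 0 0.05 -0.005 1; -14 6.5 16 0.005 0.055 -0.01 1; -14.5 6.5 15.5 0 0.05 -0.005 1; -15.5 6 15 0 0.055 -0.005 1; -16.5 6.5 13.5 0.005 0.05 -0.005 1; -17 6 13 0 0.055 -0.01 1; -18 6 12 0 0.05 -0.005 1; -18.5 6 11 0.005 0.055 -0.005 1
-19 6 10 0 0.05 -0.01 1; -19.5 5.5 9 0 0.055 -0.005 1; 0 0 0 0 0 0 1; 0 0 0 0 0 0 1; 0 0 0 0 0 0 1; 0 0 0 0 0 0 1; 0 0 0 0 0 0 1; 0 0 0 0 0 0 1
end [ 595.2 -281.6  235.5] [-1.855 -1.983 -0.501]
-0.1 0 18 0 0 0 1; 0 -0.1 18.1 0.001 -0.001 0 1; -0.1 0 18 0 0 0 1; 0 0 18 0.001 0 0.001 1; -0.1 0 18.1 0 -0.001 0 1; 0 0 0 0 0 0 1; 0 0 0 0 0 0 1; 0 0 0 0 0 0 1
0 0 0 0 0 0 -1; 0 0 0 0 0 0 -1; 0 0 0 0 0 0 -1; 0 0 0 0 0 0 -1; 0 0 0 0 0 0 -1; 0 0 0 0 0 0 -1; 0 0 0 0 0 0 -1; 0 0 0 0 0 0 -1
end [ 592.2 -236.7  157.3] [-1.856 -1.983 -0.497]
```

Call:
carry_out:
  moves: "-13 6.5 17 0 0.05 -0.005 1; -14 6.5 16 0.005 0.055 -0.01 1; -14.5 6.5 15.5 0 0.05 -0.005 1; -15.5 6 15 0 0.055 -0.005 1; -16.5 6.5 13.5 0.005 0.05 -0.005 1; -17 6 13 0 0.055 -0.01 1; -18 6 12 0 0.05 -0.005 1; -18.5 6 11 0.005 0.055 -0.005 1"

```text
t: 2.3
ee_pos: [0.5824, -0.2566, 0.2684]
tool_rot: [-1.931, -2.033, -0.41]
ft_force: [0.6, -0.1, 0.6]
grip_width: 1.004
grasp_force: 0.0
```

Call:
carry_out:
  moves: "-19 6 10 0 0.05 -0.01 1; -19.5 5.5 9 0 0.055 -0.005 1; 0 0 0 0 0 0 1; 0 0 0 0 0 0 1; 0 0 0 0 0 0 1; 0 0 0 0 0 0 1; 0 0 0 0 0 0 1; 0 0 0 0 0 0 1"

```text
t: 2.97
ee_pos: [0.5951, -0.2814, 0.2368]
tool_rot: [-1.856, -1.985, -0.501]
ft_force: [-0.0, -0.9, -0.0]
grip_width: 1.007
grasp_force: 0.0
```

```bash
python3 - <<'E'
from h import *
f=grab('wrist'); p=proj(f,[.5868,-.1559,.034]);print(p,f['s']['ee_pos'])
try: print(topface(f,p,half=45))
except Exception as e: print(e)
c=[586.8,-155.9,17]
plan([(pose(c,3.8,30),5,1),(None,3,1)],q=.5,qa=.005)
save(f,'w2.png')
E
```

```text
[251.4421155  196.62984612] [ 0.5951431  -0.28140117  0.23683819]
(array([ 587.1, -155.7]), 3.8, (55.2, 18.9), 156.0)
0 0 18 0 0 0 1; -0.5 0 18.5 0 0 0 1; 0 0 18 0 0 0 1; 0 0 18.5 0 0 0 1; -0.5 0 18 0.005 0 0 1; 0 0 0 0 0 0 1; 0 0 0 0 0 0 1; 0 0 0 0 0 0 1
end [ 592.4 -236.9  157.3] [-1.853 -1.984 -0.496]
```

View pics/w2.png

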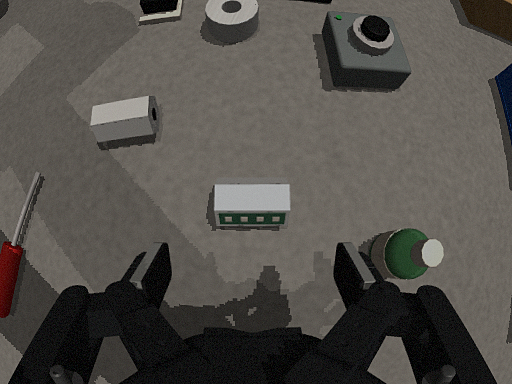

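B's top face shows at (252,195) with the strip at (252,217), centred between the fingers. Now approach and grip.

Call:
carry_out:
  moves: "0 0 18 0 0 0 1; -0.5 0 18.5 0 0 0 1; 0 0 18 0 0 0 1; 0 0 18.5 0 0 0 1; -0.5 0 18 0 0 0 1; 0 0 0 0 0 0 1; 0 0 0 0 0 0 1; 0 0 0 0 0 0 1"
  squeeze: 40

```text
t: 3.68
ee_pos: [0.5927, -0.2377, 0.1576]
tool_rot: [-1.857, -1.985, -0.502]
ft_force: [0.4, -0.8, -0.2]
grip_width: 0.999
grasp_force: 0.0
```

Call:
carry_out:
  moves: "0 0 0 0 0 0 -1; 0 0 0 0 0 0 -1; 0 0 0 0 0 0 -1; 0 0 0 0 0 0 -1; 0 0 0 0 0 0 -1; 0 0 0 0 0 0 -1; 0 0 0 0 0 0 -1; 0 0 0 0 0 0 -1"

```text
t: 4.35
ee_pos: [0.5928, -0.238, 0.1577]
tool_rot: [-1.857, -1.985, -0.502]
ft_force: [-0.1, -3.0, 6.3]
grip_width: 0.649
grasp_force: 43.9
```

```bash
python3 - <<'E'
from h import *
s=manip.sense(); r=R.from_rotvec(s['tool_rot']); c=s['ee_pos']*1000+r.apply([0,0,162]); print(s,c)
up=c+[0,0,50]; x=r
e=plan([((s['ee_pos']*1000+[0,0,50],r),4,-1),(None,4,-1)])
p,_=e; r2=R.from_euler('z',3.8,degrees=True)*R0*R.from_euler('y',-30,degrees=True)
# pivot turn rows
e=plan([(pose(up,3.8,0),5,-1),(pose(up,3.8,-30),5,-1),(None,6,-1)],e)
E
```

```text
{'t': 4.35, 'joint_pos': array([-0.60974747,  0.58791882,  1.62854191,  0.42050986,  1.29348897,
       -0.86866123]), 'qvel': array([ 0.00150811, -0.00216643, -0.00061241,  0.0008349 , -0.00062383,
       -0.00028211]), 'joint_torque': array([  1.6389741 , -44.33522344, -21.66633368,   0.88032575,
         0.72454568,  -0.04587657]), 'ee_pos': array([ 0.59278887, -0.23803852,  0.15770417]), 'tool_rot': array([-1.85746922, -1.98467081, -0.50207251]), 'ft_force': array([-0.08077669, -2.96322517,  6.33841064]), 'ft_torque': array([-0.20085222,  0.18373073,  0.0376016 ]), 'grasp_force': 43.870735068339854, 'grip_width': 0.6494783358623658} [ 588.08821589 -157.1669051    17.41273558]
6.5 0 -11 0 0 0 -1; 6 0 -10.5 0 0 0 -1; 6.5 0 -11 0 0 0 -1; 6 0 -11 0 0 0 -1; 0 0 0 0 0 0 -1; 0 0 0 0 0 0 -1; 0 0 0 0 0 0 -1; 0 0 0 0 0 0 -1
end [ 592.6 -238.2  207.9] [-1.857 -1.985 -0.502]
16 0 4.5 0 -0.105 0 -1; 17 0.5 2.5 0 -0.105 0 -1; 16.5 0 1 0.005 -0.105 0 -1; 17 0 -1 0 -0.105 0 -1; 16.5 0.5 -2.5 0 -0.105 0 -1; 16 0 4.5 0 -0.105 0 -1; 16.5 0 2.5 0 -0.105 0 -1; 17 0 0.5 0 -0.105 0 -1
16.5 0 -0.5 0 -0.105 0 -1; 16.5 0 -3 0 -0.1 0 -1; 0 0 0 0 0 0 -1; 0 0 0 0 0 0 -1; 0 0 0 0 0 0 -1; 0 0 0 0 0 0 -1; 0 0 0 0 0 0 -1; 0 0 0 0 0 0 -1
end [582.8 -76.4 208. ] [ 1.857  1.985 -0.496]
```

B is held (43.9 N). Lift, turn by −60°, and check.

Call:
carry_out:
  moves: "6.5 0 -11 0 0 0 -1; 6 0 -10.5 0 0 0 -1; 6.5 0 -11 0 0 0 -1; 6 0 -11 0 0 0 -1; 16 0 4.5 0 -0.105 0 -1; 17 0.5 2.5 0 -0.105 0 -1; 16.5 0 1 0.005 -0.105 0 -1; 17 0 -1 0 -0.105 0 -1"

```text
t: 5.02
ee_pos: [0.5883, -0.1719, 0.2255]
tool_rot: [-2.095, -2.239, -0.103]
ft_force: [0.6, -0.4, -1.4]
grip_width: 0.647
grasp_force: 43.1
```

Call:
carry_out:
  moves: "16.5 0.5 -2.5 0 -0.105 0 -1; 16 0 4.5 0 -0.105 0 -1; 16.5 0 2.5 0 -0.105 0 -1; 17 0 0.5 0 -0.105 0 -1; 16.5 0 -0.5 0 -0.105 0 -1; 16.5 0 -3 0 -0.1 0 -1; 0 0 0 0 0 0 -1; 0 0 0 0 0 0 -1"

```text
t: 5.68
ee_pos: [0.5822, -0.0749, 0.2072]
tool_rot: [1.858, 1.99, -0.495]
ft_force: [0.0, -0.4, -0.9]
grip_width: 0.649
grasp_force: 43.1
```

```bash
python3 - <<'E'
from h import *
s=manip.sense(); r=R.from_rotvec(s['tool_rot']); p=s['ee_pos']*1000; c=p+r.apply([0,0,162]); print(c,r.apply([0,0,1]),s['grip_width'],s['grasp_force'],s['joint_pos'])
t=[588,-157,18.0]
e=plan([(pose(t,3.8,-30),6,-1),(None,2,-1)])
e=plan([(None,5,1),(pose(t,3.8,-30,back=60),3,1)],e)
e=plan([(pose(t,3.8,0,back=150),8,1)],e)
E
```

```text
[ 587.21835997 -154.8498414    66.39506709] [ 0.03101321 -0.49361817 -0.86912559] 0.6485815656315098 43.143117665313184 [-0.25542802  0.36298085  1.83765192 -0.65527695  0.88024493  0.08698162]
4 0 7 0 0 0 -1; 3.5 0 7.5 0 0 0 -1; 4 0 7 0 -0.005 0 -1; 4 0.5 7 0 0 0 -1; 4 0 7.5 0 0 0 -1; 3.5 0 7 0 0 0.005 -1; 0 0 0 0 0 0 -1; 0 0 0 0 0 0 -1
end [582.6 -76.3 158.4] [ 1.86   1.982 -0.498]
0 0 0 0 0 0 1; 0 0 0 0 0 0 1; 0 0 0 0 0 0 1; 0 0 0 0 0 0 1; 0 0 0 0 0 0 1; 0 0 -20 0 0 0 1; 0 0 -20 0 0 0 1; 0 0 -20 0 0 0 1
end [580.8 -46.4 210.4] [ 1.86   1.982 -0.498]
-19.5 0 -6 0 0.065 0 1; -19 0 -7.5 0 0.065 0 1; -18.5 0 -8.5 0 0.065 0 1; -18 0 -9.5 0 0.065 0 1; -17 0 -11 0 0.065 0 1; -16.5 0 -12 0 0.065 0 1; -16 0 -13 0 0.065 0 1; -15 0 -14 0 0.065 -0.005 1
end [ 587.9 -157.2  330.2] [ 2.143  2.295 -0.003]
```

Call:
carry_out:
  moves: "4 0 7 0 0 0 -1; 3.5 0 7.5 0 0 0 -1; 4 0 7 0 -0.005 0 -1; 4 0.5 7 0 0 0 -1; 4 0 7.5 0 0 0 -1; 3.5 0 7 0 0 0.005 -1; 0 0 0 0 0 0 -1; 0 0 0 0 0 0 -1"

```text
t: 6.35
ee_pos: [0.5828, -0.0772, 0.1573]
tool_rot: [1.86, 1.98, -0.5]
ft_force: [-0.0, 1.2, -1.4]
grip_width: 0.647
grasp_force: 43.8
```

Call:
carry_out:
  moves: "0 0 0 0 0 0 1; 0 0 0 0 0 0 1; 0 0 0 0 0 0 1; 0 0 0 0 0 0 1; 0 0 0 0 0 0 1; 0 0 -20 0 0 0 1; 0 0 -20 0 0 0 1; 0 0 -20 0 0 0 1"

```text
t: 7.02
ee_pos: [0.5807, -0.0469, 0.2103]
tool_rot: [1.86, 1.98, -0.5]
ft_force: [0.6, 0.1, 0.1]
grip_width: 1.0
grasp_force: 0.0
```

Call:
carry_out:
  moves: "-19.5 0 -6 0 0.065 0 1; -19 0 -7.5 0 0.065 0 1; -18.5 0 -8.5 0 0.065 0 1; -18 0 -9.5 0 0.065 0 1; -17 0 -11 0 0.065 0 1; -16.5 0 -12 0 0.065 0 1; -16 0 -13 0 0.065 0 1; -15 0 -14 0 0.065 0 1"

```text
t: 7.68
ee_pos: [0.5877, -0.1583, 0.331]
tool_rot: [2.149, 2.289, -0.001]
ft_force: [0.4, -0.2, -0.2]
grip_width: 0.998
grasp_force: 0.0
```

```bash
python3 - <<'E'
from h import *
f=grab('wrist'); np.save('w3.npy',f,allow_pickle=True); save(f,'w3.png'); print(f['s']['ee_pos'],f['s']['tool_rot'])
E
```

```text
[ 0.58767366 -0.15830098  0.33098627] [ 2.14944264e+00  2.28879226e+00 -1.27331856e-03]
```

View pics/w3.png

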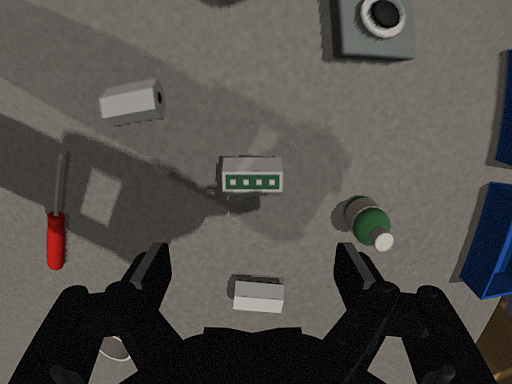

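B now lies strip up, with the strip at (252,181). I'll fit the strip and regrip it vertically.

```bash
cat >> h.py <<'E'
def strip(f,c,z=.0345,half=50):
    im=cv2.cvtColor(f['image'],cv2.COLOR_RGB2HSV); x0,y0=max(int(c[0]-half),0),max(int(c[1]-half),0)
    w=im[y0:y0+2*half,x0:x0+2*half]; m=((w[...,0]>55)&(w[...,0]<95)&(w[...,1]>90)).astype(np.uint8)
    m=cv2.morphologyEx(m,cv2.MORPH_CLOSE,np.ones((7,7)))
    cs=cv2.findContours(m,cv2.RETR_EXTERNAL,cv2.CHAIN_APPROX_NONE)[0]
    k=max(cs,key=cv2.contourArea)[:,0]+[x0,y0]
    P=np.array([onz(f,p,z)[:2] for p in k])*1000
    (cx,cy),(a,b),th=cv2.minAreaRect(P.astype(np.float32))
    if b>a: th+=90;a,b=b,a
    return np.r_[cx,cy].round(1),round((th+90)%180-90,1),(round(a,1),round(b,1))
E
python3 - <<'E'
from h import *
f=np.load('w3.npy',allow_pickle=True).item()
b=strip(f,(252,181),half=40); print(b)
print(topface(f,(131,100),half=38)); print(topface(f,(260,297),half=30))
c=[*b[0],17]
e=plan([(pose(c,b[1],0),8,1)])
e=plan([(None,2,1),(None,6,-1)],e)
e=plan([((e[0]+[0,0,160],e[1]),5,-1),(None,3,-1)],e)
E
```

```text
(array([ 587.4, -156.7]), 3.6, (48.9, 12.6))
(array([464.8, -86.9]), 8.9, (55.0, 19.0), 138.0)
(array([ 603. , -301.8]), -3.2, (55.7, 19.2), 153.0)
0.5 -0.5 19.5 0 0 0 1; 1 0 19.5 0 0 0 1; 0.5 -0.5 19.5 0 0 0 1; 0.5 0 19.5 0.005 0 0 1; 0.5 0 19.5 0 0.005 0 1; 0.5 -0.5 19.5 0 0 0 1; 0.5 0 19.5 0 0 0 1; 1 0 19 0 0 0 1
end [ 587.5 -156.5  179.2] [2.153e+00 2.288e+00 2.000e-03]
0 0 0 0 0 0 1; 0 0 0 0 0 0 1; 0 0 0 0 0 0 -1; 0 0 0 0 0 0 -1; 0 0 0 0 0 0 -1; 0 0 0 0 0 0 -1; 0 0 0 0 0 0 -1; 0 0 0 0 0 0 -1
end [ 587.5 -156.5  179.2] [2.153e+00 2.288e+00 2.000e-03]
0 0 -32 0 0 0 -1; 0 0 -32 0 0 0 -1; 0 0 -32 0 0 0 -1; 0 0 -32 0 0 0 -1; 0 0 -32 0 0 0 -1; 0 0 0 0 0 0 -1; 0 0 0 0 0 0 -1; 0 0 0 0 0 0 -1
end [ 587.4 -156.6  339.2] [2.153e+00 2.288e+00 2.000e-03]
```

Call:
carry_out:
  moves: "0.5 -0.5 19.5 0 0 0 1; 1 0 19.5 0 0 0 1; 0.5 -0.5 19.5 0 0 0 1; 0.5 0 19.5 0.005 0 0 1; 0.5 0 19.5 0 0.005 0 1; 0.5 -0.5 19.5 0 0 0 1; 0.5 0 19.5 0 0 0 1; 1 0 19 0 0 0 1"

```text
t: 8.4
ee_pos: [0.5853, -0.1527, 0.173]
tool_rot: [-2.148, -2.288, 0.007]
ft_force: [-0.1, -0.1, -1.0]
grip_width: 1.0
grasp_force: 0.0
```

Call:
carry_out:
  moves: "0 0 0 0 0 0 1; 0 0 0 0 0 0 1; 0 0 0 0 0 0 -1; 0 0 0 0 0 0 -1; 0 0 0 0 0 0 -1; 0 0 0 0 0 0 -1; 0 0 0 0 0 0 -1; 0 0 0 0 0 0 -1"

```text
t: 9.07
ee_pos: [0.5865, -0.1536, 0.1764]
tool_rot: [-2.151, -2.289, 0.004]
ft_force: [-0.4, 0.8, 6.6]
grip_width: 0.65
grasp_force: 44.1
```

Call:
carry_out:
  moves: "0 0 -32 0 0 0 -1; 0 0 -32 0 0 0 -1; 0 0 -32 0 0 0 -1; 0 0 -32 0 0 0 -1; 0 0 -32 0 0 0 -1; 0 0 0 0 0 0 -1; 0 0 0 0 0 0 -1; 0 0 0 0 0 0 -1"

```text
t: 9.73
ee_pos: [0.586, -0.153, 0.3336]
tool_rot: [-2.148, -2.286, 0.006]
ft_force: [-0.5, -0.6, -1.9]
grip_width: 0.652
grasp_force: 43.5
```

Call:
carry_out:
  moves: "32 6 0 0 0 0 -1; 32 6 0 0 0 0.02 -1; 32 5 0 0 0 0.02 -1; 32 4 0 0 0 0.02 -1; 32 4 0 0 0 0 -1; 32 4 0 0 0 0 -1; 32 4 0 0 0 0 -1; 32 4 0 0 0 0 -1"

```text
t: 10.4
ee_pos: [0.6162, 0.1053, 0.3315]
tool_rot: [-2.214, -2.219, 0.011]
ft_force: [0.3, -0.8, -1.0]
grip_width: 0.649
grasp_force: 43.4
```

Call:
carry_out:
  moves: "0 0 0 0 0 0 -1; 0 0 0 0 0 0 -1; 0 0 0 0 0 0 -1; 0 0 0 0 0 0 -1; 0 0 0 0 0 0 -1; 0 0 0 0 0 0 -1; 0 0 0 0 0 0 -1; 0 0 0 0 0 0 -1"

```text
t: 11.07
ee_pos: [0.6171, 0.1032, 0.3344]
tool_rot: [-2.217, -2.221, 0.006]
ft_force: [0.6, 0.5, -1.3]
grip_width: 0.649
grasp_force: 43.4
```

```bash
python3 - <<'E'
from h import *
f=grab('wrist'); np.save('w4.npy',f,allow_pickle=True); save(f,'w4.png',scale=1.5); print(f['s']['ee_pos'],f['s']['tool_rot'],f['s']['t'])
E
```

```text
[0.61707942 0.10315516 0.33438689] [-2.21720944 -2.22083804  0.00558039] 11.0667
```

View pics/w4.png

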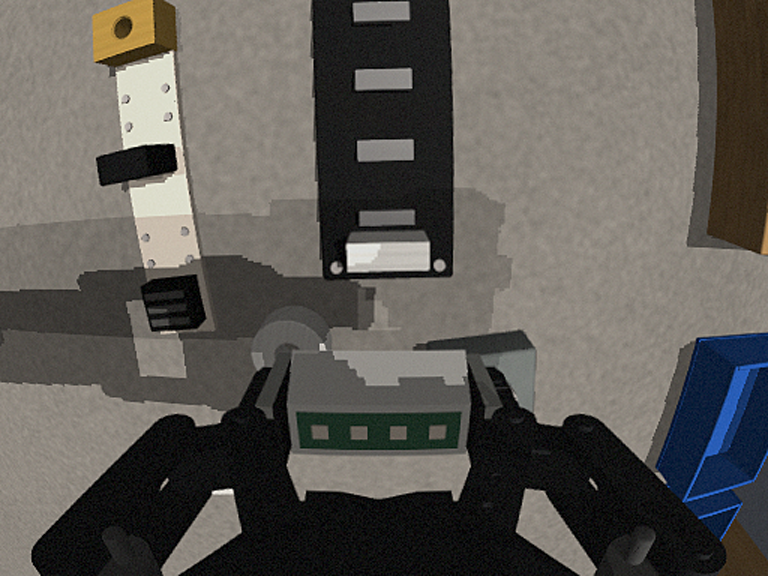

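The view shows the held core strip up at (380,431). The rib tops are at about (384,150), (383,78) and (381,10), the far rest is at (388,255), and the plate is on the left. Next, measure the fixture.

```bash
python3 - <<'E'
from h import *
f=np.load('w4.npy',allow_pickle=True).item()
g=cv2.cvtColor(f['image'],cv2.COLOR_RGB2GRAY)
def blob(seed,half,lo,z,hi=256):
    x,y=int(seed[0]/1.5),int(seed[1]/1.5); y0=max(y-half,0);x0=x-half*2
    m=((g[y0:y+half,x0:x+2*half]>lo)).astype(np.uint8)
    n,l,st,_=cv2.connectedComponentsWithStats(m); k=l[y-y0,x-x0]
    cs=cv2.findContours((l==k).astype(np.uint8),cv2.RETR_EXTERNAL,cv2.CHAIN_APPROX_NONE)[0]
    c=max(cs,key=cv2.contourArea)[:,0]+[x0,y0]
    P=np.array([onz(f,p,z)[:2] for p in c])*1000; r=cv2.minAreaRect(P.astype(np.float32))
    return np.round(r[0],1),np.round(r[1],1),round(r[2],1),st[k]
for s in [(384,150),(383,78),(381,12)]: print(g[int(s[1]/1.5),int(s[0]/1.5)],blob(s,18,85,.018))
print(blob((388,262),18,150,.046))
# base edges at rows
for v in [20,60,120,165]:
    row=g[v].astype(int); d=np.where(row[190:330]<60)[0]+190
    print(v,d.min(),d.max(),onz(f,(d.min(),v),.01)[:2],onz(f,(d.max(),v),.01)[:2])
s=f['s'];r=R.from_rotvec(s['tool_rot'])
b=strip(f,(253,287),z=s['ee_pos'][2]-.1594+.0175,half=70); print('core now',b, 'tool', r.inv().apply(np.r_[b[0],s['ee_pos'][2]*1e3-159.4]-s['ee_pos']*1e3))
w=R.from_rotvec([-2.151,-2.289,.004]); print('from grasp',w.inv().apply(np.array([587.4,-156.7,17])-[586.5,-153.6,176.4]))
E
```

```text
135 (array([619.2, 180.1]), array([35.1, 13.5]), 0.4, array([ 18,  11,  38,  15, 533], dtype=int32))
138 (array([618.2, 226.3]), array([35.2, 13.6]), 2.0, array([ 18,  11,  38,  15, 520], dtype=int32))
136 (array([616.4, 272.3]), array([35.2, 13.4]), 1.9, array([ 17,   1,  38,  14, 481], dtype=int32))
(array([620.5, 117.7]), array([48.5, 17. ]), 1.4, array([   9,    5,   55,   20, 1009], dtype=int32))
20 208 299 [0.5718988  0.26199457] [0.66059912 0.26216651]
60 209 300 [0.57309    0.22052663] [0.66148559 0.22080552]
120 212 301 [0.57542524 0.16052297] [0.66341073 0.16088586]
165 213 301 [0.57525552 0.11463956] [0.66502313 0.11495392]
core now (array([616. ,  82.6]), 0.4, (78.6, 68.8)) tool [-20.53786218  -0.32743335 159.40554822]
from grasp [ -2.93228731   1.0583481  159.40220071]
```

```bash
python3 - <<'E'
from h import *
f=np.load('w4.npy',allow_pickle=True).item(); s=f['s'];r=R.from_rotvec(s['tool_rot'])
im=f['image'][270:306,190:315].astype(int); m=(im[...,1]-im[...,0]>12).astype(np.uint8); m=cv2.morphologyEx(m,cv2.MORPH_CLOSE,np.ones((15,15)))
ys,xs=np.where(m); print(xs.min(),xs.max(),ys.min(),ys.max())
uv=(xs.min()+xs.max())/2+190,(ys.min()+ys.max())/2+270
P=onz(f,uv,s['ee_pos'][2]-.1594+.0175)*1000; print(uv,P,r.inv().apply(P-s['ee_pos']*1e3))
off=np.array([-2.9,0.3,159.4])
def rel(c,yaw): 
    rr=R.from_euler('z',yaw,degrees=True)*R0; return np.array(c)-rr.apply(off),rr
n3=[619.8,157.4,27.5]
e=plan([(rel([619.8,157.4,67],1.55),7,-1),(None,1,-1)])
E
```

```text
8 124 0 35
(np.float64(256.0), np.float64(287.5)) [617.80400785  99.93287066 192.48688825] [ -3.20966754   1.41864299 141.89504458]
8 0.5 15.5 0 0 -0.005 -1; 8.5 0.5 15.5 0 0 0 -1; 8 0.5 15.5 0 0 -0.005 -1; 8 0.5 15 -0.005 0 -0.005 -1; 8 0.5 15.5 0 0 -0.005 -1; 8.5 0.5 15.5 0 0 0 -1; 8 0.5 15.5 0 0 -0.005 -1; 0 0 0 0 0 0 -1
end [619.5 160.3 226.4] [ 2.191  2.251 -0.   ]
```

Call:
carry_out:
  moves: "8 0.5 15.5 0 0 -0.005 -1; 8.5 0.5 15.5 0 0 0 -1; 8 0.5 15.5 0 0 -0.005 -1; 8 0.5 15 -0.005 0 -0.005 -1; 8 0.5 15.5 0 0 -0.005 -1; 8.5 0.5 15.5 0 0 0 -1; 8 0.5 15.5 0 0 -0.005 -1; 0 0 0 0 0 0 -1"

```text
t: 11.78
ee_pos: [0.618, 0.1616, 0.2227]
tool_rot: [-2.186, -2.25, 0.007]
ft_force: [0.1, 0.7, -1.9]
grip_width: 0.651
grasp_force: 43.3
```

Call:
carry_out:
  moves: "0 0 0 0 0 0 -1; 0 0 0 0 0 0 -1; 0 0 0 0 0 0 -1; 0 0 0 0 0 0 -1; 0 0 0 0 0 0 -1; 0 0 0 0 0 0 -1; 0 0 0 0 0 0 -1; 0 0 0 0 0 0 -1"

```text
t: 12.45
ee_pos: [0.6195, 0.1606, 0.2264]
tool_rot: [2.191, 2.251, 0.0]
ft_force: [0.1, -0.0, -0.3]
grip_width: 0.646
grasp_force: 43.3
```

```bash
python3 - <<'E'
from h import *
off=np.array([-3,0.2,159.4])
s=manip.sense(); r=R.from_rotvec(s['tool_rot']); print(s['ee_pos'],s['tool_rot'],(s['ee_pos']*1000+r.apply(off)).round(1))
f=grab('wrist'); print(proj(f,[.6172,.2493,.01]),proj(f,[.6185,.2034,.01]))
def rel(c,yaw): 
    rr=R.from_euler('z',yaw,degrees=True)*R0; return np.array(c)-rr.apply(off),rr
e=plan([(rel([619.8,157.4,27.5],1.55),8,-1)],q=.5,qa=.002)
e=plan([(None,5,1),((e[0]+[0,0,60],e[1]),3,1)],e)
E
```

```text
[0.61948319 0.1606424  0.2264346 ] [2.19082526e+00 2.25149836e+00 9.15894405e-05] [619.8 157.6  67. ]
[252.80737895  82.62971106] [252.87019504 155.3833179 ]
0 0 5 0 0 0 -1; 0 0 5 0 0 0 -1; 0 0 5 0 0 0 -1; 0 0 4.5 0 0 0 -1; 0 0 5 0 0 0 -1; 0 0 5 0 0 0 -1; -0.5 0 5 0 0 0 -1; 0 0 5 0 0 0 -1
end [619.5 160.2 186.8] [ 2.191  2.252 -0.   ]
0 0 0 0 0 0 1; 0 0 0 0 0 0 1; 0 0 0 0 0 0 1; 0 0 0 0 0 0 1; 0 0 0 0 0 0 1; 0 0 -20 0 0 0 1; 0 0 -20 0 0 0 1; 0 0 -20 0 0 0 1
end [619.5 160.2 246.8] [ 2.191  2.252 -0.   ]
```

Call:
carry_out:
  moves: "0 0 7 0 0 0 -1; 0 0 7 0 0 0 -1; 0 0 7 0 0 0 -1; 0 0 7 0 0 0 -1; 0 0 6 0 0 0 -1; 0 0 5.5 0 0 0 -1; 0 0 0 0 0 0 -1; 0 0 0 0 0 0 -1"

```text
t: 13.17
ee_pos: [0.6196, 0.1607, 0.1866]
tool_rot: [2.191, 2.252, 0.0]
ft_force: [-0.8, 0.1, -1.3]
grip_width: 0.652
grasp_force: 43.5
```

Call:
carry_out:
  moves: "0 0 0 0 0 0 -1; 0 0 0 0 0 0 -1; 0 0 0 0 0 0 1; 0 0 0 0 0 0 1; 0 0 0 0 0 0 1; 0 0 0 0 0 0 1; 0 0 0 0 0 0 1; 0 0 0 0 0 0 1"

```text
t: 13.83
ee_pos: [0.6195, 0.1607, 0.1869]
tool_rot: [2.191, 2.252, 0.0]
ft_force: [0.2, 0.8, -0.5]
grip_width: 0.996
grasp_force: 0.0
```

Call:
carry_out:
  moves: "0 0 -20 0 0 0 1; 0 0 -20 0 0 0 1; 0 0 -20 0 0 0 1; 0 0 -20 0 0 0 1; 0 0 -20 0 0 0 1; 0 0 0 0 0 0 1; 0 0 0 0 0 0 1; 0 0 0 0 0 0 1"

```text
t: 14.5
ee_pos: [0.619, 0.1607, 0.2856]
tool_rot: [-2.19, -2.251, 0.002]
ft_force: [-0.3, 0.4, -0.5]
grip_width: 1.0
grasp_force: 0.0
```

```bash
python3 - <<'E'
from h import *
f=grab('wrist'); print(f['s']['ee_pos'])
p=proj(f,[.6198,.1574,.0445]); print(p, strip(f,p,z=.0445,half=45))
# next: core A, go to tilted pregrasp. hover high
a=[464.8,-86.9,17]
E
```

```text
[0.61903989 0.1606956  0.28563827]
[253.97309133 208.76662402] (array([618.7, 154.3]), 88.6, (74.1, 68.7))
```

Next is core A, with pregrasp at +30° tilt.

```bash
python3 - <<'E'
from h import *
plan([(pose([464.8,-86.9,17],9,30,back=90),21,1),(None,3,1)])
E
```

```text
-17.5 -7 2.5 0 0.025 -0.005 1; -17.5 -7 2 0.005 0.025 -0.005 1; -17.5 -7 1.5 0 0.025 -0.01 1; -17.5 -7 1 0 0.025 -0.005 1; -17.5 -7.5 0.5 0 0.025 -0.005 1; -17.5 -7.5 0.5 0.005 0.025 -0.005 1; -17.5 -7.5 -0.5 0 0.025 -0.005 1; -17.5 -7.5 -0.5 0 0.025 -0.01 1
-17.5 -7.5 -1 0.005 0.025 -0.005 1; -17 -8 -1.5 0 0.025 -0.005 1; -17 -8 -1.5 0 0.025 -0.005 1; -17.5 -8 -2.5 0.005 0.025 -0.01 1; -16.5 -8 -2.5 0 0.025 -0.005 1; -17 -8.5 -3 0 0.025 -0.005 1; -16.5 -8 -3.5 0 0.025 -0.005 1; -16.5 -8.5 -4 0.005 0.025 -0.005 1
-16.5 -8.5 -4.5 0 0.025 -0.01 1; -16.5 -9 -4.5 0 0.025 -0.005 1; -16 -8.5 -5 0.005 0.025 -0.005 1; -15.5 -9 -5.5 0 0.025 -0.005 1; -16 -9 -6 0 0.025 -0.005 1; 0 0 0 0 0 0 1; 0 0 0 0 0 0 1; 0 0 0 0 0 0 1
end [ 484.5 -211.4  235.1] [-1.758 -2.053 -0.473]
```

Call:
carry_out:
  moves: "-17.5 -7 2.5 0 0.025 -0.005 1; -17.5 -7 2 0.005 0.025 -0.005 1; -17.5 -7 1.5 0 0.025 -0.01 1; -17.5 -7 1 0 0.025 -0.005 1; -17.5 -7.5 0.5 0 0.025 -0.005 1; -17.5 -7.5 0.5 0.005 0.025 -0.005 1; -17.5 -7.5 -0.5 0 0.025 -0.005 1; -17.5 -7.5 -0.5 0 0.025 -0.01 1"

```text
t: 15.22
ee_pos: [0.5672, 0.0183, 0.266]
tool_rot: [-2.025, -2.189, -0.197]
ft_force: [0.1, -0.6, -0.2]
grip_width: 0.997
grasp_force: 0.0
```

Call:
carry_out:
  moves: "-17.5 -7.5 -1 0.005 0.025 -0.005 1; -17 -8 -1.5 0 0.025 -0.005 1; -17 -8 -1.5 0 0.025 -0.005 1; -17.5 -8 -2.5 0.005 0.025 -0.01 1; -16.5 -8 -2.5 0 0.025 -0.005 1; -17 -8.5 -3 0 0.025 -0.005 1; -16.5 -8 -3.5 0 0.025 -0.005 1; -16.5 -8.5 -4 0.005 0.025 -0.005 1"

```text
t: 15.88
ee_pos: [0.5163, -0.123, 0.2468]
tool_rot: [-1.861, -2.106, -0.371]
ft_force: [0.8, -0.6, 0.1]
grip_width: 0.993
grasp_force: 0.0
```

Call:
carry_out:
  moves: "-16.5 -8.5 -4.5 0 0.025 -0.01 1; -16.5 -9 -4.5 0 0.025 -0.005 1; -16 -8.5 -5 0.005 0.025 -0.005 1; -15.5 -9 -5.5 0 0.025 -0.005 1; -16 -9 -6 0 0.025 -0.005 1; 0 0 0 0 0 0 1; 0 0 0 0 0 0 1; 0 0 0 0 0 0 1"

```text
t: 16.55
ee_pos: [0.4851, -0.2107, 0.2356]
tool_rot: [-1.758, -2.054, -0.476]
ft_force: [0.2, 0.5, -0.6]
grip_width: 1.0
grasp_force: 0.0
```

Call:
carry_out:
  moves: "0 0 0 0 0 0 1; 0 0 0 0 0 0 1; 0 0 0 0 0 0 1; 0 0 0 0 0 0 1; 0 0 0 0 0 0 1; 0 0 0 0 0 0 1; 0 0 0 0 0 0 1; 0 0 0 0 0 0 1"

```text
t: 17.22
ee_pos: [0.4853, -0.2114, 0.2365]
tool_rot: [-1.758, -2.055, -0.476]
ft_force: [0.2, 0.7, 0.3]
grip_width: 1.002
grasp_force: 0.0
```

```bash
python3 - <<'E'
from h import *
f=grab('wrist'); print(f['s']['ee_pos'],f['s']['tool_rot'],f['s']['joint_pos'])
p=proj(f,[.4648,-.0869,.034]); t=topface(f,p,half=42); print(p,t)
save(f,'w5.png')
c=[*t[0],17]; y=t[1]
e=plan([(pose(c,y,30),6,1),(None,4,1),(None,6,-1)])
u=[*t[0],50]
e=plan([(pose(u,y,30),3,-1),(pose(u,y,10),4,-1),(pose(u,y,-10),4,-1),(pose(u,y,-30),4,-1),(None,1,-1)],e)
E
```

```text
[ 0.48526779 -0.2113537   0.23647589] [-1.75845269 -2.05504478 -0.47604825] [-0.67847322  0.25542231  1.90960019  0.35198472  1.39165977 -0.97056389]
[250.10419368 196.63219844] (array([465.8, -87.7]), 8.9, (54.9, 18.1), 159.0)
0 0 15 0 0 0 1; -0.5 0 15 0 0 0 1; 0 0 15.5 0 0 0 1; -0.5 0 15 0 0 0 1; 0 -0.5 15 0 0 0 1; -0.5 0 15 0.005 0 0 1; 0 0 0 0 0 0 1; 0 0 0 0 0 0 1
0 0 0 0 0 0 1; 0 0 0 0 0 0 1; 0 0 0 0 0 0 -1; 0 0 0 0 0 0 -1; 0 0 0 0 0 0 -1; 0 0 0 0 0 0 -1; 0 0 0 0 0 0 -1; 0 0 0 0 0 0 -1
end [ 478.2 -167.8  157.4] [-1.756 -2.054 -0.471]
5.5 0 -9.5 0 0 0 -1; 5.5 0 -9.5 0 0 0 -1; 5.5 0 -9.5 0 0 0 -1; 14 0 2.5 0 -0.09 0 -1; 14 0 1.5 0 -0.085 0 -1; 14 0 0 0 -0.09 0 -1; 14 0 -1.5 0 -0.085 0 -1; 14 0 2.5 0 -0.085 0 -1
14 0 1.5 0 -0.09 0 -1; 14 0 0 0 -0.085 0 -1; 14 0 -1.5 0 -0.09 0 -1; 14 0 2.5 0 -0.085 0 -1; 14 0 1.5 0 -0.09 0 -1; 14 0.5 0 0 -0.085 0 -1; 14 0 -1.5 0 -0.09 0 -1; 0 0 0 0 0 0 -1
end [453.4  -7.4 190.4] [ 1.756  2.057 -0.473]
```

Call:
carry_out:
  moves: "0 0 15 0 0 0 1; -0.5 0 15 0 0 0 1; 0 0 15.5 0 0 0 1; -0.5 0 15 0 0 0 1; 0 -0.5 15 0 0 0 1; -0.5 0 15 0 0 0 1; 0 0 0 0 0 0 1; 0 0 0 0 0 0 1"

```text
t: 17.93
ee_pos: [0.478, -0.1676, 0.157]
tool_rot: [-1.757, -2.054, -0.476]
ft_force: [-0.4, 0.6, -0.7]
grip_width: 1.001
grasp_force: 0.0
```

Call:
carry_out:
  moves: "0 0 0 0 0 0 1; 0 0 0 0 0 0 1; 0 0 0 0 0 0 -1; 0 0 0 0 0 0 -1; 0 0 0 0 0 0 -1; 0 0 0 0 0 0 -1; 0 0 0 0 0 0 -1; 0 0 0 0 0 0 -1"

```text
t: 18.6
ee_pos: [0.4786, -0.1684, 0.1582]
tool_rot: [-1.759, -2.056, -0.476]
ft_force: [-0.6, -2.4, 5.5]
grip_width: 0.647
grasp_force: 43.8
```

Call:
carry_out:
  moves: "5.5 0 -9.5 0 0 0 -1; 5.5 0 -9.5 0 0 0 -1; 5.5 0 -9.5 0 0 0 -1; 14 0 2.5 0 -0.09 0 -1; 14 0 1.5 0 -0.085 0 -1; 14 0 0 0 -0.09 0 -1; 14 0 -1.5 0 -0.085 0 -1; 14 0 2.5 0 -0.085 0 -1"

```text
t: 19.27
ee_pos: [0.4679, -0.1011, 0.2115]
tool_rot: [-2.003, -2.339, -0.092]
ft_force: [0.4, -0.4, -1.5]
grip_width: 0.645
grasp_force: 42.9
```

Call:
carry_out:
  moves: "14 0 1.5 0 -0.09 0 -1; 14 0 0 0 -0.085 0 -1; 14 0 -1.5 0 -0.09 0 -1; 14 0 2.5 0 -0.085 0 -1; 14 0 1.5 0 -0.09 0 -1; 14 0.5 0 0 -0.085 0 -1; 14 0 -1.5 0 -0.09 0 -1; 0 0 0 0 0 0 -1"

```text
t: 19.93
ee_pos: [0.4524, -0.0054, 0.1898]
tool_rot: [1.756, 2.055, -0.471]
ft_force: [-0.7, 0.9, -2.0]
grip_width: 0.642
grasp_force: 43.0
```

```bash
python3 - <<'E'
from h import *
s=manip.sense(); r=R.from_rotvec(s['tool_rot']); c=s['ee_pos']+r.apply([0,0,.162]); print(c,s['grip_width'],s['grasp_force'])
for n in ['side','scene','wrist']:
    f=grab(n); u,v=proj(f,c).astype(int); im=f['image'].astype(int); h=30 if n!='wrist' else 70
    w=im[max(v-h,0):v+h,max(u-h,0):u+h]; m=(w[...,1]-w[...,0]>20)&(w[...,1]-w[...,2]>5); print(n,u,v,m.sum(),np.argwhere(m).mean(0)+[max(v-h,0),max(u-h,0)] if m.any() else '')
    if n=='side': save(f,'side2.png',(u-50,v-40,u+50,v+40),5)
E
```

```text
[ 0.46519361 -0.08559527  0.04965056] 0.6422980664329773 42.99263104767306
side 240 240 0 
scene 241 189 0 
wrist 250 256 0
```

View pics/side2.png

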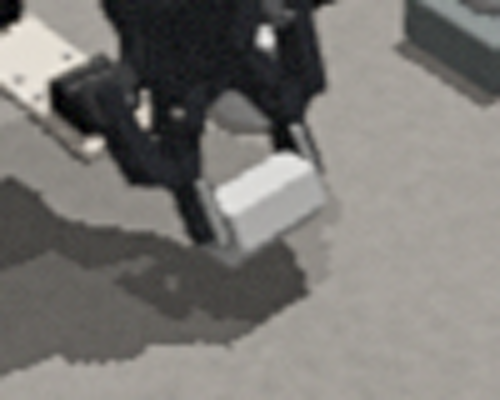

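No green anywhere and side px (240,240) shows two bare faces, so the strip is on a lower −y or bottom face. I'll raise it to see under it better.

Call:
carry_out:
  moves: "-15 0 -26 0 0 0 -1; -15 0 -26 0 0 0 -1; -15 0 -26 0 0 0 -1; -15 0 -26 0 0 0 -1; -15 0 -26 0 0 0 -1; -15 0 -26 0 0 0 -1; -15 0 -26 0 0 0 -1; -15 0 -26 0 0 0 -1"

```text
t: 20.75
ee_pos: [0.4525, -0.008, 0.4329]
tool_rot: [1.761, 2.052, -0.466]
ft_force: [0.3, -1.1, -1.0]
grip_width: 0.649
grasp_force: 43.5
```

```bash
cat >> h.py <<'E'
def green(c,names=('side','scene'),h=30,p=None):
    for n in names:
        f=grab(n); u,v=proj(f,c).astype(int); im=f['image'].astype(int)
        y0,x0=max(v-h,0),max(u-h,0); w=im[y0:v+h,x0:u+h]; m=(w[...,1]-w[...,0]>20)&(w[...,1]-w[...,2]>5)
        print(n,u,v,m.sum(),(np.argwhere(m).mean(0)+[y0,x0])[::-1] if m.any() else '')
E
python3 - <<'E'
from h import *
s=manip.sense(); r=R.from_rotvec(s['tool_rot']); c=s['ee_pos']+r.apply([0,0,.162]); print(c,s['joint_pos'],r.apply([0,0,1]))
green(c)
E
```

```text
[ 0.46541322 -0.0878075   0.29252856] [-0.18344893 -0.27133059  2.03682122 -0.52136303  1.23143472 -0.19495453] [ 0.07989974 -0.49249606 -0.86663929]
side 241 158 33 [238.         180.09090909]
scene 239 120 0
```

```bash
python3 - <<'E'
from h import *
s=manip.sense(); r=R.from_rotvec(s['tool_rot']); c=s['ee_pos']+r.apply([0,0,.162]); a=r.apply([0,.025,0])
f=grab('side'); im=f['image'].astype(int); w=im[130:200,205:275]; m=(w[...,1]-w[...,0]>20)&(w[...,1]-w[...,2]>5)
q=np.argwhere(m)+[130,205]; print(q.min(0),q.max(0)); print(im[q[:6,0],q[:6,1]])
for ph in (150,210,270):
    P=c+[0,.017*np.cos(np.radians(ph)),.017*np.sin(np.radians(ph))]; print(ph,proj(f,P),proj(f,P-a),proj(f,P+a))
E
```

```text
[177 232] [197 274]
[[122 150 131]
 [119 152 129]
 [124 153 131]
 [105 138 114]
 [123 152 132]
 [128 156 137]]
150 [246.32157888 155.41463326] [237.96980075 159.58844835] [254.46397114 151.3454591 ]
210 [246.29565823 162.01623621] [238.01821369 166.2368609 ] [254.36738964 157.90050355]
270 [242.56396133 162.41935826] [234.35034861 166.58858136] [250.57611141 158.35239743]
```

No strip on the 210° face, so it should be on the +y lower flat. Turn back +60° and check from the scene camera.

Call:
carry_out:
  moves: "-17 0 1 0 0.105 0 -1; -17 0 1 0 0.105 0 -1; -17 0 1 0 0.105 0 -1; -17 0 1 0 0.105 0 -1; -17 0 1 0 0.105 0 -1; -17 0 1 0 0.105 0 -1; -17 0 1 0 0.105 0 -1; -17 0 1 0 0.105 0 -1"

```text
t: 21.57
ee_pos: [0.4728, -0.1388, 0.4426]
tool_rot: [-1.876, -2.19, -0.309]
ft_force: [-0.1, -0.3, -1.4]
grip_width: 0.648
grasp_force: 43.6
```

Call:
carry_out:
  moves: "-17 0 1 0 0.105 0 -1; -17 0 1 0 0.105 0 -1; 0 0 0 0 0 0 -1; 0 0 0 0 0 0 -1; 0 0 0 0 0 0 -1; 0 0 0 0 0 0 -1; 0 0 0 0 0 0 -1; 0 0 0 0 0 0 -1"

```text
t: 22.23
ee_pos: [0.4779, -0.1672, 0.43]
tool_rot: [-1.758, -2.057, -0.476]
ft_force: [0.0, -0.2, -0.9]
grip_width: 0.645
grasp_force: 43.6
```

```bash
python3 - <<'E'
from h import *
s=manip.sense(); r=R.from_rotvec(s['tool_rot']); c=s['ee_pos']+r.apply([0,0,.162]); print(c,s['joint_pos'],r.apply([0,0,1]))
green(c,('scene','wrist'),h=30); f=grab('scene'); im=f['image'].astype(int)
P=c+[0,.017*np.cos(np.radians(30)),-.017*.5]; u,v=proj(f,P).astype(int); print(u,v); print((im[v-8:v+9,u-8:u+9,1]-im[v-8:v+9,u-8:u+9,0]).round())
E
```

```text
[ 0.46587931 -0.08699486  0.28977778] [-0.6200739  -0.05969985  1.85762465  0.37196209  1.71559232 -0.79242585] [-0.0743687   0.49500916 -0.86569927]
scene 239 121 0 
wrist 252 259 0 
243 126
[[ 0 -1  0  0  0  0  0 -1 -1  0  0 -1 -1 -1  0 -1 -5]
 [ 0  0 -1  0  0 -1 -1 -2 -2  0 -1 -1 -2 -1  0 -3 -5]
 [-1  0  0  0 -1  0  0  1 -1 -2 -2 -1 -1 -1  1 -4 -7]
 [-1  0  0 -2 -2 -1 -1  1 -1 -1 -2 -1  0 -1  2 -6 -8]
 [-4  1 -3 -1 -2 -1 -1  0  0  0  0  1  0  5 -4 -7 -7]
 [ 1  0 -3  0  0  0 -1  0 -1 -2  0  3  5 -3 -8 -7 -6]
 [-1 -1  0  0 -2  0 -1 -1  0  1  6 10 -4 -7 -6 -8 -6]
 [-2  1 -2 -1 -2  1 -1 -1  0  9  5  0 -6 -7 -7 -6 -7]
 [ 0  1  1 -3  0 -1 -1 -2  4  6 -2 -5 -7 -3 -3 -5 -7]
 [-4  1 -1 -2  0 -1 -1  0  3 -2 -5 -7 -6 -7 -8 -4 -6]
 [-3 -3 -2 -1 -2 -1  5  3 -3 -8 -6 -5 -4 -8 -5 -4 -4]
 [ 2 -1 -2 -5  0  4  1 -3 -6 -8 -8 -4 -5 -6 -7 -9 -5]
 [-3  0  0 -5  5 -3 -7 -6 -5 -6 -6 -5 -8 -6 -5 -6 -6]
 [-6 -2 -1  3  2 -3 -6 -7 -4 -6 -4 -4 -7 -5 -6 -7 -6]
 [-6 -4 -3 -3 -6 -4 -6 -8 -7 -5 -7 -5 -5 -5 -6 -4 -7]
 [-6 -7 -4 -7 -6 -5 -6 -6 -7 -8 -5 -4 -6 -7 -7 -7 -6]
 [-5 -5 -7 -6 -7 -6 -5 -6 -7 -4 -5 -4 -6 -4 -3 -5 -5]]
```

A faint green edge shows along the lower +y edge near (245,125). Turn a little more to confirm.

Call:
carry_out:
  moves: "-17 0 1 0 0.105 0 -1; -17 0 1 0 0.105 0 -1; -17 0 1 0 0.105 0 -1; 0 0 0 0 0 0 -1; 0 0 0 0 0 0 -1; 0 0 0 0 0 0 -1; 0 0 0 0 0 0 -1; 0 0 0 0 0 0 -1"

```text
t: 23.05
ee_pos: [0.4842, -0.2061, 0.3982]
tool_rot: [-1.568, -1.837, -0.703]
ft_force: [-0.5, -0.1, -1.3]
grip_width: 0.647
grasp_force: 43.6
```

```bash
python3 - <<'E'
from h import *
s=manip.sense(); r=R.from_rotvec(s['tool_rot']); c=s['ee_pos']+r.apply([0,0,.162]); print(c,s['joint_pos'],r.apply([0,0,1]))
green(c,('scene',),h=25); f=grab('scene'); im=f['image'].astype(int)
u,v=243,126; d=im[v-12:v+13,u-14:u+15,1]-im[v-12:v+13,u-14:u+15,0]; print((d>8).sum(), d.max())
# set down at original place, tilt 30
y=8.9; t=[465.8,-86.9,17.8]
e=plan([(pose([t[0],t[1],120],y,30),7,-1),(pose([t[0],t[1],40],y,30),4,-1),(None,5,-1)])
E
```

```text
[ 0.46598151 -0.08701825  0.28986195] [-0.69608733  0.06865551  1.81882146  0.546153    1.89794259 -0.85026308] [-0.11230712  0.73482076 -0.66889877]
scene 239 121 0 
15 19
-11 0 17.5 0 -0.045 0 -1; -10 0 17.5 0 -0.045 0 -1; -9 0 18.5 0 -0.045 0 -1; -8.5 0 18.5 0 -0.045 0 -1; -7.5 0 19 0 -0.045 0 -1; -6.5 0 19.5 0.005 -0.045 0 -1; -6 0 19.5 0 -0.045 0 -1; -10 0 17.5 0 0 0 -1
-10 0 17 0 0 0 -1; -10 0 17.5 0 0 0 -1; -10 0 17.5 0 0 0 -1; 0 0 0 0 0 0 -1; 0 0 0 0 0 0 -1; 0 0 0 0 0 0 -1; 0 0 0 0 0 0 -1; 0 0 0 0 0 0 -1
end [ 478.4 -166.8  180.2] [-1.756 -2.057 -0.47 ]
```

```bash
python3 - <<'E'
from h import *
f=grab('scene'); im=f['image'].astype(int)
d=im[...,1]-im[...,0]
for y,x in np.argwhere(d[105:145,215:275]>7)+[105,215]: print((x,y),im[y,x],end=' ')
E
```

```text
(np.int64(249), np.int64(120)) [58 72 63] (np.int64(249), np.int64(121)) [ 93 101  97] (np.int64(246), np.int64(122)) [101 117 112] (np.int64(247), np.int64(122)) [49 65 53] (np.int64(245), np.int64(123)) [73 89 83] (np.int64(246), np.int64(123)) [63 73 67] (np.int64(247), np.int64(123)) [63 72 64] (np.int64(244), np.int64(124)) [50 60 52] (np.int64(245), np.int64(124)) [59 73 63] (np.int64(244), np.int64(125)) [67 76 69] (np.int64(245), np.int64(125)) [63 76 69] (np.int64(242), np.int64(126)) [52 64 56] (np.int64(240), np.int64(127)) [120 128 125] (np.int64(243), np.int64(127)) [71 80 74] (np.int64(240), np.int64(128)) [ 97 105 101]
```

A dark green line with chips runs along (240..249, 128..120), which puts the strip on the +y lower flat. Plan: set down, then two +60° rolls.

```bash
python3 - <<'E'
from h import *
y=8.9; t=[465.8,-86.9,18.2]; u=[465.8,-86.9,45]
P=lambda c,a: pose(c,y,a)
e=plan([(P([t[0],t[1],120],30),7,-1),(P(u,30),4,-1),(None,2,-1),(P(t,30),3,-1)])
e=plan([(None,5,-1),(None,5,1),(P(t,12),3,1),(P(t,-10),4,1),(P(t,-30),4,1),(None,3,1)],e)
E
```

```text
-11 0 17.5 0 -0.045 0 -1; -10 0 17.5 0 -0.045 0 -1; -9 0 18.5 0 -0.045 0 -1; -8.5 0 18.5 0 -0.045 0 -1; -7.5 0 19 0 -0.045 0 -1; -6.5 0 19.5 0.005 -0.045 0 -1; -6 0 19.5 0 -0.045 0 -1; -9.5 0 16 0 0 0 -1
-9 0 16.5 0 0 0 -1; -9.5 0 16 0 0 0 -1; -9.5 0 16.5 0 0 0 -1; 0 0 0 0 0 0 -1; 0 0 0 0 0 0 -1; -4.5 0 7.5 0 0 0 -1; -4.5 0 8 0 0 0 -1; -4.5 0 7.5 0 0 0 -1
end [ 478.3 -167.1  158.5] [-1.755 -2.057 -0.47 ]
0 0 0 0 0 0 -1; 0 0 0 0 0 0 -1; 0 0 0 0 0 0 -1; 0 0 0 0 0 0 -1; 0 0 0 0 0 0 -1; 0 0 0 0 0 0 1; 0 0 0 0 0 0 1; 0 0 0 0 0 0 1
0 0 0 0 0 0 1; 0 0 0 0 0 0 1; 16.5 0 2.5 0 -0.105 0 1; 17 0 1 0 -0.105 0 1; 17 0 -1 0 -0.105 0 1; 15 0 3 0 -0.095 0 1; 15.5 0 1.5 0 -0.095 0 1; 15.5 0 0 0 -0.1 0 1
15.5 0.5 -1.5 0 -0.095 0.005 1; 14 0 2.5 0 -0.085 0 1; 14 0 1 0 -0.09 0 1; 14 -0.5 0 0 -0.085 0 1; 14 0 -1 0 -0.09 0 1; 0 0 0 0 0 0 1; 0 0 0 0 0 0 1; 0 0 0 0 0 0 1
end [453.1  -6.9 158.5] [ 1.76   2.052 -0.474]
```

Call:
carry_out:
  moves: "-11 0 17.5 0 -0.045 0 -1; -10 0 17.5 0 -0.045 0 -1; -9 0 18.5 0 -0.045 0 -1; -8.5 0 18.5 0 -0.045 0 -1; -7.5 0 19 0 -0.045 0 -1; -6.5 0 19.5 0.005 -0.045 0 -1; -6 0 19.5 0 -0.045 0 -1; -9.5 0 16 0 0 0 -1"

```text
t: 23.87
ee_pos: [0.478, -0.1662, 0.2404]
tool_rot: [-1.755, -2.057, -0.469]
ft_force: [-0.5, -1.5, -0.6]
grip_width: 0.65
grasp_force: 43.6
```

Call:
carry_out:
  moves: "-9 0 16.5 0 0 0 -1; -9.5 0 16 0 0 0 -1; -9.5 0 16.5 0 0 0 -1; 0 0 0 0 0 0 -1; 0 0 0 0 0 0 -1; -4.5 0 7.5 0 0 0 -1; -4.5 0 8 0 0 0 -1; -4.5 0 7.5 0 0 0 -1"

```text
t: 24.53
ee_pos: [0.4785, -0.1674, 0.1581]
tool_rot: [-1.756, -2.057, -0.471]
ft_force: [-0.2, -5.8, 7.0]
grip_width: 0.648
grasp_force: 45.3
```

Call:
carry_out:
  moves: "0 0 0 0 0 0 -1; 0 0 0 0 0 0 -1; 0 0 0 0 0 0 -1; 0 0 0 0 0 0 -1; 0 0 0 0 0 0 -1; 0 0 0 0 0 0 1; 0 0 0 0 0 0 1; 0 0 0 0 0 0 1"

```text
t: 25.2
ee_pos: [0.4782, -0.1672, 0.1581]
tool_rot: [-1.755, -2.055, -0.471]
ft_force: [0.4, -0.2, 0.5]
grip_width: 1.001
grasp_force: 0.0
```

Call:
carry_out:
  moves: "0 0 0 0 0 0 1; 0 0 0 0 0 0 1; 16.5 0 2.5 0 -0.105 0 1; 17 0 1 0 -0.105 0 1; 17 0 -1 0 -0.105 0 1; 15 0 3 0 -0.095 0 1; 15.5 0 1.5 0 -0.095 0 1; 15.5 0 0 0 -0.1 0 1"

```text
t: 25.87
ee_pos: [0.4633, -0.074, 0.1775]
tool_rot: [1.998, 2.339, -0.084]
ft_force: [-0.3, -0.6, -0.6]
grip_width: 1.0
grasp_force: 0.0
```

Call:
carry_out:
  moves: "15.5 0.5 -1.5 0 -0.095 0.005 1; 14 0 2.5 0 -0.085 0 1; 14 0 1 0 -0.09 0 1; 14 -0.5 0 0 -0.085 0 1; 14 0 -1 0 -0.09 0 1; 0 0 0 0 0 0 1; 0 0 0 0 0 0 1; 0 0 0 0 0 0 1"

```text
t: 26.53
ee_pos: [0.4533, -0.0074, 0.1585]
tool_rot: [1.763, 2.053, -0.472]
ft_force: [0.4, -0.6, -0.9]
grip_width: 0.999
grasp_force: 0.0
```

```bash
python3 - <<'E'
from h import *
f=grab('wrist'); s=f['s']; r=R.from_rotvec(s['tool_rot']); print(s['ee_pos'],s['ee_pos']*1000+r.apply([0,0,162]))
p=proj(f,[.4658,-.0869,.034]); 
try: print(p,topface(f,p,half=45))
except Exception as ex: print(p,ex)
y=8.9; t=[465.8,-86.9,18.2]; u=[465.8,-86.9,45]
P=lambda c,a: pose(c,y,a)
e=plan([(P([465.8,-86.9,17],-30),1,1),(None,1,1),(None,6,-1)])
e=plan([(P(u,-30),2,-1),(P(u,-10),4,-1),(P(u,10),4,-1),(P(u,30),4,-1),(None,2,-1),(P(t,30),3,-1),(None,5,-1)],e)
e=plan([(None,5,1),(P(t,12),3,1),(P(t,-10),4,1),(P(t,-30),4,1)],e)
E
```

```text
[ 0.45333561 -0.00743885  0.15849831] [465.53843575 -87.40492207  18.13977567]
[253.25897429 286.31879858] (array([465.4, -86.8]), 9.2, (45.5, 19.0), 195.0)
1.5 0 0.5 0 0 -0.005 1; 0 0 0 0 0 0 1; 0 0 0 0 0 0 -1; 0 0 0 0 0 0 -1; 0 0 0 0 0 0 -1; 0 0 0 0 0 0 -1; 0 0 0 0 0 0 -1; 0 0 0 0 0 0 -1
end [453.3  -6.7 157.5] [ 1.758  2.057 -0.474]
-7 0 -12 0 0 0 -1; -7 0 -12 0 0 0 -1; -14 0 2.5 0 0.085 0 -1; -14 0 1 0 0.09 0 -1; -14 0 0 0 0.085 0 -1; -14 0 -1 0 0.09 0 -1; -14 0 2.5 0 0.085 0 -1; -14 0 1 0 0.09 0 -1
-14 0 0 0 0.085 0 -1; -14 0 -1 0 0.09 0 -1; -14 0 2.5 0 0.085 0 -1; -14 0 1 0 0.09 0 -1; -14 0 0 0 0.085 0 -1; -14 0 -1 0 0.085 0 -1; 0 0 0 0 0 0 -1; 0 0 0 0 0 0 -1
-4.5 0 7.5 0 0 0 -1; -4.5 0 8 0 0 0 -1; -4.5 0 7.5 0 0 0 -1; 0 0 0 0 0 0 -1; 0 0 0 0 0 0 -1; 0 0 0 0 0 0 -1; 0 0 0 0 0 0 -1; 0 0 0 0 0 0 -1
end [ 478.5 -167.1  158.4] [-1.759 -2.056 -0.467]
0 0 0 0 0 0 1; 0 0 0 0 0 0 1; 0 0 0 0 0 0 1; 0 0 0 0 0 0 1; 0 0 0 0 0 0 1; 17 0 2.5 0 -0.105 0 1; 16.5 0 1 0 -0.105 0 1; 17 0 -1 0 -0.1 0 1
15 0 3 0 -0.095 0 1; 15.5 0 1.5 0 -0.1 0 1; 15.5 0 0 0 -0.095 0 1; 15.5 0 -1.5 0 -0.095 0 1; 14 0 2.5 0 -0.09 0 1; 14 0 1 0 -0.085 0 1; 14 0 0 0 -0.09 0 1; 14 0 -1 0 -0.085 0 1
end [453.3  -6.9 158.5] [ 1.758  2.057 -0.474]
```

Core A is still in place, so run the first roll.

Call:
carry_out:
  moves: "1.5 0 0.5 0 0 -0.005 1; 0 0 0 0 0 0 1; 0 0 0 0 0 0 -1; 0 0 0 0 0 0 -1; 0 0 0 0 0 0 -1; 0 0 0 0 0 0 -1; 0 0 0 0 0 0 -1; 0 0 0 0 0 0 -1"

```text
t: 27.25
ee_pos: [0.4529, -0.0061, 0.1572]
tool_rot: [1.757, 2.057, -0.475]
ft_force: [-1.4, -0.1, 4.2]
grip_width: 0.646
grasp_force: 42.7
```

Call:
carry_out:
  moves: "-7 0 -12 0 0 0 -1; -7 0 -12 0 0 0 -1; -14 0 2.5 0 0.085 0 -1; -14 0 1 0 0.09 0 -1; -14 0 0 0 0.085 0 -1; -14 0 -1 0 0.09 0 -1; -14 0 2.5 0 0.085 0 -1; -14 0 1 0 0.09 0 -1"

```text
t: 27.92
ee_pos: [0.4655, -0.0867, 0.2043]
tool_rot: [-2.037, -2.385, -0.003]
ft_force: [-0.5, -1.1, -2.2]
grip_width: 0.644
grasp_force: 43.1
```

Call:
carry_out:
  moves: "-14 0 0 0 0.085 0 -1; -14 0 -1 0 0.09 0 -1; -14 0 2.5 0 0.085 0 -1; -14 0 1 0 0.09 0 -1; -14 0 0 0 0.085 0 -1; -14 0 -1 0 0.085 0 -1; 0 0 0 0 0 0 -1; 0 0 0 0 0 0 -1"

```text
t: 28.58
ee_pos: [0.4779, -0.1664, 0.1841]
tool_rot: [-1.761, -2.056, -0.463]
ft_force: [0.4, 0.1, -1.6]
grip_width: 0.646
grasp_force: 43.1
```

Call:
carry_out:
  moves: "-4.5 0 7.5 0 0 0 -1; -4.5 0 8 0 0 0 -1; -4.5 0 7.5 0 0 0 -1; 0 0 0 0 0 0 -1; 0 0 0 0 0 0 -1; 0 0 0 0 0 0 -1; 0 0 0 0 0 0 -1; 0 0 0 0 0 0 -1"

```text
t: 29.25
ee_pos: [0.4782, -0.166, 0.1581]
tool_rot: [-1.758, -2.057, -0.465]
ft_force: [-0.2, -0.1, 4.0]
grip_width: 0.649
grasp_force: 44.8
```

Call:
carry_out:
  moves: "0 0 0 0 0 0 1; 0 0 0 0 0 0 1; 0 0 0 0 0 0 1; 0 0 0 0 0 0 1; 0 0 0 0 0 0 1; 17 0 2.5 0 -0.105 0 1; 16.5 0 1 0 -0.105 0 1; 17 0 -1 0 -0.1 0 1"

```text
t: 29.92
ee_pos: [0.4706, -0.1194, 0.1764]
tool_rot: [-1.936, -2.262, -0.197]
ft_force: [-1.0, -0.2, -0.2]
grip_width: 1.002
grasp_force: 0.0
```

Call:
carry_out:
  moves: "15 0 3 0 -0.095 0 1; 15.5 0 1.5 0 -0.1 0 1; 15.5 0 0 0 -0.095 0 1; 15.5 0 -1.5 0 -0.095 0 1; 14 0 2.5 0 -0.09 0 1; 14 0 1 0 -0.085 0 1; 14 0 0 0 -0.09 0 1; 14 0 -1 0 -0.085 0 1"

```text
t: 30.58
ee_pos: [0.4527, -0.0056, 0.158]
tool_rot: [1.754, 2.054, -0.477]
ft_force: [0.2, -0.1, 0.4]
grip_width: 1.0
grasp_force: 0.0
```

Call:
carry_out:
  moves: "0 0 0 0 0 0 1; 0 0 0 0 0 0 1; 0 0 0 0 0 0 1; 0 0 0 0 0 0 1; 0 0 0 0 0 0 1; 0 0 0 0 0 0 1; 0 0 0 0 0 0 1; 0 0 0 0 0 0 1"

```text
t: 31.25
ee_pos: [0.4529, -0.0065, 0.1581]
tool_rot: [1.757, 2.057, -0.475]
ft_force: [0.7, -0.5, 0.3]
grip_width: 1.001
grasp_force: 0.0
```

```bash
python3 - <<'E'
from h import *
f=grab('wrist'); s=f['s']; r=R.from_rotvec(s['tool_rot']); print(s['ee_pos'],s['ee_pos']*1000+r.apply([0,0,162]))
p=proj(f,[.4658,-.0869,.034]); 
try: print(p,topface(f,p,half=45))
except Exception as ex: print(p,ex)
green(np.array([.4658,-.0869,.017]),('scene','wrist'),h=45)
y=8.9; t=[465.8,-86.9,18.2]; u=[465.8,-86.9,45]
P=lambda c,a: pose(c,y,a)
e=plan([(P([465.8,-86.9,17],-30),1,1),(None,1,1),(None,6,-1)])
e=plan([(P(u,-30),2,-1),(P(u,-10),4,-1),(P(u,10),4,-1),(P(u,30),4,-1),(None,2,-1)],e)
E
```

```text
[ 0.45291559 -0.00653776  0.15806157] [465.10427294 -86.72704817  17.82921702]
[253.82921438 287.51427187] (array([464.7, -83.6]), 8.8, (45.8, 25.7), 173.0)
scene 240 196 0 
wrist 253 257 1994 [251.56168506 258.06218656]
0 0.5 1 0 0 0.005 1; 0 0 0 0 0 0 1; 0 0 0 0 0 0 -1; 0 0 0 0 0 0 -1; 0 0 0 0 0 0 -1; 0 0 0 0 0 0 -1; 0 0 0 0 0 0 -1; 0 0 0 0 0 0 -1
end [453.4  -6.7 157.1] [ 1.762  2.053 -0.473]
-7 0 -12 0 0 0 -1; -7 0 -12.5 0 0 0 -1; -14 0 2.5 0 0.085 0 -1; -14 0 1.5 0 0.09 0 -1; -14 0 0 0 0.085 0 -1; -14 0 -1.5 0 0.09 -0.005 -1; -14 0 2.5 0 0.085 0 -1; -14 0 1.5 0 0.09 0 -1
-14 0 0 0 0.085 0 -1; -14 0 -1.5 0 0.09 0 -1; -14 0 2.5 0 0.085 0 -1; -14 0 1 0 0.09 0 -1; -14 0 0 0 0.085 0 -1; -14 0 -1 0 0.09 0 -1; 0 0 0 0 0 0 -1; 0 0 0 0 0 0 -1
end [ 478.5 -166.8  185.4] [-1.755 -2.054 -0.47 ]
```

The strip is now on the +y upper flank (1994 green px in the wrist view). Second roll, then lift.

Call:
carry_out:
  moves: "0 0.5 1 0 0 0 1; 0 0 0 0 0 0 1; 0 0 0 0 0 0 -1; 0 0 0 0 0 0 -1; 0 0 0 0 0 0 -1; 0 0 0 0 0 0 -1; 0 0 0 0 0 0 -1; 0 0 0 0 0 0 -1"

```text
t: 32.07
ee_pos: [0.4535, -0.0066, 0.1572]
tool_rot: [1.756, 2.057, -0.475]
ft_force: [-1.5, 1.8, 2.6]
grip_width: 0.647
grasp_force: 43.2
```

Call:
carry_out:
  moves: "-7 0 -12 0 0 0 -1; -7 0 -12.5 0 0 0 -1; -14 0 2.5 0 0.085 0 -1; -14 0 1.5 0 0.09 0 -1; -14 0 0 0 0.085 0 -1; -14 0 -1.5 0 0.09 0 -1; -14 0 2.5 0 0.085 0 -1; -14 0 1.5 0 0.09 0 -1"

```text
t: 32.73
ee_pos: [0.4661, -0.0873, 0.2045]
tool_rot: [-2.037, -2.385, -0.002]
ft_force: [-0.0, -0.1, -2.9]
grip_width: 0.647
grasp_force: 43.0
```

Call:
carry_out:
  moves: "-14 0 0 0 0.085 0 -1; -14 0 -1.5 0 0.09 0 -1; -14 0 2.5 0 0.085 0 -1; -14 0 1 0 0.09 0 -1; -14 0 0 0 0.085 0 -1; -14 0 -1 0 0.09 0 -1; 0 0 0 0 0 0 -1; 0 0 0 0 0 0 -1"

```text
t: 33.4
ee_pos: [0.4785, -0.1671, 0.1847]
tool_rot: [-1.758, -2.052, -0.467]
ft_force: [-0.7, 0.4, -1.6]
grip_width: 0.649
grasp_force: 43.0
```

Call:
carry_out:
  moves: "-9.5 0 16.5 0 0 0 -1; 0 0 0 0 0 0 -1; 0 0 0 0 0 0 -1; 9.5 0 -16.5 0 0 0 -1; 11.5 0 -20 0 0 0 -1; 11.5 0 -20 0 0 0 -1; 11.5 0 -20 0 0 0 -1; 11.5 0 -20 0 0 0 -1"

```text
t: 34.07
ee_pos: [0.4789, -0.1662, 0.2796]
tool_rot: [-1.756, -2.055, -0.468]
ft_force: [0.2, 0.1, -1.3]
grip_width: 0.649
grasp_force: 43.0
```

```bash
python3 - <<'E'
from h import *
f=grab('wrist'); s=f['s']; r=R.from_rotvec(s['tool_rot']); c=s['ee_pos']+r.apply([0,0,.162]); print(s['ee_pos'],c,s['grasp_force'])
im=f['image'].astype(int); u,v=proj(f,c).astype(int); print(u,v)
m=((im[...,1]-im[...,0]>20)&(im[...,1]-im[...,2]>5)); m[:v-70]=0;m[v+70:]=0;m[:,:u-80]=0;m[:,u+80:]=0
m=cv2.morphologyEx(m.astype(np.uint8),cv2.MORPH_CLOSE,np.ones((9,9)))
k=max(cv2.findContours(m,0,1)[0],key=cv2.contourArea); rc=cv2.minAreaRect(k); print(rc)
for d in (155,162,169):  # expected strip centre pixel for core d ahead, tool x offset 0
    q=s['ee_pos']+r.apply([0,0,d/1000])+[0,0,.0175]; print(d,proj(f,q))
off=np.array([0,0,162.])
plan([((pose([617.3,249.3,100],1.55,30)),21,-1),(None,3,-1)])
E
```

```text
[ 0.47893768 -0.16620848  0.27963278] [ 0.46582786 -0.08621294  0.13937286] 43.04807335138321
252 259
((252.0, 259.0), (30.0, 108.0), 90.0)
155 [252.43536852 268.85729338]
162 [252.41691131 260.47953324]
169 [252.39992748 252.80859385]
11.5 9 9 -0.005 0 0.005 -1; 12 9 9.5 0 0 0.005 -1; 12 9 9 -0.005 0 0.005 -1; 11.5 8.5 9.5 0 0 0.005 -1; 12 9 9 -0.005 0 0.005 -1; 12 8.5 9.5 -0.005 0 0.01 -1; 12 8.5 9 0 0 0.005 -1; 12 8 9.5 -0.005 0 0.005 -1
12.5 8.5 9.5 0 0 0.005 -1; 12 8 9.5 -0.005 0 0.005 -1; 12 8.5 9 -0.005 0 0.005 -1; 12.5 8 9.5 0 0 0.005 -1; 12 7.5 9.5 -0.005 0 0.005 -1; 12.5 8 9.5 0 0.005 0.005 -1; 12.5 8 9.5 -0.005 0 0.005 -1; 12 7.5 10 0 0 0.01 -1
12.5 7.5 9.5 -0.005 0 0.005 -1; 12.5 7.5 9.5 -0.005 0 0.005 -1; 12.5 7 9.5 0 0 0.005 -1; 12.5 7.5 10 -0.005 0 0.005 -1; 12.5 7 9.5 0 0 0.005 -1; 0 0 0 0 0 0 -1; 0 0 0 0 0 0 -1; 0 0 0 0 0 0 -1
end [619.4 168.1 240.3] [-1.896 -1.949 -0.507]
```

Strip on top, core at d ≈ 162 in the grip. On to nest 1.

Call:
carry_out:
  moves: "11.5 9 9 -0.005 0 0.005 -1; 12 9 9.5 0 0 0.005 -1; 12 9 9 -0.005 0 0.005 -1; 11.5 8.5 9.5 0 0 0.005 -1; 12 9 9 -0.005 0 0.005 -1; 12 8.5 9.5 -0.005 0 0.01 -1; 12 8.5 9 0 0 0.005 -1; 12 8 9.5 -0.005 0 0.005 -1"

```text
t: 34.78
ee_pos: [0.5319, -0.0379, 0.2615]
tool_rot: [-1.813, -2.013, -0.482]
ft_force: [0.2, -1.8, -1.1]
grip_width: 0.649
grasp_force: 43.2
```

Call:
carry_out:
  moves: "12.5 8.5 9.5 0 0 0.005 -1; 12 8 9.5 -0.005 0 0.005 -1; 12 8.5 9 -0.005 0 0.005 -1; 12.5 8 9.5 0 0 0.005 -1; 12 7.5 9.5 -0.005 0 0.005 -1; 12.5 8 9.5 0 0.005 0.005 -1; 12.5 8 9.5 -0.005 0 0.005 -1; 12 7.5 10 0 0 0.01 -1"

```text
t: 35.45
ee_pos: [0.585, 0.09, 0.2448]
tool_rot: [-1.862, -1.966, -0.495]
ft_force: [0.1, 0.3, -1.6]
grip_width: 0.65
grasp_force: 43.2
```

Call:
carry_out:
  moves: "12.5 7.5 9.5 -0.005 0 0.005 -1; 12.5 7.5 9.5 -0.005 0 0.005 -1; 12.5 7 9.5 0 0 0.005 -1; 12.5 7.5 10 -0.005 0 0.005 -1; 12.5 7 9.5 0 0 0.005 -1; 0 0 0 0 0 0 -1; 0 0 0 0 0 0 -1; 0 0 0 0 0 0 -1"

```text
t: 36.12
ee_pos: [0.6176, 0.1683, 0.2344]
tool_rot: [-1.893, -1.942, -0.503]
ft_force: [-0.6, 0.0, -1.1]
grip_width: 0.648
grasp_force: 43.1
```

Call:
carry_out:
  moves: "0 0 0 0 0 0 -1; 0 0 0 0 0 0 -1; 0 0 0 0 0 0 -1; 0 0 0 0 0 0 -1; 0 0 0 0 0 0 -1; 0 0 0 0 0 0 -1; 0 0 0 0 0 0 -1; 0 0 0 0 0 0 -1"

```text
t: 36.78
ee_pos: [0.6181, 0.1682, 0.2341]
tool_rot: [-1.894, -1.941, -0.504]
ft_force: [1.0, -0.3, -0.7]
grip_width: 0.644
grasp_force: 43.1
```

```bash
python3 - <<'E'
from h import *
f=grab('wrist'); np.save('w6.npy',f,allow_pickle=True); s=f['s']; r=R.from_rotvec(s['tool_rot']); c=s['ee_pos']+r.apply([0,0,.163]); print(s['ee_pos'],s['tool_rot'],c)
save(f,'w6.png',scale=1.5)
for n,P in dict(rodtop=[.615,.3343,.172],nest1=[.6173,.2493,.010],rib62=[.6164,.2723,.018],n3=[.6198,.1574,.0445]).items(): print(n,proj(f,P)*1.5)
E
```

```text
[0.61807558 0.16818161 0.23414726] [-1.89357538 -1.94050593 -0.50409475] [0.61455389 0.25049723 0.09350325]
rodtop [387.90639837  13.63345942]
nest1 [385.36189271 388.26530503]
rib62 [384.84548537 343.8182464 ]
n3 [385.70314814 577.82114784]
```

View pics/w6.png

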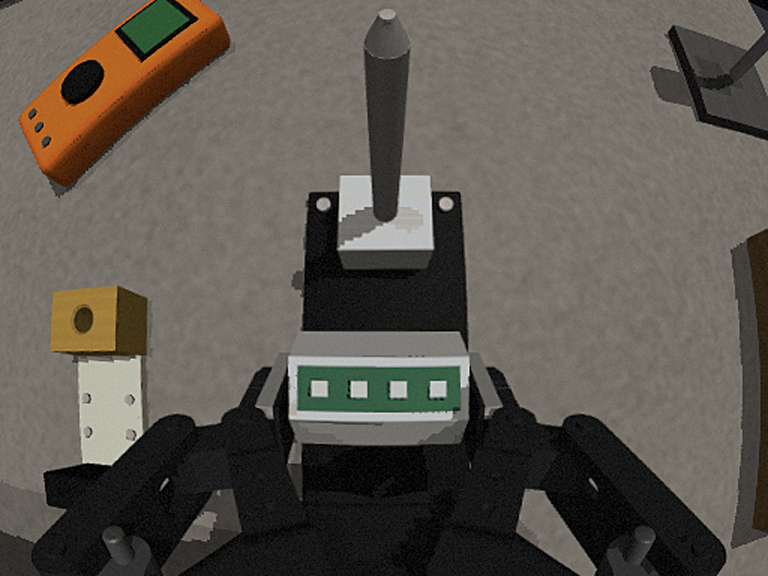

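The rod tip is at (387,15), matching the prediction of (388,14), so the fixture estimate holds. The core is strip up over nest 1.

```bash
python3 - <<'E'
from h import *
e=plan([(pose([617.3,249.3,60],1.55,30,d=163),6,-1),(None,10,-1)],q=.5,qa=.002)
E
```

```text
-3 0.5 4.5 -0.002 -0.002 0 -1; -2.5 0 5 0 0 -0.002 -1; -3 0.5 4.5 -0.002 -0.002 0 -1; -3 0 5 -0.002 0 -0.002 -1; -2.5 0.5 4.5 0 -0.002 0 -1; -3 0 5 -0.002 0 0 -1; 0 0 0 0 0 0 -1; 0 0 0 0 0 0 -1
0 0 0 0 0 0 -1; 0 0 0 0 0 0 -1; 0 0 0 0 0 0 -1; 0 0 0 0 0 0 -1; 0 0 0 0 0 0 -1; 0 0 0 0 0 0 -1; 0 0 0 0 0 0 -1; 0 0 0 0 0 0 -1
end [619.4 167.9 200.9] [-1.899 -1.949 -0.509]
```

Call:
carry_out:
  moves: "-3 0.5 4.5 -0.002 -0.002 0 -1; -2.5 0 5 0 0 -0.002 -1; -3 0.5 4.5 -0.002 -0.002 0 -1; -3 0 5 -0.002 0 -0.002 -1; -2.5 0.5 4.5 0 -0.002 0 -1; -3 0 5 -0.002 0 0 -1; 0 0 0 0 0 0 -1; 0 0 0 0 0 0 -1"

```text
t: 37.5
ee_pos: [0.6192, 0.1679, 0.2003]
tool_rot: [-1.898, -1.949, -0.508]
ft_force: [0.8, -0.0, -0.8]
grip_width: 0.646
grasp_force: 43.2
```

Call:
carry_out:
  moves: "0 0 0 0 0 0 -1; 0 0 0 0 0 0 -1; 0 0 0 0 0 0 -1; 0 0 0 0 0 0 -1; 0 0 0 0 0 0 -1; 0 0 0 0 0 0 -1; 0 0 0 0 0 0 -1; 0 0 0 0 0 0 -1"

```text
t: 38.17
ee_pos: [0.6194, 0.1679, 0.201]
tool_rot: [-1.899, -1.949, -0.509]
ft_force: [-0.1, 1.1, -1.7]
grip_width: 0.646
grasp_force: 43.2
```

```bash
python3 - <<'E'
from h import *
s=manip.sense(); r=R.from_rotvec(s['tool_rot']); print((s['ee_pos']*1e3+r.apply([0,0,163])).round(1),r.apply([0,1,0]).round(3))
e=plan([(pose([617.3,249.3,28],1.55,30,d=163),6,-1),(None,2,-1)],q=.5,qa=.002)
E
```

```text
[617.2 249.4  59.9] [ 1.     0.026 -0.   ]
-2.5 0 4.5 0 0 0 -1; -3 0 4.5 0 0 0 -1; -2.5 0 5 0 0 0 -1; -2.5 0 4.5 0 0 0 -1; -3 0 4.5 0 0 0 -1; -2.5 0 4.5 0 0 0 -1; 0 0 0 0 0 0 -1; 0 0 0 0 0 0 -1
end [619.4 167.8 169.2] [-1.899 -1.949 -0.509]
```

Call:
carry_out:
  moves: "-2.5 0 4.5 0 0 0 -1; -3 0 4.5 0 0 0 -1; -2.5 0 5 0 0 0 -1; -2.5 0 4.5 0 0 0 -1; -3 0 4.5 0 0 0 -1; -2.5 0 4.5 0 0 0 -1; 0 0 0 0 0 0 -1; 0 0 0 0 0 0 -1"

```text
t: 38.83
ee_pos: [0.6194, 0.1677, 0.1688]
tool_rot: [-1.899, -1.949, -0.508]
ft_force: [-0.3, -0.1, -1.5]
grip_width: 0.646
grasp_force: 43.2
```

Call:
carry_out:
  moves: "0 0 0 0 0 0 -1; 0 0 0 0 0 0 -1; 0 0 0 0 0 0 1; 0 0 0 0 0 0 1; 0 0 0 0 0 0 1; 0 0 0 0 0 0 1; 0 0 0 0 0 0 1; 0 0 0 0 0 0 1"

```text
t: 39.5
ee_pos: [0.6195, 0.1678, 0.1693]
tool_rot: [-1.899, -1.949, -0.509]
ft_force: [-1.3, 0.2, 0.4]
grip_width: 1.002
grasp_force: 0.0
```

Call:
carry_out:
  moves: "0 0 -20 0 0 0 1; 0 0 -20 0 0 0 1; 0 0 -20 0 0 0 1; 0 0 -20 0 0 0 1; 0 0 -20 0 0 0 1; 0 0 -20 0 0 0 1; 0 0 0 0 0 0 1; 0 0 0 0 0 0 1"

```text
t: 40.17
ee_pos: [0.6214, 0.1075, 0.2739]
tool_rot: [-1.9, -1.95, -0.511]
ft_force: [-0.0, -0.5, 0.0]
grip_width: 1.0
grasp_force: 0.0
```

```bash
cat >> h.py <<'E'
def strip2(f,P,half=50):
    "strip fit by G-R near world point P (m); plane at P z"
    u,v=proj(f,P).astype(int); im=f['image'].astype(int); y0,x0=max(v-half,0),max(u-half,0)
    w=im[y0:v+half,x0:u+half]; m=((w[...,1]-w[...,0]>12)&(w[...,1]-w[...,2]>3)).astype(np.uint8)
    m=cv2.morphologyEx(m,cv2.MORPH_CLOSE,np.ones((7,7)))
    k=max(cv2.findContours(m,0,1)[0],key=cv2.contourArea)[:,0]+[x0,y0]
    Q=np.array([onz(f,p,P[2])[:2] for p in k])*1000; (cx,cy),(a,b),th=cv2.minAreaRect(Q.astype(np.float32))
    if b>a: th+=90;a,b=b,a
    return np.r_[cx,cy].round(1),round((th+90)%180-90,1),(round(a,1),round(b,1))
E
python3 - <<'E'
from h import *
f=grab('wrist'); print(f['s']['ee_pos'],f['s']['joint_pos'])
print('n1',strip2(f,np.array([.6173,.2493,.0445])))
try: print('n3',strip2(f,np.array([.6198,.1574,.0445])))
except Exception as e: print(e)
a=grab('scene');b=grab('side')
for n,p,q in [('pot',(279,228),(458,500)),('sink',(234,253),(533,490)),('flux',(236,330),(514,350))]:
    print(n,tri([ray(a,np.array(p)/1.5),ray(b,np.array(q)/1.5)]).round(3))
plan([(pose([603,-301.8,17],-3,0,back=190),23,1),(None,1,1)])
E
```

```text
[0.62138805 0.10753421 0.27394764] [-0.07340633  0.34902223  1.70745787  0.56329496  1.20028692 -0.33911629]
n1 (array([616.6, 249.1]), 1.5, (49.8, 13.8))
n3 (array([615.7, 157.3]), 2.2, (54.2, 13.3))
pot [ 0.419 -0.39   0.034]
sink [ 0.535 -0.423  0.009]
flux [ 0.712 -0.197  0.034]
-13.5 -1.5 -12.5 0 -0.025 0.005 1; -13.5 -1 -12.5 0 -0.02 0 1; -14 -1 -12 -0.005 -0.025 0.005 1; -14 -1 -11.5 0 -0.02 0.005 1; -14.5 -1 -11.5 0 -0.025 0 1; -14.5 -1 -11 0 -0.02 0.005 1; -15 -1 -10.5 0 -0.025 0.005 1; -15 -1 -10.5 -0.005 -0.02 0 1
-15.5 -0.5 -10 0 -0.025 0.005 1; -15.5 -1 -9.5 0 -0.025 0.005 1; -16 -0.5 -9 0 -0.02 0 1; -16 -0.5 -9 0 -0.025 0.005 1; -16 -0.5 -8.5 -0.005 -0.02 0.005 1; -16.5 -0.5 -8 0 -0.025 0 1; -16.5 -0.5 -8 0 -0.02 0.005 1; -17 -0.5 -7.5 0 -0.025 0.005 1
-17 0 -7 -0.005 -0.02 0 1; -17 -0.5 -6.5 0 -0.025 0.005 1; -17 0 -6.5 0 -0.025 0.005 1; -17.5 0 -5.5 0 -0.02 0 1; -17.5 0 -5.5 0 -0.025 0.005 1; -17.5 0 -5 -0.005 -0.02 0.005 1; -18 0 -5 0 -0.025 0 1; 0 0 0 0 0 0 1
end [ 602.9 -301.8  369.2] [ 2.275  2.163 -0.   ]
```

Nest 1 is good. Next is core C, going straight to a +30° tilt pregrasp.

```bash
python3 - <<'E'
from h import *
e=plan([(pose([603,-301.8,17],-3.2,30,back=90),24,1)])
E
```

```text
-20 -1.5 -10 0 0 0.005 1; -20 -1.5 -9.5 -0.005 0 0 1; -20 -1.5 -10 0 0 0.005 1; -20.5 -1.5 -10 0 0 0 1; -20 -1.5 -10 -0.005 0 0.005 1; -20 -1 -9.5 0 0 0.005 1; -20 -1 -10 -0.005 0 0 1; -20 -1 -10 0 0 0.005 1
-20 -1 -9.5 0 0 0 1; -20.5 -1 -10 -0.005 0 0.005 1; -20 -1 -10 0 0 0 1; -20 -1 -10 0 0 0.005 1; -20 -0.5 -9.5 -0.005 0 0.005 1; -20 -0.5 -10 0 0 0 1; -20.5 -0.5 -10 -0.005 0 0.005 1; -20 -0.5 -10 0 0 0 1
-20 -0.5 -9.5 0 0 0.005 1; -20 -0.5 -10 -0.005 0 0.005 1; -20 0 -10 0 0 0 1; -20.5 0 -10 0 0 0.005 1; -20 0 -9.5 -0.005 0 0 1; -20 0 -10 0 0 0.005 1; -20 0 -10 0 0 0 1; -20 0 -10 -0.005 0 0.005 1
end [ 596.  -427.5  235.5] [-1.986 -1.878 -0.533]
```

Call:
carry_out:
  moves: "-20 -1.5 -10 0 0 0.005 1; -20 -1.5 -9.5 -0.005 0 0 1; -20 -1.5 -10 0 0 0.005 1; -20.5 -1.5 -10 0 0 0 1; -20 -1.5 -10 -0.005 0 0.005 1; -20 -1 -9.5 0 0 0.005 1; -20 -1 -10 -0.005 0 0 1; -20 -1 -10 0 0 0.005 1"

```text
t: 40.98
ee_pos: [0.6125, -0.0711, 0.2595]
tool_rot: [-1.928, -1.923, -0.516]
ft_force: [1.0, 0.2, 0.5]
grip_width: 0.998
grasp_force: 0.0
```

Call:
carry_out:
  moves: "-20 -1 -9.5 0 0 0 1; -20.5 -1 -10 -0.005 0 0.005 1; -20 -1 -10 0 0 0 1; -20 -1 -10 0 0 0.005 1; -20 -0.5 -9.5 -0.005 0 0.005 1; -20 -0.5 -10 0 0 0 1; -20.5 -0.5 -10 -0.005 0 0.005 1; -20 -0.5 -10 0 0 0 1"

```text
t: 41.65
ee_pos: [0.6044, -0.2499, 0.2472]
tool_rot: [-1.954, -1.903, -0.527]
ft_force: [0.3, 1.0, 0.1]
grip_width: 1.001
grasp_force: 0.0
```

Call:
carry_out:
  moves: "-20 -0.5 -9.5 0 0 0.005 1; -20 -0.5 -10 -0.005 0 0.005 1; -20 0 -10 0 0 0 1; -20.5 0 -10 0 0 0.005 1; -20 0 -9.5 -0.005 0 0 1; -20 0 -10 0 0 0.005 1; -20 0 -10 0 0 0 1; -20 0 -10 -0.005 0 0.005 1"

```text
t: 42.32
ee_pos: [0.5964, -0.4281, 0.2349]
tool_rot: [-1.984, -1.877, -0.536]
ft_force: [0.1, 0.3, 0.9]
grip_width: 0.994
grasp_force: 0.0
```

Call:
carry_out:
  moves: "0 0 0 0 0 0 1; 0 0 0 0 0 0 1; 0 0 0 0 0 0 1; 0 0 0 0 0 0 1; 0 0 0 0 0 0 1; 0 0 0 0 0 0 1; 0 0 0 0 0 0 1; 0 0 0 0 0 0 1"

```text
t: 42.98
ee_pos: [0.5966, -0.4276, 0.2373]
tool_rot: [-1.986, -1.88, -0.536]
ft_force: [-0.0, 0.2, -0.8]
grip_width: 0.999
grasp_force: 0.0
```

```bash
python3 - <<'E'
from h import *
f=grab('wrist'); save(f,'w7.png'); print(f['s']['ee_pos'],f['s']['joint_pos'])
P=[.603,-.3018,.034]; t=topface(f,proj(f,P),half=42); print(t)
y=t[1]; c=[*t[0],17]; u=[*t[0],200]
green(np.array([.603,-.31,.02]),('wrist',),40)
e=plan([(pose(c,y,30),6,1),(None,4,1),(None,6,-1)])
e=plan([(pose(u,y,30),8,-1),(pose(u,y,10),4,-1),(pose(u,y,-10),4,-1),(pose(u,y,-30),4,-1),(None,4,-1)],e)
E
```

```text
[ 0.59659685 -0.42760747  0.23732891] [-0.81665175  0.66272928  1.33776726  0.37376679  1.52135268 -0.85286003]
(array([ 602.8, -302.1]), -3.2, (54.7, 18.2), 159.0)
wrist 251 209 0 
0 0 15.5 0 0 0 1; -0.5 -0.5 15 0 0 0 1; 0 0 15.5 0 0 0 1; -0.5 0 15 0 0 0 1; 0 -0.5 15.5 0.005 0 0 1; 0 0 15.5 0 0 0 1; 0 0 0 0 0 0 1; 0 0 0 0 0 0 1
0 0 0 0 0 0 1; 0 0 0 0 0 0 1; 0 0 0 0 0 0 -1; 0 0 0 0 0 0 -1; 0 0 0 0 0 0 -1; 0 0 0 0 0 0 -1; 0 0 0 0 0 0 -1; 0 0 0 0 0 0 -1
end [ 598.3 -382.7  157.2] [-1.983 -1.879 -0.531]
11.5 0 -20 0 0 0 -1; 11.5 0 -19.5 0 0 0 -1; 11.5 0 -20 0 0 0 -1; 11 0 -20 0 0 0 -1; 11.5 0 -19.5 0 0 0 -1; 11.5 0 -20 0 0 0 -1; 11.5 0 -20 0 0 0 -1; 11.5 0 -19.5 0 0 0 -1
14 0 2.5 0 -0.085 0 -1; 14 0 1 0 -0.09 0 -1; 14 0 0 0 -0.085 0 -1; 14 0 -1 0 -0.09 0 -1; 14 0 2.5 0 -0.085 0 -1; 14 0 1 0 -0.09 0 -1; 14 0 0 0 -0.085 0 -1; 14 0 -1 0 -0.09 0 -1
14 0 2.5 0 -0.085 0 -1; 13.5 0 1 0 -0.09 0 -1; 14 0 0 0 -0.085 0 -1; 14 0 -1 0 -0.085 0 -1; 0 0 0 0 0 0 -1; 0 0 0 0 0 0 -1; 0 0 0 0 0 0 -1; 0 0 0 0 0 0 -1
end [ 607.1 -221.5  340.2] [ 1.985  1.881 -0.53 ]
```

Call:
carry_out:
  moves: "0 0 15.5 0 0 0 1; -0.5 -0.5 15 0 0 0 1; 0 0 15.5 0 0 0 1; -0.5 0 15 0 0 0 1; 0 0 15.5 0 0 0 1; 0 0 15.5 0 0 0 1; 0 0 0 0 0 0 1; 0 0 0 0 0 0 1"

```text
t: 43.75
ee_pos: [0.5986, -0.3819, 0.1554]
tool_rot: [-1.984, -1.877, -0.536]
ft_force: [-0.5, 0.1, 1.0]
grip_width: 0.998
grasp_force: 0.0
```

Call:
carry_out:
  moves: "0 0 0 0 0 0 1; 0 0 0 0 0 0 1; 0 0 0 0 0 0 -1; 0 0 0 0 0 0 -1; 0 0 0 0 0 0 -1; 0 0 0 0 0 0 -1; 0 0 0 0 0 0 -1; 0 0 0 0 0 0 -1"

```text
t: 44.42
ee_pos: [0.599, -0.3835, 0.158]
tool_rot: [-1.988, -1.88, -0.537]
ft_force: [-1.1, -2.9, 4.6]
grip_width: 0.648
grasp_force: 43.9
```

Call:
carry_out:
  moves: "11.5 0 -20 0 0 0 -1; 11.5 0 -19.5 0 0 0 -1; 11.5 0 -20 0 0 0 -1; 11 0 -20 0 0 0 -1; 11.5 0 -19.5 0 0 0 -1; 11.5 0 -20 0 0 0 -1; 11.5 0 -20 0 0 0 -1; 11.5 0 -19.5 0 0 0 -1"

```text
t: 45.08
ee_pos: [0.5979, -0.3825, 0.3401]
tool_rot: [-1.986, -1.878, -0.536]
ft_force: [0.6, -0.8, -1.0]
grip_width: 0.649
grasp_force: 43.2
```

Call:
carry_out:
  moves: "14 0 2.5 0 -0.085 0 -1; 14 0 1 0 -0.09 0 -1; 14 0 0 0 -0.085 0 -1; 14 0 -1 0 -0.09 0 -1; 14 0 2.5 0 -0.085 0 -1; 14 0 1 0 -0.09 0 -1; 14 0 0 0 -0.085 0 -1; 14 0 -1 0 -0.09 0 -1"

```text
t: 45.75
ee_pos: [0.6039, -0.2729, 0.3584]
tool_rot: [2.188, 2.068, -0.194]
ft_force: [-0.7, 0.5, -2.0]
grip_width: 0.649
grasp_force: 43.3
```

Call:
carry_out:
  moves: "14 0 2.5 0 -0.085 0 -1; 13.5 0 1 0 -0.09 0 -1; 14 0 0 0 -0.085 0 -1; 14 0 -1 0 -0.085 0 -1; 0 0 0 0 0 0 -1; 0 0 0 0 0 0 -1; 0 0 0 0 0 0 -1; 0 0 0 0 0 0 -1"

```text
t: 46.42
ee_pos: [0.6073, -0.2226, 0.3405]
tool_rot: [1.989, 1.875, -0.525]
ft_force: [0.2, -0.0, -0.5]
grip_width: 0.645
grasp_force: 43.3
```

```bash
cat >> h.py <<'E'
def held(d=.162):
    s=manip.sense(); r=R.from_rotvec(s['tool_rot']); c=s['ee_pos']+r.apply([0,0,d]); print(c.round(4),r.apply([0,0,1]).round(3),s['joint_pos'].round(2),s['grasp_force'])
    for n in ('side','scene'):
        f=grab(n); im=f['image'].astype(int); g=im[...,1]-im[...,0]
        u,v=proj(f,c).astype(int); w=g[v-20:v+21,u-20:u+21]; q=np.argwhere(w>9)
        print(n,(u,v),'n>9',len(q),'n>25',(w>25).sum(),'rel rows,cols',q.min(0)-20 if len(q) else '',q.max(0)-20 if len(q) else '', np.median(q,0)-20 if len(q) else '')
E
python3 -c "
from h import *
held()"
```

```text
[ 0.6032 -0.303   0.1999] [-0.025 -0.496 -0.868] [-0.47  0.29  1.65 -0.55  1.05 -0.17] 43.26985466082988
side (np.int64(349), np.int64(218)) n>9 136 n>25 109 rel rows,cols [-20 -13] [19 20] [14.  -4.5]
scene (np.int64(153), np.int64(143)) n>9 0 n>25 0 rel rows,cols
```

The bottle is right behind the core in that view, so I'll look at the crop directly.

```bash
python3 -c "
from h import *
f=grab('side'); save(f,'side3.png',(310,190,390,250),6)"
```

```text
(no output)
```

View pics/side3.png

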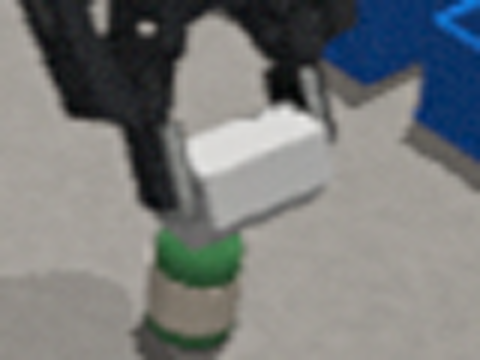

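Side px (349,218) shows only bare faces. Turn to about +45° and check from the scene camera.

Call:
carry_out:
  moves: "-17 0 1 0 0.105 0 -1; -17 0 1 0 0.105 0 -1; -17 0 1 0 0.105 0 -1; -17 0 1 0 0.105 0 -1; -17 0 1 0 0.105 0 -1; -17 0 1 0 0.105 0 -1; -17 0 1 0 0.105 0 -1; -17 0 1 0 0.105 0 -1"

```text
t: 47.23
ee_pos: [0.5996, -0.3548, 0.3537]
tool_rot: [-2.11, -1.995, -0.35]
ft_force: [0.7, -0.5, -1.5]
grip_width: 0.651
grasp_force: 43.3
```

Call:
carry_out:
  moves: "-17 0 1 0 0.105 0 -1; -17 0 1 0 0.105 0 -1; -17 0 1 0 0.105 0 -1; -17 0 1 0 0.105 0 -1; -17 0 1 0 0.105 0 -1; 0 0 0 0 0 0 -1; 0 0 0 0 0 0 -1; 0 0 0 0 0 0 -1"

```text
t: 47.9
ee_pos: [0.5961, -0.423, 0.3068]
tool_rot: [-1.778, -1.684, -0.8]
ft_force: [0.2, 0.4, -0.2]
grip_width: 0.647
grasp_force: 43.3
```

```bash
python3 -c "
from h import *
held()
f=grab('scene'); im=f['image'].astype(int); d=im[...,1]-im[...,0]
for y,x in np.argwhere(d[120:165,130:180]>7)+[120,130]: print((int(x),int(y)),im[y,x],end=' ')
"
```

```text
[ 0.6035 -0.3024  0.1988] [ 0.045  0.744 -0.667] [-0.83  0.62  1.3   0.59  1.84 -0.8 ] 43.309866859563044
side (np.int64(348), np.int64(218)) n>9 287 n>25 83 rel rows,cols [-20 -12] [19 20] [-9.  8.]
scene (np.int64(153), np.int64(143)) n>9 27 n>25 0 rel rows,cols [-1 -3] [ 8 11] [4. 4.]
(161, 143) [70 78 76] (163, 143) [72 81 73] (159, 144) [57 69 65] (160, 144) [47 63 52] (161, 144) [56 68 60] (157, 145) [54 67 62] (158, 145) [75 83 78] (159, 145) [74 85 75] (160, 145) [51 66 57] (161, 145) [58 69 63] (162, 145) [75 85 77] (155, 146) [60 71 65] (156, 146) [60 77 66] (157, 146) [43 59 49] (160, 146) [68 78 72] (161, 146) [66 75 71] (153, 147) [53 67 63] (154, 147) [48 60 53] (156, 147) [104 118 109] (157, 147) [65 82 71] (158, 147) [53 68 60] (159, 147) [72 83 75] (151, 148) [64 73 69] (153, 148) [75 86 77] (154, 148) [48 61 53] (157, 148) [71 79 73] (150, 149) [59 69 67] (151, 149) [79 88 81] (154, 149) [42 62 51] (155, 149) [61 71 65] (156, 149) [79 87 84] (152, 150) [90 98 90] (153, 150) [62 70 63] (150, 151) [63 77 69] (151, 151) [63 73 65] (152, 151) [81 89 86]
```

C's strip is also on the +y lower flat. Same procedure: set down, then two +60° rolls.

```bash
python3 - <<'E'
from h import *
y=-3.2; x=[602.9,-302.2]; t=x+[18.2]; u=x+[45]
P=lambda c,a: pose(c,y,a)
e=plan([(P(x+[110],30),6,-1),(P(u,30),4,-1),(None,3,-1),(P(t,30),3,-1)])
e=plan([(None,5,-1),(None,5,1),(P(t,12),3,1),(P(t,-10),4,1),(P(t,-30),4,1),(None,3,1)],e)
E
```

```text
-3 0 11.5 0 -0.055 0 -1; -2 0 11 0 -0.05 0 -1; -1.5 -0.5 11.5 0 -0.055 0 -1; -1 0 11.5 0.005 -0.05 0 -1; 0 0 12 0 -0.055 0.005 -1; 0 0 11.5 0 -0.055 0 -1; -8 0 14 0 0 0 -1; -8 0 14 0 0 0 -1
-8 0 14 0 0 0 -1; -8.5 0 14.5 0 0 0 -1; 0 0 0 0 0 0 -1; 0 0 0 0 0 0 -1; 0 0 0 0 0 0 -1; -4.5 0 7.5 0 0 0 -1; -4.5 0 8 0 0 0 -1; -4 0 7.5 0 0 0 -1
end [ 598.2 -382.9  158.6] [-1.988 -1.877 -0.529]
0 0 0 0 0 0 -1; 0 0 0 0 0 0 -1; 0 0 0 0 0 0 -1; 0 0 0 0 0 0 -1; 0 0 0 0 0 0 -1; 0 0 0 0 0 0 1; 0 0 0 0 0 0 1; 0 0 0 0 0 0 1
0 0 0 0 0 0 1; 0 0 0 0 0 0 1; 16.5 0 2.5 0 -0.105 0 1; 17 0 1 0 -0.105 0 1; 17 0 -1 0 -0.1 0 1; 15 0 3 0 -0.095 0 1; 15.5 0 1.5 0 -0.1 0 1; 15.5 0 0 0 -0.095 0 1
15 0 -1.5 0 -0.095 0 1; 14 0 2.5 0 -0.085 0 1; 14 0 1 0 -0.09 0 1; 14 0 0.5 0 -0.085 0 1; 14 0 -1.5 0 -0.09 0 1; 0 0 0 0 0 0 1; 0 0 0 0 0 0 1; 0 0 0 0 0 0 1
end [ 607.4 -221.4  158.6] [ 1.986  1.878 -0.534]
```

Call:
carry_out:
  moves: "-3 0 11.5 0 -0.055 0 -1; -2 0 11 0 -0.05 0 -1; -1.5 -0.5 11.5 0 -0.055 0 -1; -1 0 11.5 0.005 -0.05 0 -1; 0 0 12 0 -0.055 0.005 -1; 0 0 11.5 0 -0.055 0 -1; -8 0 14 0 0 0 -1; -8 0 14 0 0 0 -1"

```text
t: 48.72
ee_pos: [0.5983, -0.3829, 0.2169]
tool_rot: [-1.986, -1.877, -0.531]
ft_force: [-0.9, -0.9, -1.5]
grip_width: 0.647
grasp_force: 43.3
```

Call:
carry_out:
  moves: "-8 0 14 0 0 0 -1; -8.5 0 14.5 0 0 0 -1; 0 0 0 0 0 0 -1; 0 0 0 0 0 0 -1; 0 0 0 0 0 0 -1; -4.5 0 7.5 0 0 0 -1; -4.5 0 8 0 0 0 -1; -4 0 7.5 0 0 0 -1"

```text
t: 49.38
ee_pos: [0.5976, -0.3836, 0.1572]
tool_rot: [-1.987, -1.874, -0.53]
ft_force: [-10.0, -12.1, 67.9]
grip_width: 0.65
grasp_force: 53.0
```

Call:
carry_out:
  moves: "0 0 0 0 0 0 -1; 0 0 0 0 0 0 -1; 0 0 0 0 0 0 -1; 0 0 0 0 0 0 -1; 0 0 0 0 0 0 -1; 0 0 0 0 0 0 1; 0 0 0 0 0 0 1; 0 0 0 0 0 0 1"

```text
t: 50.05
ee_pos: [0.5974, -0.3827, 0.1561]
tool_rot: [-1.986, -1.873, -0.529]
ft_force: [0.5, -0.1, -0.2]
grip_width: 0.996
grasp_force: 0.0
```

Call:
carry_out:
  moves: "0 0 0 0 0 0 1; 0 0 0 0 0 0 1; 16.5 0 2.5 0 -0.105 0 1; 17 0 1 0 -0.105 0 1; 17 0 -1 0 -0.1 0 1; 15 0 3 0 -0.095 0 1; 15.5 0 1.5 0 -0.1 0 1; 15.5 0 0 0 -0.095 0 1"

```text
t: 50.72
ee_pos: [0.603, -0.2889, 0.1765]
tool_rot: [2.244, 2.119, -0.093]
ft_force: [-0.2, 0.1, 0.2]
grip_width: 1.001
grasp_force: 0.0
```

Call:
carry_out:
  moves: "15 0 -1.5 0 -0.095 0 1; 14 0 2.5 0 -0.085 0 1; 14 0 1 0 -0.09 0 1; 14 0 0.5 0 -0.085 0 1; 14 0 -1.5 0 -0.09 0 1; 0 0 0 0 0 0 1; 0 0 0 0 0 0 1; 0 0 0 0 0 0 1"

```text
t: 51.38
ee_pos: [0.6071, -0.2223, 0.1578]
tool_rot: [1.991, 1.88, -0.532]
ft_force: [0.3, -0.9, 1.0]
grip_width: 1.001
grasp_force: 0.0
```

```bash
python3 - <<'E'
from h import *
f=grab('wrist'); s=f['s']; r=R.from_rotvec(s['tool_rot']); print(s['ee_pos'],s['ee_pos']*1000+r.apply([0,0,162]))
p=proj(f,[.6029,-.3022,.034]); 
try: print(p,topface(f,p,half=45))
except Exception as ex: print(p,ex)
y=-3.2; x=[602.9,-302.2]; t=x+[18.2]; u=x+[45]
P=lambda c,a: pose(c,y,a)
e=plan([(P(x+[17],-30),1,1),(None,1,1),(None,6,-1)])
e=plan([(P(u,-30),2,-1),(P(u,-10),4,-1),(P(u,10),4,-1),(P(u,30),4,-1),(None,2,-1),(P(t,30),3,-1),(None,5,-1)],e)
e=plan([(None,5,1),(P(t,12),3,1),(P(t,-10),4,1),(P(t,-30),4,1)],e)
E
```

```text
[ 0.6070757  -0.22234326  0.15783181] [ 602.05023842 -302.61228658   17.20596292]
[254.61800557 287.96842107] (array([ 602.5, -302.6]), -3.4, (45.7, 19.4), 200.0)
1.5 0 0 -0.005 -0.005 0 1; 0 0 0 0 0 0 1; 0 0 0 0 0 0 -1; 0 0 0 0 0 0 -1; 0 0 0 0 0 0 -1; 0 0 0 0 0 0 -1; 0 0 0 0 0 0 -1; 0 0 0 0 0 0 -1
end [ 607.2 -221.5  157.4] [ 1.985  1.875 -0.531]
-7 0 -12 0 0 0 -1; -7 0.5 -12 0 0 0 -1; -14 0 2.5 0 0.09 0 -1; -14 0 1 0 0.085 0 -1; -14 0 0 0 0.09 0 -1; -14 0 -1 0 0.085 0 -1; -14 0 2.5 0 0.085 0 -1; -13.5 0 1 0 0.09 0 -1
-14 0 0 0 0.085 0 -1; -14 0 -1 0 0.09 0 -1; -14 0 2.5 0 0.085 0 -1; -14 0 1 0 0.09 0 -1; -14 0 0 0 0.085 0 -1; -14 0 -1 0 0.09 0 -1; 0 0 0 0 0 0 -1; 0 0 0 0 0 0 -1
-4.5 0 7.5 0 0 0 -1; -4.5 0 8 0 0 0 -1; -4.5 0 7.5 0 0 0 -1; 0 0 0 0 0 0 -1; 0 0 0 0 0 0 -1; 0 0 0 0 0 0 -1; 0 0 0 0 0 0 -1; 0 0 0 0 0 0 -1
end [ 598.6 -383.1  158.5] [-1.985 -1.878 -0.536]
0 0 0 0 0 0 1; 0 0 0 0 0 0 1; 0 0 0 0 0 0 1; 0 0 0 0 0 0 1; 0 0 0 0 0 0 1; 16.5 0 2.5 0 -0.105 0 1; 17 0 1 0 -0.105 0 1; 17 0 -1 0 -0.105 0 1
15 0 3 0 -0.095 0 1; 15.5 0 1.5 0 -0.095 0 1; 15.5 0 0 0 -0.1 0 1; 15.5 0 -1.5 0 -0.095 0 1; 14 0 2.5 0 -0.085 0 1; 14 0 1.5 0 -0.09 0 1; 14 0 0 0 -0.085 0 1; 14 -0.5 -1.5 0 -0.09 0 1
end [ 607.2 -221.1  158.5] [ 1.985  1.875 -0.531]
```

The set-down pressed with 68 N, so this time I'll stop the lowering about 2 mm higher.

Call:
carry_out:
  moves: "1.5 0 0 0 0 0 1; 0 0 0 0 0 0 1; 0 0 0 0 0 0 -1; 0 0 0 0 0 0 -1; 0 0 0 0 0 0 -1; 0 0 0 0 0 0 -1; 0 0 0 0 0 0 -1; 0 0 0 0 0 0 -1"

```text
t: 52.1
ee_pos: [0.6071, -0.2206, 0.1569]
tool_rot: [1.989, 1.879, -0.533]
ft_force: [1.1, 0.1, 1.9]
grip_width: 0.644
grasp_force: 44.3
```

Call:
carry_out:
  moves: "-7 0 -12 0 0 0 -1; -7 0.5 -12 0 0 0 -1; -14 0 2.5 0 0.09 0 -1; -14 0 1 0 0.085 0 -1; -14 0 0 0 0.09 0 -1; -14 0 -1 0 0.085 0 -1; -14 0 2.5 0 0.085 0 -1; -13.5 0 1 0 0.09 0 -1"

```text
t: 52.77
ee_pos: [0.6033, -0.3021, 0.2059]
tool_rot: [-2.28, -2.155, -0.008]
ft_force: [-0.7, 0.4, -1.4]
grip_width: 0.65
grasp_force: 44.1
```

Call:
carry_out:
  moves: "-14 0 0 0 0.085 0 -1; -14 0 -1 0 0.09 0 -1; -14 0 2.5 0 0.085 0 -1; -14 0 1 0 0.09 0 -1; -14 0 0 0 0.085 0 -1; -14 0 -1 0 0.09 0 -1; 0 0 0 0 0 0 -1; 0 0 0 0 0 0 -1"

```text
t: 53.43
ee_pos: [0.5981, -0.3826, 0.1845]
tool_rot: [-1.986, -1.872, -0.533]
ft_force: [0.6, 0.1, -1.6]
grip_width: 0.654
grasp_force: 44.1
```

Call:
carry_out:
  moves: "-4 0 7 0 0 0 -1; -4 0 7 0 0 0 -1; -4 0 7 0 0 0 -1; 0 0 0 0 0 0 -1; 0 0 0 0 0 0 -1; 0 0 0 0 0 0 -1; 0 0 0 0 0 0 -1; 0 0 0 0 0 0 -1"

```text
t: 54.1
ee_pos: [0.5981, -0.3815, 0.1595]
tool_rot: [-1.983, -1.871, -0.534]
ft_force: [-0.8, -0.4, -0.8]
grip_width: 0.646
grasp_force: 44.6
```

```bash
python3 - <<'E'
from h import *
s=manip.sense(); print(s['ee_pos'],s['ft_force'])
y=-3.2; x=[602.9,-302.2]; t=x+[18.2]
P=lambda c,a: pose(c,y,a)
e=plan([(None,5,1),(P(t,12),3,1),(P(t,-10),4,1),(P(t,-30),4,1),(None,8,1)])
E
```

```text
[ 0.59813441 -0.38153261  0.15946123] [-0.80207625 -0.43780487 -0.80432789]
0 0 0 0 0 0 1; 0 0 0 0 0 0 1; 0 0 0 0 0 0 1; 0 0 0 0 0 0 1; 0 0 0 0 0 0 1; 16 0 3 0 -0.105 0 1; 16.5 0 1 0 -0.11 0 1; 16 0 -1 -0.005 -0.105 0 1
15 0 3 0 -0.095 0 1; 15.5 0 1.5 0 -0.095 0 1; 15.5 0 0 0 -0.1 0 1; 15.5 0 -1.5 0 -0.095 -0.005 1; 14 0 2.5 0 -0.085 0 1; 14 0 1 0 -0.09 0 1; 14 0 0 0 -0.085 0 1; 14 0 -1 0 -0.09 0 1
0 0 0 0 0 0 1; 0 0 0 0 0 0 1; 0 0 0 0 0 0 1; 0 0 0 0 0 0 1; 0 0 0 0 0 0 1; 0 0 0 0 0 0 1; 0 0 0 0 0 0 1; 0 0 0 0 0 0 1
end [ 607.3 -221.3  158.4] [ 1.982  1.877 -0.533]
```

Call:
carry_out:
  moves: "0 0 0 0 0 0 1; 0 0 0 0 0 0 1; 0 0 0 0 0 0 1; 0 0 0 0 0 0 1; 0 0 0 0 0 0 1; 16 0 3 0 -0.105 0 1; 16.5 0 1 0 -0.11 0 1; 16 0 -1 0 -0.105 0 1"

```text
t: 54.77
ee_pos: [0.6007, -0.336, 0.177]
tool_rot: [-2.177, -2.053, -0.22]
ft_force: [-0.2, 0.4, -0.3]
grip_width: 1.0
grasp_force: 0.0
```

Call:
carry_out:
  moves: "15 0 3 0 -0.095 0 1; 15.5 0 1.5 0 -0.095 0 1; 15.5 0 0 0 -0.1 0 1; 15.5 0 -1.5 0 -0.095 -0.005 1; 14 0 2.5 0 -0.085 0 1; 14 0 1 0 -0.09 0 1; 14 0 0 0 -0.085 0 1; 14 0 -1 0 -0.09 0 1"

```text
t: 55.43
ee_pos: [0.6072, -0.2209, 0.1588]
tool_rot: [1.978, 1.878, -0.54]
ft_force: [-0.2, 0.4, 0.2]
grip_width: 0.999
grasp_force: 0.0
```

Call:
carry_out:
  moves: "0 0 0 0 0 0 1; 0 0 0 0 0 0 1; 0 0 0 0 0 0 1; 0 0 0 0 0 0 1; 0 0 0 0 0 0 1; 0 0 0 0 0 0 1; 0 0 0 0 0 0 1; 0 0 0 0 0 0 1"

```text
t: 56.1
ee_pos: [0.6071, -0.2219, 0.1587]
tool_rot: [1.982, 1.881, -0.537]
ft_force: [1.3, -0.5, 0.2]
grip_width: 1.0
grasp_force: 0.0
```

```bash
python3 - <<'E'
from h import *
f=grab('wrist'); s=f['s']; r=R.from_rotvec(s['tool_rot']); print(s['ee_pos'],s['ee_pos']*1000+r.apply([0,0,162]))
green(np.array([.6029,-.3022,.017]),('wrist',),h=45)
y=-3.2; x=[602.9,-301.5]; u=x+[45]
P=lambda c,a: pose(c,y,a)
e=plan([(P(x+[17],-30),1,1),(None,1,1),(None,6,-1)])
e=plan([(P(u,-30),2,-1),(P(u,-10),4,-1),(P(u,10),4,-1),(P(u,30),4,-1),(None,2,-1)],e)
E
```

```text
[ 0.60708025 -0.22188602  0.15866743] [ 602.25892931 -303.06891774   18.56000302]
wrist 254 255 1979 [253.63163214 254.73572511]
1.5 0.5 0.5 0 0 0.005 1; 0 0 0 0 0 0 1; 0 0 0 0 0 0 -1; 0 0 0 0 0 0 -1; 0 0 0 0 0 0 -1; 0 0 0 0 0 0 -1; 0 0 0 0 0 0 -1; 0 0 0 0 0 0 -1
end [ 607.6 -220.7  157.4] [ 1.986  1.876 -0.536]
-7 0 -12 0 0 0 -1; -7 0 -12 0 0 0 -1; -14 0 2.5 0 0.09 0 -1; -14 0 1 0 0.085 0 -1; -14 0 0 0 0.09 0 -1; -14 0 -1 0 0.085 0 -1; -14 0 2.5 0 0.09 0 -1; -14 0 1 0 0.085 0 -1
-14 0 0 0 0.09 0 -1; -14 0 -1 0 0.085 0 -1; -14 0 2.5 0 0.085 0 -1; -14 0 1 0 0.09 0 -1; -14 0 0 0 0.085 0 -1; -14 0 -1 0 0.09 0 -1; 0 0 0 0 0 0 -1; 0 0 0 0 0 0 -1
end [ 598.4 -382.5  185.2] [-1.987 -1.875 -0.532]
```

Call:
carry_out:
  moves: "1.5 0.5 0.5 0 0 0.005 1; 0 0 0 0 0 0 1; 0 0 0 0 0 0 -1; 0 0 0 0 0 0 -1; 0 0 0 0 0 0 -1; 0 0 0 0 0 0 -1; 0 0 0 0 0 0 -1; 0 0 0 0 0 0 -1"

```text
t: 56.87
ee_pos: [0.6078, -0.2205, 0.1575]
tool_rot: [1.985, 1.876, -0.535]
ft_force: [0.1, 1.0, 0.9]
grip_width: 0.649
grasp_force: 44.5
```

Call:
carry_out:
  moves: "-7 0 -12 0 0 0 -1; -7 0 -12 0 0 0 -1; -14 0 2.5 0 0.09 0 -1; -14 0 1 0 0.085 0 -1; -14 0 0 0 0.09 0 -1; -14 0 -1 0 0.085 0 -1; -14 0 2.5 0 0.09 0 -1; -14 0 1 0 0.085 0 -1"

```text
t: 57.53
ee_pos: [0.6034, -0.3025, 0.2071]
tool_rot: [2.283, 2.158, 0.004]
ft_force: [-0.1, 0.3, -1.5]
grip_width: 0.644
grasp_force: 44.3
```

Call:
carry_out:
  moves: "-14 0 0 0 0.09 0 -1; -14 0 -1 0 0.085 0 -1; -14 0 2.5 0 0.085 0 -1; -14 0 1 0 0.09 0 -1; -14 0 0 0 0.085 0 -1; -14 0 -1 0 0.09 0 -1; 0 0 0 0 0 0 -1; 0 0 0 0 0 0 -1"

```text
t: 58.2
ee_pos: [0.5983, -0.3831, 0.1859]
tool_rot: [-1.989, -1.877, -0.53]
ft_force: [-0.9, -0.1, -1.5]
grip_width: 0.648
grasp_force: 44.3
```

Call:
carry_out:
  moves: "11.5 0 -20 0 0 0 -1; 11.5 0 -20 0 0 0 -1; 11.5 0 -20 0 0 0 -1; 11.5 0 -20 0 0 0 -1; 0 0 0 0 0 0 -1; 0 0 0 0 0 0 -1; 0 0 0 0 0 0 -1; 0 0 0 0 0 0 -1"

```text
t: 58.87
ee_pos: [0.5982, -0.3817, 0.2757]
tool_rot: [-1.985, -1.874, -0.53]
ft_force: [-0.3, -0.3, -2.1]
grip_width: 0.65
grasp_force: 44.4
```

```bash
python3 - <<'E'
from h import *
f=grab('wrist'); s=f['s']; r=R.from_rotvec(s['tool_rot']); c=s['ee_pos']+r.apply([0,0,.162]); print(s['ee_pos'],c,s['grasp_force'])
im=f['image'].astype(int); u,v=proj(f,c).astype(int)
m=((im[...,1]-im[...,0]>20)&(im[...,1]-im[...,2]>5)); m[:v-40]=0;m[v+40:]=0;m[:,:u-65]=0;m[:,u+65:]=0
m=cv2.morphologyEx(m.astype(np.uint8),cv2.MORPH_CLOSE,np.ones((9,9)))
k=max(cv2.findContours(m,0,1)[0],key=cv2.contourArea); rc=cv2.minAreaRect(k); print(rc)
for d in (155,162,169): print(d,proj(f,s['ee_pos']+r.apply([0,0,d/1000])+[0,0,.0175]))
plan([((pose([618.5,203.4,90],1.55,30)),22,-1),(None,2,-1)])
E
```

```text
[ 0.5982138  -0.38166655  0.27571958] [ 0.60230865 -0.30056095  0.13554428] 44.37180653214455
((252.0, 258.0), (30.0, 108.0), 90.0)
155 [252.9001635 268.6651722]
162 [252.86141934 260.29547928]
169 [252.82573437 252.63219776]
19 -0.5 13.5 0 0 -0.005 -1; 18.5 0 13 0.005 0 0 -1; 19 0 13.5 0 0 -0.005 -1; 19 0 13 0 0 -0.005 -1; 18.5 0 13.5 0.005 0 0 -1; 19 0 13 0 0 -0.005 -1; 18.5 0.5 13.5 0 0 -0.005 -1; 19 0 13.5 0.005 0 0 -1
19 0.5 13 0 0 -0.005 -1; 18.5 0.5 13.5 0.005 0 -0.005 -1; 19 1 13 0 0 0 -1; 19 0.5 13.5 0 0 -0.005 -1; 18.5 0.5 13 0.005 0 -0.005 -1; 19 1 13.5 0 0 0 -1; 18.5 1 13.5 0 0 -0.005 -1; 19 1 13 0.005 0 -0.005 -1
19 1 13.5 0 0 0 -1; 18.5 1.5 13 0 0 -0.005 -1; 19 1 13.5 0.005 0 -0.005 -1; 18.5 1.5 13 0 0 -0.005 -1; 19 1.5 13.5 0 0 0 -1; 18.5 1.5 13 0.005 0 -0.005 -1; 0 0 0 0 0 0 -1; 0 0 0 0 0 0 -1
end [620.6 122.2 230.3] [-1.895 -1.95  -0.509]
```

Call:
carry_out:
  moves: "19 -0.5 13.5 0 0 -0.005 -1; 18.5 0 13 0.005 0 0 -1; 19 0 13.5 0 0 -0.005 -1; 19 0 13 0 0 -0.005 -1; 18.5 0 13.5 0.005 0 0 -1; 19 0 13 0 0 -0.005 -1; 18.5 0.5 13.5 0 0 -0.005 -1; 19 0 13.5 0.005 0 0 -1"

```text
t: 59.58
ee_pos: [0.6062, -0.1979, 0.259]
tool_rot: [-1.955, -1.9, -0.521]
ft_force: [-0.4, -0.2, -0.8]
grip_width: 0.648
grasp_force: 44.4
```

Call:
carry_out:
  moves: "19 0.5 13 0 0 -0.005 -1; 18.5 0.5 13.5 0.005 0 -0.005 -1; 19 1 13 0 0 0 -1; 19 0.5 13.5 0 0 -0.005 -1; 18.5 0.5 13 0.005 0 -0.005 -1; 19 1 13.5 0 0 0 -1; 18.5 1 13.5 0 0 -0.005 -1; 19 1 13 0.005 0 -0.005 -1"

```text
t: 60.25
ee_pos: [0.6145, -0.0147, 0.2425]
tool_rot: [-1.92, -1.93, -0.513]
ft_force: [0.8, -0.2, -0.5]
grip_width: 0.643
grasp_force: 44.4
```

Call:
carry_out:
  moves: "19 1 13.5 0 0 0 -1; 18.5 1.5 13 0 0 -0.005 -1; 19 1 13.5 0.005 0 -0.005 -1; 18.5 1.5 13 0 0 -0.005 -1; 19 1.5 13.5 0 0 0 -1; 18.5 1.5 13 0.005 0 -0.005 -1; 0 0 0 0 0 0 -1; 0 0 0 0 0 0 -1"

```text
t: 60.92
ee_pos: [0.6206, 0.1224, 0.2301]
tool_rot: [-1.895, -1.952, -0.507]
ft_force: [-0.2, 0.0, -1.1]
grip_width: 0.646
grasp_force: 44.2
```

Call:
carry_out:
  moves: "0 0 0 0 0 0 -1; 0 0 0 0 0 0 -1; 0 0 0 0 0 0 -1; 0 0 0 0 0 0 -1; 0 0 0 0 0 0 -1; 0 0 0 0 0 0 -1; 0 0 0 0 0 0 -1; 0 0 0 0 0 0 -1"

```text
t: 61.58
ee_pos: [0.6214, 0.1213, 0.2316]
tool_rot: [-1.897, -1.952, -0.51]
ft_force: [-0.4, -0.7, -0.7]
grip_width: 0.649
grasp_force: 44.2
```

```bash
python3 - <<'E'
from h import *
s=manip.sense(); r=R.from_rotvec(s['tool_rot']); print((s['ee_pos']*1e3+r.apply([0,0,163])).round(1),r.apply([0,1,0]).round(3))
f=grab('wrist'); np.save('w8.npy',f,allow_pickle=True); print('n1',strip2(f,np.array([.6173,.2493,.0445]),40))
e=plan([(pose([618.5,203.4,60],1.55,30,d=163),5,-1),(None,11,-1)],q=.5,qa=.002)
E
```

```text
[619.3 202.8  90.4] [1.    0.028 0.002]
n1 (array([616.7, 249. ]), 1.6, (49.4, 13.4))
-3 0 5.5 0 0 0 -1; -3 -0.5 5 0 0 0 -1; -3 0 5.5 0 0 0 -1; -2.5 0 5.5 0 0 0.002 -1; -3 0 5 0.002 0 0 -1; 0 0 0 0 0 0 -1; 0 0 0 0 0 0 -1; 0 0 0 0 0 0 -1
0 0 0 0 0 0 -1; 0 0 0 0 0 0 -1; 0 0 0 0 0 0 -1; 0 0 0 0 0 0 -1; 0 0 0 0 0 0 -1; 0 0 0 0 0 0 -1; 0 0 0 0 0 0 -1; 0 0 0 0 0 0 -1
end [620.8 122.  201.3] [-1.898 -1.949 -0.508]
```

Call:
carry_out:
  moves: "-3 0 5.5 0 0 0 -1; -3 -0.5 5 0 0 0 -1; -3 0 5.5 0 0 0 -1; -2.5 -0.5 5.5 0 0 0.002 -1; -3 0 5 0.002 0 0 -1; 0 0 0 0 0 0 -1; 0 0 0 0 0 0 -1; 0 0 0 0 0 0 -1"

```text
t: 62.3
ee_pos: [0.6205, 0.122, 0.2014]
tool_rot: [-1.898, -1.949, -0.508]
ft_force: [-0.3, -0.4, -1.4]
grip_width: 0.649
grasp_force: 44.3
```

Call:
carry_out:
  moves: "0 0 0 0 0 0 -1; 0 0 0 0 0 0 -1; 0 0 0 0 0 0 -1; 0 0 0 0 0 0 -1; 0 0 0 0 0 0 -1; 0 0 0 0 0 0 -1; 0 0 0 0 0 0 -1; 0 0 0 0 0 0 -1"

```text
t: 62.97
ee_pos: [0.6204, 0.122, 0.2013]
tool_rot: [-1.898, -1.949, -0.508]
ft_force: [-0.2, -0.5, -0.8]
grip_width: 0.65
grasp_force: 44.3
```

```bash
python3 - <<'E'
from h import *
s=manip.sense(); r=R.from_rotvec(s['tool_rot']); print((s['ee_pos']*1e3+r.apply([0,0,163])).round(1),r.apply([0,1,0]).round(3))
e=plan([(pose([618.5,203.4,28],1.55,30,d=163),6,-1),(None,2,-1)],q=.5,qa=.002)
E
```

```text
[618.  203.5  60.2] [ 1.     0.027 -0.001]
-2.5 0 4.5 0 0 0 -1; -3 0 5 0 0 0 -1; -2.5 0 4.5 0 0 0 -1; -3 0 4.5 0 0 0 -1; -2.5 0.5 4.5 0 0 0 -1; -2.5 0 5 0 0 0 -1; 0 0 0 0 0 0 -1; 0 0 0 0 0 0 -1
end [620.8 122.2 169.1] [-1.898 -1.949 -0.508]
```

Call:
carry_out:
  moves: "-2.5 0 4.5 0 0 0 -1; -3 0 5 0 0 0 -1; -2.5 0 4.5 0 0 0 -1; -3 0 4.5 0 0 0 -1; -2.5 0.5 4.5 0 0 0 -1; -2.5 0 5 0 0 0 -1; 0 0 0 0 0 0 -1; 0 0 0 0 0 0 -1"

```text
t: 63.63
ee_pos: [0.6209, 0.1222, 0.1686]
tool_rot: [-1.898, -1.949, -0.507]
ft_force: [-0.6, 0.7, -0.8]
grip_width: 0.648
grasp_force: 44.3
```

Call:
carry_out:
  moves: "0 0 0 0 0 0 -1; 0 0 0 0 0 0 -1; 0 0 0 0 0 0 1; 0 0 0 0 0 0 1; 0 0 0 0 0 0 1; 0 0 0 0 0 0 1; 0 0 0 0 0 0 1; 0 0 0 0 0 0 1"

```text
t: 64.3
ee_pos: [0.6209, 0.1222, 0.1691]
tool_rot: [-1.898, -1.949, -0.508]
ft_force: [0.2, 0.4, 0.1]
grip_width: 0.999
grasp_force: 0.0
```

Call:
carry_out:
  moves: "0 0 -20 0 0 0 1; 0 0 -20 0 0 0 1; 0 0 -20 0 0 0 1; 0 0 -20 0 0 0 1; 0 0 -20 0 0 0 1; 0 0 -20 0 0 0 1; 0 0 0 0 0 0 1; 0 0 0 0 0 0 1"

```text
t: 64.97
ee_pos: [0.6229, 0.0619, 0.2738]
tool_rot: [-1.899, -1.95, -0.51]
ft_force: [-0.5, -0.2, -0.7]
grip_width: 1.002
grasp_force: 0.0
```

```bash
python3 - <<'E'
from h import *
r=R0
e=plan([((np.array([530.,90,400]),R0),15,1),(None,9,1)])
E
```

```text
6 -6 -6.5 0 -0.035 0 1; 5.5 -6.5 -6.5 0 -0.035 0.005 1; 5.5 -6 -6.5 0 -0.035 0 1; 5.5 -6 -7 0 -0.035 0 1; 5 -6 -7 0 -0.035 0.005 1; 4.5 -6.5 -7 0 -0.035 0 1; 4.5 -6 -7.5 -0.005 -0.035 0 1; 4.5 -6.5 -7.5 0 -0.035 0.005 1
4 -6 -7.5 0 -0.035 0 1; 3.5 -6 -8 0 -0.035 0 1; 3.5 -6.5 -8 0 -0.035 0.005 1; 3 -6 -8 0 -0.035 0 1; 2.5 -6 -8.5 0 -0.035 0.005 1; 2.5 -6.5 -8 0 -0.035 0 1; 2 -6 -8.5 0 -0.035 0 1; 0 0 0 0 0 0 1
0 0 0 0 0 0 1; 0 0 0 0 0 0 1; 0 0 0 0 0 0 1; 0 0 0 0 0 0 1; 0 0 0 0 0 0 1; 0 0 0 0 0 0 1; 0 0 0 0 0 0 1; 0 0 0 0 0 0 1
end [530.   89.8 400.1] [ 2.220e+00  2.222e+00 -2.000e-03]
```

Call:
carry_out:
  moves: "6 -6 -6.5 0 -0.035 0 1; 5.5 -6.5 -6.5 0 -0.035 0.005 1; 5.5 -6 -6.5 0 -0.035 0 1; 5.5 -6 -7 0 -0.035 0 1; 5 -6 -7 0 -0.035 0.005 1; 4.5 -6.5 -7 0 -0.035 0 1; 4.5 -6 -7.5 -0.005 -0.035 0 1; 4.5 -6.5 -7.5 0 -0.035 0.005 1"

```text
t: 65.63
ee_pos: [0.5721, 0.078, 0.3386]
tool_rot: [-2.077, -2.102, -0.248]
ft_force: [-0.8, 0.1, -0.9]
grip_width: 1.003
grasp_force: 0.0
```

Call:
carry_out:
  moves: "4 -6 -7.5 0 -0.035 0 1; 3.5 -6 -8 0 -0.035 0 1; 3.5 -6.5 -8 0 -0.035 0.005 1; 3 -6 -8 0 -0.035 0 1; 2.5 -6 -8.5 0 -0.035 0.005 1; 2.5 -6.5 -8 0 -0.035 0 1; 2 -6 -8.5 0 -0.035 0 1; 0 0 0 0 0 0 1"

```text
t: 66.3
ee_pos: [0.5294, 0.091, 0.3995]
tool_rot: [-2.217, -2.225, 0.005]
ft_force: [0.3, 1.0, 0.4]
grip_width: 1.001
grasp_force: 0.0
```

Call:
carry_out:
  moves: "0 0 0 0 0 0 1; 0 0 0 0 0 0 1; 0 0 0 0 0 0 1; 0 0 0 0 0 0 1; 0 0 0 0 0 0 1; 0 0 0 0 0 0 1; 0 0 0 0 0 0 1; 0 0 0 0 0 0 1"

```text
t: 66.97
ee_pos: [0.53, 0.0898, 0.3995]
tool_rot: [-2.219, -2.222, 0.004]
ft_force: [0.4, -0.1, -0.3]
grip_width: 1.0
grasp_force: 0.0
```

```bash
python3 - <<'E'
from h import *
f=grab('wrist'); np.save('w9.npy',f,allow_pickle=True); save(f,'w9.png',scale=1.5); print(f['s']['ee_pos'],f['s']['tool_rot'])
for P in ([.6173,.2493],[.6185,.2034],[.6198,.1574]): 
    print(proj(f,P+[.0445])*1.5,strip2(f,np.array(P+[.0445]),22))
E
```

```text
[0.52999308 0.08984566 0.3994632 ] [-2.21868525 -2.22244338  0.0044498 ]
[500.37356975  43.51257621] (array([616.6, 249. ]), 1.1, (49.7, 14.5))
[501.95176082 103.5219133 ] (array([617.7, 203.6]), 0.9, (49.3, 14.3))
[502.11692207 165.17851519] (array([638.6, 158.3]), 79.4, (14.3, 13.6))
```

View pics/w9.png

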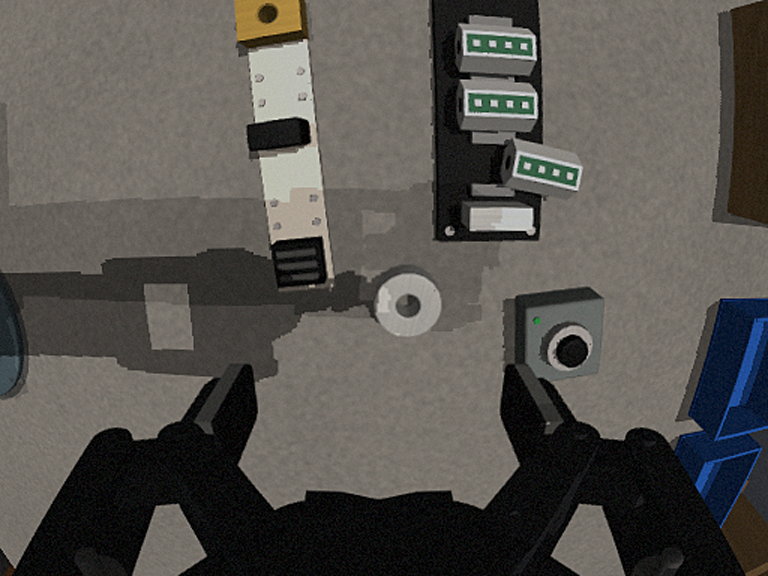

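One core, the one in nest 3, has been knocked aside: its strip is at (547,171), yawed and shifted +x. Nests 1 and 2 are good. I'll measure the knocked core for regripping and the plate at the same time.

```bash
python3 - <<'E'
from h import *
f=np.load('w9.npy',allow_pickle=True).item()
w=onz(f,np.array([547,171])/1.5,.0445); print(w); b=strip2(f,np.array([w[0],w[1],.0445]),27); print(b)
b2=strip2(f,np.array([w[0],w[1],.0525]),27); print(b2)
c=[*b[0],27]
e=plan([(pose(c,b[1],0,d=165,back=70),16,1)])
E
```

```text
[0.65581847 0.15508023 0.0445    ]
(array([656.6, 155.7]), -8.6, (50.3, 14.4))
(array([653.5, 156.1]), -8.6, (49.1, 14.0))
4 8 8.5 0 0 0.01 1; 4.5 8 8.5 0 0 0.01 1; 4 7.5 8.5 0 0 0.01 1; 4.5 8 9 0 0 0.01 1; 4.5 8 8.5 0 0 0.005 1; 4.5 7.5 8.5 0 0 0.01 1; 4.5 8 8.5 0 0 0.01 1; 4.5 7.5 8.5 0 0 0.01 1
4.5 7.5 8.5 0 0 0.01 1; 5 7.5 8.5 0 0 0.01 1; 5 7.5 9 0 0 0.01 1; 4.5 7.5 8.5 0 0 0.01 1; 5 7.5 8.5 0 0 0.01 1; 5.5 7.5 8.5 0 0 0.01 1; 5 7 8.5 0 0 0.005 1; 5 7.5 8.5 -0.005 0 0.01 1
end [656.6 155.6 262.1] [2.378e+00 2.049e+00 1.000e-03]
```

Call:
carry_out:
  moves: "4 8 8.5 0 0 0.01 1; 4.5 8 8.5 0 0 0.01 1; 4 7.5 8.5 0 0 0.01 1; 4.5 8 9 0 0 0.01 1; 4.5 8 8.5 0 0 0.005 1; 4.5 7.5 8.5 0 0 0.01 1; 4.5 8 8.5 0 0 0.01 1; 4.5 7.5 8.5 0 0 0.01 1"

```text
t: 67.68
ee_pos: [0.5938, 0.1231, 0.3304]
tool_rot: [-2.301, -2.137, 0.004]
ft_force: [0.0, -0.7, -0.5]
grip_width: 1.0
grasp_force: 0.0
```

Call:
carry_out:
  moves: "4.5 7.5 8.5 0 0 0.01 1; 5 7.5 8.5 0 0 0.01 1; 5 7.5 9 0 0 0.01 1; 4.5 7.5 8.5 0 0 0.01 1; 5 7.5 8.5 0 0 0.01 1; 5.5 7.5 8.5 0 0 0.01 1; 5 7 8.5 0 0 0.005 1; 5 7.5 8.5 0 0 0.01 1"

```text
t: 68.35
ee_pos: [0.6569, 0.1559, 0.2616]
tool_rot: [-2.379, -2.05, 0.005]
ft_force: [-0.6, -0.1, 0.4]
grip_width: 0.997
grasp_force: 0.0
```

Call:
carry_out:
  moves: "0 0 0 0 0 0 1; 0 0 0 0 0 0 1; 0 0 0 0 0 0 1; 0 0 0 0 0 0 1; 0 0 0 0 0 0 1; 0 0 0 0 0 0 1; 0 0 0 0 0 0 1; 0 0 0 0 0 0 1"

```text
t: 69.02
ee_pos: [0.6565, 0.1556, 0.2623]
tool_rot: [-2.379, -2.05, 0.004]
ft_force: [-0.4, 0.2, 0.9]
grip_width: 1.0
grasp_force: 0.0
```

```bash
python3 - <<'E'
from h import *
f=grab('wrist'); s=f['s']; print(s['ee_pos'])
b=strip2(f,np.array([.6566,.1557,.0445]),45); print(b)
c=[*b[0],27]
e=plan([(pose(c,b[1],0,d=165),6,1),(None,4,1),(None,6,-1)],q=.5,qa=.005)
e=plan([((e[0]+[0,0,50],e[1]),5,-1),(None,3,-1)],e)
E
```

```text
[0.65650065 0.15559999 0.2623146 ]
(array([655.9, 150.3]), -8.5, (49.7, 24.3))
-1 0 11.5 0 0 0 1; -0.5 0 12 0 0 0 1; -1 0 11.5 0 0 0 1; -1 0 12 0 0 0 1; -1 0.5 11.5 0 0 0 1; -0.5 0 12 0 0 0 1; 0 0 0 0 0 0 1; 0 0 0 0 0 0 1
0 0 0 0 0 0 1; 0 0 0 0 0 0 1; 0 0 0 0 0 0 -1; 0 0 0 0 0 0 -1; 0 0 0 0 0 0 -1; 0 0 0 0 0 0 -1; 0 0 0 0 0 0 -1; 0 0 0 0 0 0 -1
end [656.1 150.5 191.8] [-2.379 -2.05   0.004]
0 0 -10 0 0 0 -1; 0 0 -10 0 0 0 -1; 0 0 -10 0 0 0 -1; 0 0 -10 0 0 0 -1; 0 0 -10 0 0 0 -1; 0 0 0 0 0 0 -1; 0 0 0 0 0 0 -1; 0 0 0 0 0 0 -1
end [656.2 150.6 241.8] [-2.379 -2.05   0.004]
```

```bash
python3 - <<'E'
from h import *
f=grab('wrist'); im=f['image'].astype(int)
m=((im[...,1]-im[...,0]>25)).astype(np.uint8); u,v=proj(f,[.6566,.1557,.0445]).astype(int); print(u,v)
m[:v-40]=0;m[v+40:]=0;m[:,:u-65]=0;m[:,u+65:]=0
m=cv2.morphologyEx(m,cv2.MORPH_CLOSE,np.ones((5,5)))
k=max(cv2.findContours(m,0,1)[0],key=cv2.contourArea); print(cv2.minAreaRect(k))
Q=np.array([onz(f,p,.0445)[:2] for p in k[:,0]])*1000; print(cv2.minAreaRect(Q.astype(np.float32)))
# bright top borders rows at column u
g=cv2.cvtColor(f['image'],cv2.COLOR_RGB2GRAY); print(g[v-25:v+30,u-8])
E
```

```text
253 216
((254.0, 216.0), (18.0, 72.0), 90.0)
((656.6617431640625, 155.67990112304688), (13.436964988708496, 49.479759216308594), 81.60025024414062)
[137 140 135 133 137 143 135 131 140 136 134 148 165 176 177 142  80  60
  68  67  70  57 139 176 181 179 178 181 194 106  60  71  67  71  43  82
  91  83  79  71  31  21   0  46  63  71  70  69  61  68  66  68  66  65
  64]
```

Clean fit from the second height: (656.7,155.7), yaw −8.4°, level on the base. Go straight down and grip.

Call:
carry_out:
  moves: "0 0 11.5 0 0 0 1; 0 0 12 0 0 0 1; 0 0 11.5 0 0 0 1; 0 0 12 0 0 0 1; 0 0 11.5 0 0 0 1; 0 0 12 0 0 0 1; 0 0 0 0 0 0 1; 0 0 0 0 0 0 1"

```text
t: 69.78
ee_pos: [0.6559, 0.1556, 0.1901]
tool_rot: [-2.378, -2.049, 0.008]
ft_force: [-0.0, 0.6, -0.0]
grip_width: 0.999
grasp_force: 0.0
```

Call:
carry_out:
  moves: "0 0 0 0 0 0 1; 0 0 0 0 0 0 1; 0 0 0 0 0 0 -1; 0 0 0 0 0 0 -1; 0 0 0 0 0 0 -1; 0 0 0 0 0 0 -1; 0 0 0 0 0 0 -1; 0 0 0 0 0 0 -1"

```text
t: 70.45
ee_pos: [0.6568, 0.1557, 0.1925]
tool_rot: [-2.38, -2.051, 0.003]
ft_force: [-0.7, 0.6, 5.4]
grip_width: 0.649
grasp_force: 43.7
```

Call:
carry_out:
  moves: "0 0 -10 0 0 0 -1; 0 0 -10 0 0 0 -1; 0 0 -10 0 0 0 -1; 0 0 -10 0 0 0 -1; 0 0 -10 0 0 0 -1; 0 0 0 0 0 0 -1; 0 0 0 0 0 0 -1; 0 0 0 0 0 0 -1"

```text
t: 71.12
ee_pos: [0.6562, 0.1556, 0.2413]
tool_rot: [-2.379, -2.05, 0.005]
ft_force: [0.4, -0.4, -0.8]
grip_width: 0.645
grasp_force: 43.2
```

```bash
python3 - <<'E'
from h import *
s=manip.sense(); print(s['ee_pos'],s['tool_rot'],s['ft_force'],s['grasp_force'])
e=plan([(pose([619.8,157.4,75],1.55,0,d=165),8,-1),(None,8,-1)],q=.5,qa=.002)
E
```

```text
[0.65624281 0.15562499 0.24128555] [-2.37873246 -2.05008775  0.00541374] [ 0.38147963 -0.41798294 -0.75596978] 43.21307172998786
-0.5 -4.5 0 0 0 -0.022 -1; -0.5 -4.5 0.5 0 0 -0.022 -1; 0 -4.5 0 -0.002 0 -0.022 -1; 0 -4.5 0 0 0 -0.022 -1; -0.5 -5 0.5 0 0 -0.022 -1; 0.5 -4.5 0 0 0.002 -0.022 -1; 0 -4.5 0 -0.002 0 -0.022 -1; 0 -4.5 0.5 0 0 -0.022 -1
0 0 0 0 0 0 -1; 0 0 0 0 0 0 -1; 0 0 0 0 0 0 -1; 0 0 0 0 0 0 -1; 0 0 0 0 0 0 -1; 0 0 0 0 0 0 -1; 0 0 0 0 0 0 -1; 0 0 0 0 0 0 -1
end [619.7 157.2 239.9] [2.190e+00 2.252e+00 1.000e-03]
```

Call:
carry_out:
  moves: "-0.5 -4.5 0 0 0 -0.022 -1; -0.5 -4.5 0.5 0 0 -0.022 -1; 0 -4.5 0 0 0 -0.022 -1; 0 -4.5 0 0 0 -0.022 -1; -0.5 -5 0.5 0 0 -0.022 -1; 0.5 -4.5 0 0 0 -0.022 -1; 0 -4.5 0 0 0 -0.022 -1; 0 -4.5 0.5 0 0 -0.022 -1"

```text
t: 71.78
ee_pos: [0.6195, 0.1573, 0.2403]
tool_rot: [-2.187, -2.254, 0.004]
ft_force: [-0.6, -0.3, -1.9]
grip_width: 0.647
grasp_force: 43.2
```

Call:
carry_out:
  moves: "0 0 0 0 0 0 -1; 0 0 0 0 0 0 -1; 0 0 0 0 0 0 -1; 0 0 0 0 0 0 -1; 0 0 0 0 0 0 -1; 0 0 0 0 0 0 -1; 0 0 0 0 0 0 -1; 0 0 0 0 0 0 -1"

```text
t: 72.45
ee_pos: [0.62, 0.1572, 0.2401]
tool_rot: [-2.19, -2.251, 0.005]
ft_force: [-0.3, 0.3, -1.6]
grip_width: 0.645
grasp_force: 43.2
```

```bash
python3 - <<'E'
from h import *
s=manip.sense(); r=R.from_rotvec(s['tool_rot']);print(s['ee_pos'],(s['ee_pos']*1e3+r.apply([0,0,165])).round(1),r.apply([0,1,0]))
e=plan([(pose([619.8,157.4,28],1.55,0,d=165.3),8,-1)],q=.5,qa=.002)
E
```

```text
[0.62002183 0.15719589 0.24013853] [619.5 157.   75.1] [ 0.99961153  0.02771833 -0.00291336]
0 0 6 0 0 0 -1; 0 0 5.5 0 0 0 -1; 0 0 6 -0.002 0 0 -1; 0 0 6 0 0 0 -1; 0 0 6 0 0 0 -1; 0 0 5.5 0 0 0 -1; 0 0 6 0 0 0 -1; 0.5 0 6 0 0.002 0 -1
end [619.9 157.6 193.1] [-2.19  -2.251  0.   ]
```

Call:
carry_out:
  moves: "0 0 6 0 0 0 -1; 0 0 5.5 0 0 0 -1; 0 0 6 0 0 0 -1; 0 0 6 0 0 0 -1; 0 0 6 0 0 0 -1; 0 0 5.5 0 0 0 -1; 0 0 6 0 0 0 -1; 0.5 0 6 0 0 0 -1"

```text
t: 73.12
ee_pos: [0.6198, 0.1576, 0.1925]
tool_rot: [-2.19, -2.251, 0.005]
ft_force: [-0.1, 1.2, 4.8]
grip_width: 0.644
grasp_force: 44.1
```

Call:
carry_out:
  moves: "0 0 0 0 0 0 -1; 0 0 0 0 0 0 -1; 0 0 0 0 0 0 -1; 0 0 0 0 0 0 -1; 0 0 0 0 0 0 1; 0 0 0 0 0 0 1; 0 0 0 0 0 0 1; 0 0 0 0 0 0 1"

```text
t: 73.78
ee_pos: [0.6199, 0.1577, 0.1934]
tool_rot: [-2.19, -2.252, 0.004]
ft_force: [0.7, -0.1, 0.2]
grip_width: 1.002
grasp_force: 0.0
```

Call:
carry_out:
  moves: "0 0 0 0 0 0 1; 0 0 -20 0 0 0 1; 0 0 -20 0 0 0 1; 0 0 -20 0 0 0 1; 0 0 -20 0 0 0 1; 0 0 -20 0 0 0 1; 0 0 -20 0 0 0 1; 0 0 0 0 0 0 1"

```text
t: 74.45
ee_pos: [0.6215, 0.158, 0.3184]
tool_rot: [2.187, 2.249, 0.006]
ft_force: [0.4, -0.2, 1.5]
grip_width: 0.998
grasp_force: 0.0
```

```bash
python3 - <<'E'
from h import *
e=plan([((np.array([490.,130,400]),R0),8,1),(None,8,1)])
E
```

```text
-3 -16.5 -10.5 0 0 0.005 1; -3 -16.5 -10 0 0 0 1; -3.5 -16.5 -10.5 0 0 0.005 1; -3 -16.5 -10 0.005 0 0.005 1; -3.5 -16.5 -10.5 0 0 0 1; -3 -16.5 -10 0 0 0.005 1; -3.5 -16.5 -10.5 0 0 0.005 1; -3.5 -16 -10 0 0 0.005 1
0 0 0 0 0 0 1; 0 0 0 0 0 0 1; 0 0 0 0 0 0 1; 0 0 0 0 0 0 1; 0 0 0 0 0 0 1; 0 0 0 0 0 0 1; 0 0 0 0 0 0 1; 0 0 0 0 0 0 1
end [490.2 129.9 400. ] [2.223 2.218 0.   ]
```

Call:
carry_out:
  moves: "-3 -16.5 -10.5 0 0 0.005 1; -3 -16.5 -10 0 0 0 1; -3.5 -16.5 -10.5 0 0 0.005 1; -3 -16.5 -10 0.005 0 0.005 1; -3.5 -16.5 -10.5 0 0 0 1; -3 -16.5 -10 0 0 0.005 1; -3.5 -16.5 -10.5 0 0 0.005 1; -3.5 -16 -10 0 0 0.005 1"

```text
t: 75.12
ee_pos: [0.4885, 0.1297, 0.3954]
tool_rot: [-2.22, -2.215, 0.011]
ft_force: [-0.2, 0.2, 0.4]
grip_width: 0.997
grasp_force: 0.0
```

Call:
carry_out:
  moves: "0 0 0 0 0 0 1; 0 0 0 0 0 0 1; 0 0 0 0 0 0 1; 0 0 0 0 0 0 1; 0 0 0 0 0 0 1; 0 0 0 0 0 0 1; 0 0 0 0 0 0 1; 0 0 0 0 0 0 1"

```text
t: 75.78
ee_pos: [0.4897, 0.1299, 0.3956]
tool_rot: [-2.22, -2.215, 0.011]
ft_force: [-0.3, -1.2, -0.1]
grip_width: 1.002
grasp_force: 0.0
```

```bash
python3 - <<'E'
from h import *
f=grab('wrist'); np.save('w10.npy',f,allow_pickle=True); save(f,'w10.png',scale=1.5); print(f['s']['ee_pos'],f['s']['tool_rot'])
im=f['image'].astype(int); hsv=cv2.cvtColor(f['image'],cv2.COLOR_RGB2HSV); g=cv2.cvtColor(f['image'],cv2.COLOR_RGB2GRAY)
def rect(k,z):
    Q=np.array([onz(f,p,z)[:2] for p in k[:,0]])*1000; return cv2.minAreaRect(Q.astype(np.float32))
def big(m): return max(cv2.findContours(m.astype(np.uint8),0,1)[0],key=cv2.contourArea)
# brass
br=((hsv[...,0]>15)&(hsv[...,0]<30)&(hsv[...,1]>120)&(hsv[...,2]>60)); br[:,300:]=0; k=big(br); print('brass',cv2.boundingRect(k),rect(k,.036))
x,y,w,h=cv2.boundingRect(k); sub=(g[y+4:y+h-4,x+4:x+w-4]<70).astype(np.uint8); 
kk=big(sub); e=cv2.fitEllipse(kk) if len(kk)>4 else None; print('hole px',e, e and onz(f,(e[0][0]+x+4,e[0][1]+y+4),.036)*1000)
for P in ([.6173,.2493],[.6185,.2034],[.6198,.1574]):
    u,v=proj(f,P+[.0445]).astype(int); w_=im[max(v-18,0):v+18,u-38:u+38]; m=((w_[...,1]-w_[...,0]>25)).astype(np.uint8); m=cv2.morphologyEx(m,cv2.MORPH_CLOSE,np.ones((5,5)))
    k=big(m)+[u-38,max(v-18,0)]; print('core',rect(k,.0445))
E
```

```text
[0.48970353 0.12985666 0.39563072] [-2.22034258 -2.21549634  0.01062347]
brass (190, 21, 49, 37) ((445.0606384277344, 275.0718688964844), (51.17619705200195, 36.529815673828125), 5.3802385330200195)
hole px ((19.8521671295166, 13.522476196289062), (12.085654258728027, 12.816655158996582), 67.8902359008789) [445.15259739 275.85257396  36.        ]
core ((616.3866577148438, 248.9075469970703), (48.822906494140625, 13.472991943359375), 1.1596574783325195)
core ((617.732177734375, 203.71607971191406), (49.53180694580078, 13.509395599365234), 1.6687341928482056)
core ((618.8275756835938, 157.88607788085938), (49.02174377441406, 12.920644760131836), 1.971378207206726)
```

View pics/w10.png

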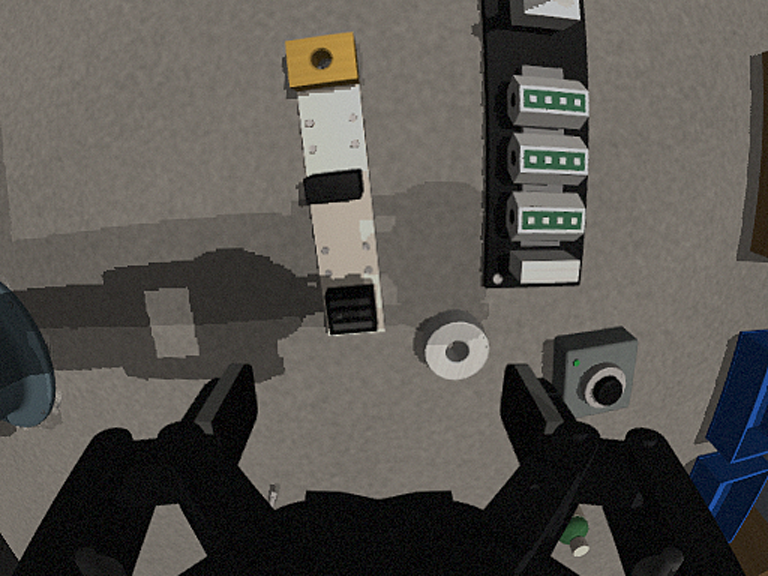

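All three cores are in their nests, strips up at (555,100), (555,160) and (553,221). The brass block with the hole is at (321,59), the grip block at (334,186), and the plate's free end at (355,333). Next, get the plate's yaw from its left edge.

```bash
python3 - <<'E'
from h import *
f=np.load('w10.npy',allow_pickle=True).item(); im=f['image'].astype(int)
g=cv2.cvtColor(f['image'],cv2.COLOR_RGB2GRAY)
def edge(side,z):
    P=[]
    for v in list(range(64,110))+list(range(140,180)):
        row=g[v,190:262].astype(int); d=np.diff(cv2.GaussianBlur(row.astype(np.float32).reshape(1,-1),(5,1),0)[0])
        j=d.argmax() if side=='l' else d.argmin()
        P.append(onz(f,(190+j+.5,v),z)[:2]*1000)
    P=np.array(P); 
    for _ in range(3):
        c=np.polyfit(P[:,1],P[:,0],1); r=P[:,0]-np.polyval(c,P[:,1]); P=P[abs(r)<max(2*r.std(),.5)]
    return c,r.std(),len(P)
for s in 'lr':
    c,sd,n=edge(s,.008); print(s,'slope deg',np.degrees(np.arctan(-c[0])).round(2),'x at y=275',np.polyval(c,275).round(1),'x at y=180',np.polyval(c,180).round(1),sd.round(2),n)
# grip top black blob
m=(g<45).astype(np.uint8); m[:,:190]=0; m[:,260:]=0; m[:105]=0; m[145:]=0
k=max(cv2.findContours(m,0,1)[0],key=cv2.contourArea); x,y,w,h=cv2.boundingRect(k); print(x,y,w,h)
for p in [(454,180,53)]:
    print('grip top pred px',proj(f,np.array(p)/1000))
for q in k[::6,0]: pass
Q=np.array([onz(f,p,.053)[:2] for p in k[:,0]])*1000; print(cv2.minAreaRect(Q.astype(np.float32)))
E
```

```text
l slope deg 5.42 x at y=275 420.2 x at y=180 429.2 0.38 83
r slope deg 5.7 x at y=275 469.2 x at y=180 478.7 0.36 85
202 113 40 24
grip top pred px [221.02914411 125.09628393]
((453.93096923828125, 180.59210205078125), (42.47795867919922, 21.20947265625), 5.537174701690674)
```

```bash
python3 - <<'E'
from h import *
c=[454.1,180.2,32]
e=plan([(pose(c,-84.5,0,d=158,back=80),16,1),(None,8,1)])
E
```

```text
3 -2 8 0 0 0.09 1; 3 -2.5 7.5 0 0 0.095 1; 3 -3 8 0 0 0.09 1; 2 -3 8 0 0 0.095 1; 2.5 -3 8 0 0 0.09 1; 2 -3.5 7.5 0 0.005 0.09 1; 1.5 -3 8 0 0 0.095 1; 1 -4 8 0 0 0.09 1
1 -3.5 8 -0.005 0 0.095 1; 0.5 -4 7.5 0 0 0.09 1; 0 -3.5 8 0 0 0.09 1; 0 -4 8 0 0 0.095 1; -1 -4 8 0 0 0.09 1; -0.5 -3.5 7.5 0 0 0.095 1; -1.5 -3.5 8 0 0 0.09 1; -1.5 -3.5 8 0 0 0.095 1
0 0 0 0 0 0 1; 0 0 0 0 0 0 1; 0 0 0 0 0 0 1; 0 0 0 0 0 0 1; 0 0 0 0 0 0 1; 0 0 0 0 0 0 1; 0 0 0 0 0 0 1; 0 0 0 0 0 0 1
end [454.2 180.  269.9] [ 3.138e+00  1.470e-01 -3.000e-03]
```

Call:
carry_out:
  moves: "3 -2 8 0 0 0.09 1; 3 -2.5 7.5 0 0 0.095 1; 3 -3 8 0 0 0.09 1; 2 -3 8 0 0 0.095 1; 2.5 -3 8 0 0 0.09 1; 2 -3.5 7.5 0 0.005 0.09 1; 1.5 -3 8 0 0 0.095 1; 1 -4 8 0 0 0.09 1"

```text
t: 76.5
ee_pos: [0.4717, 0.1552, 0.3328]
tool_rot: [-2.871, -1.263, 0.005]
ft_force: [0.5, 0.2, 0.3]
grip_width: 1.0
grasp_force: 0.0
```

Call:
carry_out:
  moves: "1 -3.5 8 -0.005 0 0.095 1; 0.5 -4 7.5 0 0 0.09 1; 0 -3.5 8 0 0 0.09 1; 0 -4 8 0 0 0.095 1; -1 -4 8 0 0 0.09 1; -0.5 -3.5 7.5 0 0 0.095 1; -1.5 -3.5 8 0 0 0.09 1; -1.5 -3.5 8 0 0 0.095 1"

```text
t: 77.17
ee_pos: [0.454, 0.1802, 0.2698]
tool_rot: [3.138, 0.14, -0.003]
ft_force: [-0.1, -0.4, -0.5]
grip_width: 0.999
grasp_force: 0.0
```

Call:
carry_out:
  moves: "0 0 0 0 0 0 1; 0 0 0 0 0 0 1; 0 0 0 0 0 0 1; 0 0 0 0 0 0 1; 0 0 0 0 0 0 1; 0 0 0 0 0 0 1; 0 0 0 0 0 0 1; 0 0 0 0 0 0 1"

```text
t: 77.83
ee_pos: [0.4541, 0.18, 0.2702]
tool_rot: [3.138, 0.147, -0.003]
ft_force: [0.5, 1.0, 0.4]
grip_width: 1.002
grasp_force: 0.0
```

```bash
python3 - <<'E'
from h import *
f=grab('wrist'); np.save('w11.npy',f,allow_pickle=True); save(f,'w11.png',scale=1.5); s=f['s'];r=R.from_rotvec(s['tool_rot']); print(s['ee_pos'],r.apply([0,1,0]),r.apply([0,0,1]),s['joint_pos'].round(2))
g=cv2.cvtColor(f['image'],cv2.COLOR_RGB2GRAY); hsv=cv2.cvtColor(f['image'],cv2.COLOR_RGB2HSV)
br=((hsv[...,0]>15)&(hsv[...,0]<30)&(hsv[...,1]>120)&(hsv[...,2]>60)).astype(np.uint8); k=max(cv2.findContours(br,0,1)[0],key=cv2.contourArea); print(cv2.boundingRect(k))
for P in ([445.1,275.5,36],[454.1,180.2,53],[444.8,200,53]): print(proj(f,np.array(P)/1000))
x,y,w,h=cv2.boundingRect(k); u,v=proj(f,[.4451,.2755,.036]).astype(int)
sub=(g[v-14:v+15,u-14:u+15]<70).astype(np.uint8); 
ks=cv2.findContours(sub,0,1)[0]; kk=max(ks,key=cv2.contourArea); e=cv2.fitEllipse(kk); p=(e[0][0]+u-14,e[0][1]+v-14); print('hole',p,e[1],onz(f,p,.036)*1000)
plan([(pose([454.1,180.2,35],-84.5,0,d=155),8,1)])
E
```

```text
[0.45414438 0.17997066 0.2702299 ] [ 9.36065971e-02 -9.95609237e-01  2.27207270e-04] [-1.60124763e-03 -3.78757338e-04 -9.99998646e-01] [ 0.14  0.04  2.06 -0.    1.05  1.62]
(106, 164, 55, 72)
[129.85858961 205.12420368]
[253.19718462 214.95641337]
[223.37232593 224.75048344]
hole (np.float64(130.5903205871582), np.float64(204.6304006576538)) (15.024139404296875, 17.890277862548828) [445.58349768 274.84297042  36.        ]
0 0 10 0 0 0 1; 0 0 10 0 0 0 1; 0 0 10 0 0 0 1; 0 0 10 0 0 0 1; 0 0 10 0 0 0 1; 0 0 10 0 0 0 1; 0 0 10 0 0 0 1; 0 0 10 0 0 0 1
end [454.  180.  190.2] [ 3.138e+00  1.470e-01 -3.000e-03]
```

Aligned with the grip block. Descend and grip with a firmer squeeze.

Call:
carry_out:
  moves: "0 0 10 0 0 0 1; 0 0 10 0 0 0 1; 0 0 10 0 0 0 1; 0 0 10 0 0 0 1; 0 0 10 0 0 0 1; 0 0 10 0 0 0 1; 0 0 10 0 0 0 1; 0 0 10 0 0 0 1"

```text
t: 78.55
ee_pos: [0.4538, 0.18, 0.1889]
tool_rot: [3.138, 0.147, -0.004]
ft_force: [-0.4, -0.6, -0.1]
grip_width: 0.998
grasp_force: 0.0
```

Call:
carry_out:
  moves: "0 0 0 0 0 0 1; 0 0 0 0 0 0 1; 0 0 0 0 0 0 -1; 0 0 0 0 0 0 -1; 0 0 0 0 0 0 -1; 0 0 0 0 0 0 -1; 0 0 0 0 0 0 -1; 0 0 0 0 0 0 -1"
  squeeze: 80

```text
t: 79.22
ee_pos: [0.4543, 0.18, 0.1907]
tool_rot: [3.138, 0.147, -0.001]
ft_force: [1.4, 0.8, -2.1]
grip_width: 0.219
grasp_force: 78.3
```

Call:
carry_out:
  moves: "0 0 0 0 0 0 -1; 0 0 0 0 0 0 -1; 0 0 0 0 0 0 -1; 0 0 0 0 0 0 -1; 0 0 -5 0 0 0 -1; 0 0 -5 0 0 0 -1; 0 0 0 0 0 0 -1; 0 0 0 0 0 0 -1"

```text
t: 79.88
ee_pos: [0.4537, 0.18, 0.2]
tool_rot: [3.138, 0.147, -0.003]
ft_force: [0.4, -0.4, -4.7]
grip_width: 0.224
grasp_force: 78.2
```

```bash
python3 - <<'E'
from h import *
s=manip.sense(); print(s['ee_pos'],s['ft_force'],s['ft_torque'],s['grip_width'],s['grasp_force'])
f=grab('wrist'); g=cv2.cvtColor(f['image'],cv2.COLOR_RGB2GRAY); z=.036+s['ee_pos'][2]-.1902; u,v=proj(f,[.4451,.2755,z]).astype(int)
sub=(g[v-16:v+17,u-16:u+17]<70).astype(np.uint8); kk=max(cv2.findContours(sub,0,1)[0],key=cv2.contourArea); e=cv2.fitEllipse(kk); p=(e[0][0]+u-16,e[0][1]+v-16); print('hole',p,e[1],onz(f,p,z)*1000)
E
```

```text
[0.4536611  0.18000781 0.19995228] [ 0.35018771 -0.35723401 -4.73829355] [ 0.04138166 -0.00569794 -0.00797875] 0.22409066914189482 78.15192818641663
hole (np.float64(79.29058456420898), np.float64(254.77383613586426)) (16.80832290649414, 25.6417179107666) [445.65078794 275.18115864  45.7522831 ]
```

The plate is held, with a weight of about 4.7 N and negligible moment. Lift it above the rod and stand off 55 mm in −x so the wrist camera sees the rod tip.

```bash
cat >> h.py <<'E'
def platepose(H,yaw=-88.45,off=(0.3,-96.)):
    "TCP pose (mm) to bring plate hole underside to H"
    r=R.from_euler('z',yaw,degrees=True)*R0
    return np.array(H,float)-r.apply([off[0],off[1],190.4]),r
E
python3 - <<'E'
from h import *
s=manip.sense(); p=s['ee_pos']*1000; r=R.from_rotvec(s['tool_rot'])
e=plan([((p+[0,0,190],r),10,-1),(platepose([560,334.3,198]),12,-1),(None,10,-1)])
E
```

```text
0 0 -19 0 0 0 -1; 0 0 -19 0 0 0 -1; 0 0 -19 0 0 0 -1; 0 0 -19 0 0 0 -1; -0.5 0 -19 0 0 0 -1; 0 0 -19 0 0 0 -1; 0 0 -19 0 0 0 -1; 0 0 -19 0 0 0 -1
0 0 -19 0 0 0 -1; 0 0 -19 0 0 0 -1; 9.5 -4 0 0 0 0.005 -1; 9.5 -4 0 0 0 0.005 -1; 9.5 -4 0.5 0 0 0.005 -1; 9.5 -4 0 0 0 0.005 -1; 9 -4.5 0 0 0 0.01 -1; 9.5 -4 0 0 0 0.005 -1
9.5 -4.5 0 0 0 0.005 -1; 9 -4.5 0 0 0 0.005 -1; 9.5 -4.5 0.5 0 0 0.005 -1; 9 -4.5 0 0 0 0.005 -1; 9.5 -4.5 0 0 0 0.005 -1; 9 -4.5 0 0 0.005 0.005 -1; 0 0 0 0 0 0 -1; 0 0 0 0 0 0 -1
0 0 0 0 0 0 -1; 0 0 0 0 0 0 -1; 0 0 0 0 0 0 -1; 0 0 0 0 0 0 -1; 0 0 0 0 0 0 -1; 0 0 0 0 0 0 -1; 0 0 0 0 0 0 -1; 0 0 0 0 0 0 -1
end [562.1 238.5 388.4] [3.141 0.045 0.004]
```

Call:
carry_out:
  moves: "0 0 -19 0 0 0 -1; 0 0 -19 0 0 0 -1; 0 0 -19 0 0 0 -1; 0 0 -19 0 0 0 -1; -0.5 0 -19 0 0 0 -1; 0 0 -19 0 0 0 -1; 0 0 -19 0 0 0 -1; 0 0 -19 0 0 0 -1"

```text
t: 80.6
ee_pos: [0.4533, 0.18, 0.3523]
tool_rot: [3.138, 0.147, -0.005]
ft_force: [0.9, 0.6, -3.1]
grip_width: 0.225
grasp_force: 78.8
```

Call:
carry_out:
  moves: "0 0 -19 0 0 0 -1; 0 0 -19 0 0 0 -1; 9.5 -4 0 0 0 0.005 -1; 9.5 -4 0 0 0 0.005 -1; 9.5 -4 0.5 0 0 0.005 -1; 9.5 -4 0 0 0 0.005 -1; 9 -4.5 0 0 0 0.01 -1; 9.5 -4 0 0 0 0.005 -1"

```text
t: 81.27
ee_pos: [0.5084, 0.2093, 0.3886]
tool_rot: [3.14, 0.091, -0.005]
ft_force: [-0.1, 0.1, -3.9]
grip_width: 0.222
grasp_force: 79.1
```

Call:
carry_out:
  moves: "9.5 -4.5 0 0 0 0.005 -1; 9 -4.5 0 0 0 0.005 -1; 9.5 -4.5 0.5 0 0 0.005 -1; 9 -4.5 0 0 0 0.005 -1; 9.5 -4.5 0 0 0 0.005 -1; 9 -4.5 0 0 0 0.005 -1; 0 0 0 0 0 0 -1; 0 0 0 0 0 0 -1"

```text
t: 81.93
ee_pos: [0.5625, 0.2387, 0.3882]
tool_rot: [3.141, 0.045, -0.005]
ft_force: [-0.2, 0.0, -4.4]
grip_width: 0.227
grasp_force: 79.0
```

Call:
carry_out:
  moves: "0 0 0 0 0 0 -1; 0 0 0 0 0 0 -1; 0 0 0 0 0 0 -1; 0 0 0 0 0 0 -1; 0 0 0 0 0 0 -1; 0 0 0 0 0 0 -1; 0 0 0 0 0 0 -1; 0 0 0 0 0 0 -1"

```text
t: 82.6
ee_pos: [0.5623, 0.2385, 0.3889]
tool_rot: [3.141, 0.045, -0.003]
ft_force: [-0.1, 0.2, -3.8]
grip_width: 0.222
grasp_force: 79.0
```

```bash
python3 - <<'E'
from h import *
f=grab('wrist'); np.save('w12.npy',f,allow_pickle=True); a=grab('scene'); np.save('sc12.npy',a,allow_pickle=True); b=grab('side'); np.save('sd12.npy',b,allow_pickle=True)
s=f['s'];r=R.from_rotvec(s['tool_rot']); print(s['ee_pos'],r.apply([0,1,0]),r.apply([0,0,1]),s['ft_force'],s['ft_torque'])
T=[.615,.3343,.172]
u,v=proj(f,T); print('rod wrist',u,v,'sc',proj(a,T),'sd',proj(b,T))
c=lambda F,uv,h,k:cv2.resize(F['image'][max(int(uv[1])-h,0):int(uv[1])+h,max(int(uv[0])-h,0):int(uv[0])+h,::-1],(k,k),interpolation=cv2.INTER_CUBIC)
A=cv2.resize(f['image'][:,:,::-1],(400,300)); 
row=np.hstack([c(f,(u,v),25,250),c(a,proj(a,T),25,250),c(b,proj(b,T),25,250)])
out=np.zeros((550,750,3),np.uint8); out[:300,:400]=A; out[300:]=row; cv2.imwrite('pics/mix.png',out)
print('origins',int(u)-25,int(v)-25,*[int(x)-25 for x in proj(a,T)],*[int(x)-25 for x in proj(b,T)])
E
```

```text
[0.56232062 0.23848378 0.38890609] [ 2.85708653e-02 -9.99591705e-01  3.59946556e-04] [-1.77152559e-03 -4.10727678e-04 -9.99998346e-01] [-0.0791404   0.1791579  -3.78572994] [-0.04960359  0.02214464  0.02428166]
rod wrist 113.91464332284352 137.09419646060292 sc [346.862448   261.85067771] sd [204.66580056 119.23465416]
origins 88 112 321 236 179 94
```

View pics/mix.png

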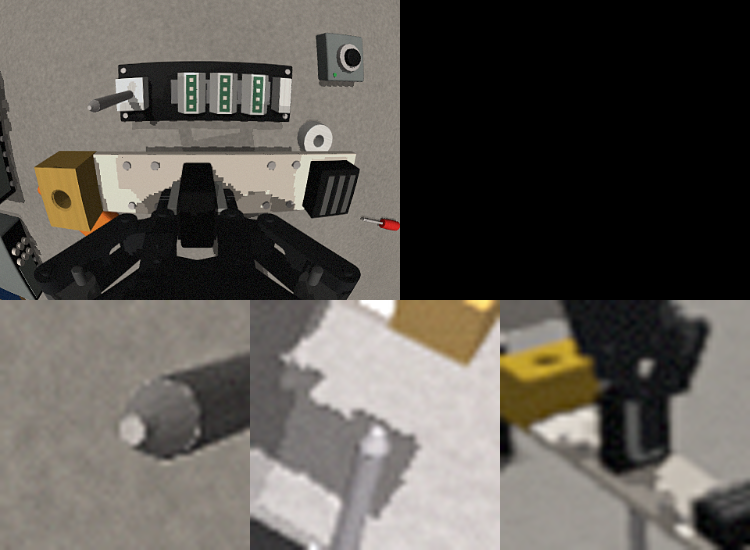

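The wrist view shows the rod's tip disc at about (114.4,138.2), against a prediction of (113.9,137.1). The hole is at about (79,254), and all three cores are still in their nests. Compute the relative correction.

```bash
python3 - <<'E'
from h import *
f=np.load('w12.npy',allow_pickle=True).item(); s=f['s']; r=R.from_rotvec(s['tool_rot'])
print('rod',onz(f,(114.4,138.2),.172)*1e3)
f6=np.load('w6.npy',allow_pickle=True).item(); o=ray(f,(114.4,138.2)); g=ray(f6,(387/1.5,15/1.5)); print('tri rod',tri([o,g])*1e3, 'w6 on z',onz(f6,(387/1.5,15/1.5),.172)*1e3)
z=s['ee_pos'][2]-.1904+.036
g=cv2.cvtColor(f['image'],cv2.COLOR_RGB2GRAY); u,v=79,254
sub=(g[v-18:v+19,u-18:u+19]<60).astype(np.uint8); kk=max(cv2.findContours(sub,0,1)[0],key=cv2.contourArea); e=cv2.fitEllipse(kk); p=(e[0][0]+u-18,e[0][1]+v-18); H=onz(f,p,z); print('hole px',p,e[1],H*1e3,'tool',r.inv().apply(H-s['ee_pos'])*1e3)
# refine rim: brass mask hole
hsv=cv2.cvtColor(f['image'],cv2.COLOR_RGB2HSV); br=((hsv[...,0]>12)&(hsv[...,0]<32)&(hsv[...,1]>110)&(hsv[...,2]>105)).astype(np.uint8)
k=max(cv2.findContours(br,0,1)[0],key=cv2.contourArea); Q=np.array([onz(f,q,z)[:2] for q in k[:,0]])*1e3; rc=cv2.minAreaRect(Q.astype(np.float32)); print('brass top',rc,'tool',r.inv().apply(np.r_[rc[0],z*1e3]-s['ee_pos']*1e3))
E
```

```text
rod [614.23242735 333.97252408 172.        ]
tri rod [614.52471908 333.83666396 172.08334878] w6 on z [614.79546867 333.79232235 172.        ]
hole px (77.94508361816406, 253.23572540283203) (17.191408157348633, 20.761981964111328) [561.28486065 334.75539149 234.50609038] tool [  1.99038745 -96.31747136 154.36203816]
brass top ((557.522705078125, 327.9627685546875), (54.95365524291992, 52.93539810180664), 3.6725013256073) tool [ -1.96429285 -89.63510986 154.37149283]
```

```bash
sed -i 's/off=(0.3,-96.)/off=(0.1,-96.)/' h.py; python3 - <<'E'
from h import *
e=plan([(platepose([614.5,333.8,182]),10,-1),(None,14,-1)],q=.5,qa=.002)
E
```

```text
5.5 0 1.5 0 0 0 -1; 5.5 0.5 2 0 0 0 -1; 5.5 0 1.5 0 0 0 -1; 5.5 0.5 1.5 0 0 0 -1; 5.5 0 1.5 0 0 0 -1; 5.5 0.5 2 0 0.002 0 -1; 5 0 1.5 0 0 0.002 -1; 5.5 0.5 1.5 0 0 0 -1
5.5 0 1.5 0 0 0 -1; 5.5 0 2 0 0 0 -1; 0 0 0 0 0 0 -1; 0 0 0 0 0 0 -1; 0 0 0 0 0 0 -1; 0 0 0 0 0 0 -1; 0 0 0 0 0 0 -1; 0 0 0 0 0 0 -1
0 0 0 0 0 0 -1; 0 0 0 0 0 0 -1; 0 0 0 0 0 0 -1; 0 0 0 0 0 0 -1; 0 0 0 0 0 0 -1; 0 0 0 0 0 0 -1; 0 0 0 0 0 0 -1; 0 0 0 0 0 0 -1
end [616.9 238.  372.3] [3.141 0.042 0.   ]
```

Call:
carry_out:
  moves: "5.5 0 1.5 0 0 0 -1; 5.5 0.5 2 0 0 0 -1; 5.5 0 1.5 0 0 0 -1; 5.5 0.5 1.5 0 0 0 -1; 5.5 0 1.5 0 0 0 -1; 5.5 0.5 2 0 0.002 0 -1; 5 0 1.5 0 0 0.002 -1; 5.5 0.5 1.5 0 0 0 -1"

```text
t: 83.42
ee_pos: [0.6064, 0.2377, 0.3754]
tool_rot: [3.141, 0.042, -0.0]
ft_force: [0.7, -0.9, -4.2]
grip_width: 0.223
grasp_force: 79.0
```

Call:
carry_out:
  moves: "5.5 0 1.5 0 0 0 -1; 5.5 0 2 0 0 0 -1; 0 0 0 0 0 0 -1; 0 0 0 0 0 0 -1; 0 0 0 0 0 0 -1; 0 0 0 0 0 0 -1; 0 0 0 0 0 0 -1; 0 0 0 0 0 0 -1"

```text
t: 84.08
ee_pos: [0.6167, 0.2381, 0.3725]
tool_rot: [3.141, 0.042, 0.0]
ft_force: [-0.1, -0.2, -3.8]
grip_width: 0.223
grasp_force: 79.0
```

Call:
carry_out:
  moves: "0 0 0 0 0 0 -1; 0 0 0 0 0 0 -1; 0 0 0 0 0 0 -1; 0 0 0 0 0 0 -1; 0 0 0 0 0 0 -1; 0 0 0 0 0 0 -1; 0 0 0 0 0 0 -1; 0 0 0 0 0 0 -1"

```text
t: 84.75
ee_pos: [0.6169, 0.238, 0.3723]
tool_rot: [3.141, 0.042, 0.0]
ft_force: [-0.7, 0.0, -4.2]
grip_width: 0.225
grasp_force: 79.0
```

```bash
python3 - <<'E'
from h import *
s=manip.sense(); r=R.from_rotvec(s['tool_rot']); print(s['ee_pos'],(s['ee_pos']*1e3+r.apply([.1,-96,190.4])).round(1),r.apply([0,1,0]).round(4),r.apply([0,0,1]).round(4),s['ft_force'],s['ft_torque'])
# check from scene/side: brass top hole centre triangulated
P=s['ee_pos']*1e3+r.apply([.1,-96,190.4-36]); 
rays=[]
for n in('scene','side'):
    f=grab(n); u,v=proj(f,P/1e3); ui,vi=int(u),int(v); g=cv2.cvtColor(f['image'],cv2.COLOR_RGB2GRAY); w=g[vi-7:vi+8,ui-8:ui+9]; 
    hsv=cv2.cvtColor(f['image'],cv2.COLOR_RGB2HSV)[vi-7:vi+8,ui-8:ui+9,2].astype(int); t=(hsv.max()*.6); m=(hsv<t).astype(np.uint8)
    n_,l,st,cc=cv2.connectedComponentsWithStats(m); print(n,(u,v),st[1:,4],cc[1:]+[ui-8,vi-7])
    k=l[7,8]; 
    if k: rays.append(ray(f,cc[k]+[ui-8,vi-7]))
if len(rays)==2: print('hole tri',tri(rays)*1e3,'exp',P)
E
```

```text
[0.61686956 0.2380115  0.37227095] [614.4 333.9 181.8] [ 2.660e-02 -9.996e-01  4.000e-04] [ 1.e-04 -4.e-04 -1.e+00] [-0.69328276  0.03470256 -4.16206127] [ 0.00928955  0.02636451 -0.00251273]
scene (np.float64(350.96834810026763), np.float64(247.45311262759807)) [9] [[352.88888889 248.33333333]]
side (np.float64(203.892672342648), np.float64(105.66143765957756)) [16  2 56] [[210.3125     100.5625    ]
 [204.5        106.        ]
 [203.33928571 110.69642857]]
```

Positioned over the rod. Lower 20 mm gently and check the forces.

Call:
carry_out:
  moves: "0 0 2.5 0 0 0 -1; 0 0 2.5 0 0 0 -1; 0 0 2.5 0 0 0 -1; 0 0 2.5 0 0 0 -1; 0 0 2.5 0 0 0 -1; 0 0 2.5 0 0 0 -1; 0 0 2.5 0 0 0 -1; 0 0 2.5 0 0 0 -1"

```text
t: 85.52
ee_pos: [0.6169, 0.238, 0.3519]
tool_rot: [3.141, 0.042, 0.0]
ft_force: [0.4, -0.1, -4.6]
grip_width: 0.223
grasp_force: 79.0
```

Call:
carry_out:
  moves: "0 0 2 0 0 0 -1; 0 0 2 0 0 0 -1; 0 0 2 0 0 0 -1; 0 0 2 0 0 0 -1; 0 0 0 0 0 0 -1; 0 0 0 0 0 0 -1; 0 0 0 0 0 0 -1; 0 0 0 0 0 0 -1"

```text
t: 86.18
ee_pos: [0.6169, 0.238, 0.3445]
tool_rot: [3.141, 0.042, 0.001]
ft_force: [-0.2, -0.8, -3.3]
grip_width: 0.226
grasp_force: 79.0
```

```bash
python3 -c "
from h import *
s=manip.sense(); print(s['ee_pos'],s['ft_force'],s['ft_torque'],s['grip_width'])"
```

```text
[0.61691433 0.23802271 0.34449089] [-0.18781634 -0.78887355 -3.30887601] [ 1.43446008e-05 -3.56692505e-02  1.21912370e-02] 0.22571983233285622
```

Call:
carry_out:
  moves: "0 0 4 0 0 0 -1; 0 0 4 0 0 0 -1; 0 0 4 0 0 0 -1; 0 0 4 0 0 0 -1; 0 0 4 0 0 0 -1; 0 0 4 0 0 0 -1; 0 0 4 0 0 0 -1; 0 0 4 0 0 0 -1"

```text
t: 86.85
ee_pos: [0.6169, 0.238, 0.3118]
tool_rot: [3.141, 0.042, -0.0]
ft_force: [-1.4, -0.1, -4.4]
grip_width: 0.226
grasp_force: 79.0
```

Call:
carry_out:
  moves: "0 0 4 0 0 0 -1; 0 0 4 0 0 0 -1; 0 0 4 0 0 0 -1; 0 0 4 0 0 0 -1; 0 0 4 0 0 0 -1; 0 0 4 0 0 0 -1; 0 0 4 0 0 0 -1; 0 0 4 0 0 0 -1"

```text
t: 87.52
ee_pos: [0.6169, 0.238, 0.2799]
tool_rot: [3.141, 0.042, 0.0]
ft_force: [-1.2, 0.7, -4.0]
grip_width: 0.223
grasp_force: 79.0
```

Call:
carry_out:
  moves: "0 0 4 0 0 0 -1; 0 0 4 0 0 0 -1; 0 0 4 0 0 0 -1; 0 0 4 0 0 0 -1; 0 0 4 0 0 0 -1; 0 0 4 0 0 0 -1; 0 0 4 0 0 0 -1; 0 0 4 0 0 0 -1"

```text
t: 88.18
ee_pos: [0.6169, 0.238, 0.2479]
tool_rot: [3.141, 0.042, 0.0]
ft_force: [0.4, 0.3, -3.7]
grip_width: 0.226
grasp_force: 79.0
```

Call:
carry_out:
  moves: "0 0 0 0 0 0 -1; 0 0 0 0 0 0 -1; 0 0 0 0 0 0 -1; 0 0 0 0 0 0 -1; 0 0 0 0 0 0 -1; 0 0 0 0 0 0 -1; 0 0 0 0 0 0 -1; 0 0 0 0 0 0 -1"

```text
t: 88.85
ee_pos: [0.6169, 0.238, 0.2484]
tool_rot: [3.141, 0.042, 0.001]
ft_force: [-0.0, 0.9, -4.0]
grip_width: 0.225
grasp_force: 79.0
```

```bash
python3 - <<'E'
from h import *
s=manip.sense(); r=R.from_rotvec(s['tool_rot']); print(s['ee_pos'],s['ft_force'],s['ft_torque'],(s['ee_pos']*1e3+r.apply([.1,-96,190.4])).round(1),r.apply([0,1,0]).round(4))
f=grab('wrist'); save(f,'w13.png'); u=np.array([.027,-.9996])
for n,P in dict(far=[.6203,.1169,.046]).items(): print(n,proj(f,P))
E
```

```text
[0.6168892  0.23801341 0.24840867] [-0.03848064  0.86599366 -3.99185063] [-0.00075766  0.03578269 -0.06730268] [614.5 333.9  58. ] [ 2.670e-02 -9.996e-01  4.000e-04]
far [423.23618578 220.28653365]
```

Running free on the rod, with the underside at about 58 mm. Final slow lowering.

Call:
carry_out:
  moves: "0 0 1.5 0 0 0 -1; 0 0 1.5 0 0 0 -1; 0 0 1.5 0 0 0 -1; 0 0 1.5 0 0 0 -1; 0 0 1.5 0 0 0 -1; 0 0 1 0 0 0 -1; 0 0 1 0 0 0 -1; 0 0 1 0 0 0 -1"

```text
t: 89.57
ee_pos: [0.6169, 0.238, 0.2377]
tool_rot: [3.141, 0.042, 0.0]
ft_force: [0.3, 1.0, -4.4]
grip_width: 0.225
grasp_force: 79.0
```

Call:
carry_out:
  moves: "0 0 0.5 0 0 0 -1; 0 0 0.5 0 0 0 -1; 0 0 0.5 0 0 0 -1; 0 0 0 0 0 0 -1; 0 0 0 0 0 0 -1; 0 0 0 0 0 0 -1; 0 0 0 0 0 0 -1; 0 0 0 0 0 0 -1"

```text
t: 90.23
ee_pos: [0.6169, 0.238, 0.2367]
tool_rot: [3.141, 0.042, 0.0]
ft_force: [-2.6, -0.9, 1.0]
grip_width: 0.223
grasp_force: 79.5
```

Call:
carry_out:
  moves: "0 0 0.4 0 0 0 -1; 0 0 0 0 0 0 -1; 0 0 0 0 0 0 -1; 0 0 0 0 0 0 -1; 0 0 0 0 0 0 -1; 0 0 0 0 0 0 -1; 0 0 0 0 0 0 -1; 0 0 0 0 0 0 -1"

```text
t: 90.9
ee_pos: [0.617, 0.238, 0.2367]
tool_rot: [3.141, 0.042, 0.0]
ft_force: [-5.4, -1.5, 5.6]
grip_width: 0.221
grasp_force: 80.3
```

```bash
python3 -c "
from h import *
s=manip.sense(); print(s['ee_pos'],s['ft_force'],s['ft_torque'])"
```

```text
[0.61695938 0.23800568 0.23666233] [-5.42439043 -1.53228717  5.6427634 ] [-0.21543491  0.80809593  0.04673833]
```

Seated. Release and back off upward.

Call:
carry_out:
  moves: "0 0 0 0 0 0 0; 0 0 0 0 0 0 0; 0 0 0 0 0 0 0.5; 0 0 0 0 0 0 0.5; 0 0 0 0 0 0 0.5; 0 0 0 0 0 0 0.5; 0 0 0 0 0 0 0.5; 0 0 0 0 0 0 0.5"

```text
t: 91.57
ee_pos: [0.6169, 0.238, 0.2359]
tool_rot: [3.141, 0.042, 0.0]
ft_force: [0.2, 0.8, 0.8]
grip_width: 0.747
grasp_force: 0.0
```

Call:
carry_out:
  moves: "0 0 -10 0 0 0 0.5; 0 0 -20 0 0 0 0.5; 0 0 -25 0 0 0 0.5; 0 0 -25 0 0 0 0.5; 0 0 -25 0 0 0 0.5; 0 0 -25 0 0 0 0.5; 0 0 -25 0 0 0 0.5; 0 0 0 0 0 0 0.5"

```text
t: 92.23
ee_pos: [0.6179, 0.2383, 0.3988]
tool_rot: [-3.139, -0.042, -0.019]
ft_force: [0.3, 0.6, 0.9]
grip_width: 0.749
grasp_force: 0.0
```

Call:
carry_out:
  moves: "0 0 0 0 0 0 0.5; 0 0 0 0 0 0 0.5; 0 0 0 0 0 0 0.5; 0 0 0 0 0 0 0.5; 0 0 0 0 0 0 0.5; 0 0 0 0 0 0 0.5; 0 0 0 0 0 0 0.5; 0 0 0 0 0 0 0.5"

```text
t: 92.9
ee_pos: [0.6169, 0.238, 0.3906]
tool_rot: [3.141, 0.042, -0.0]
ft_force: [0.6, -0.8, -0.8]
grip_width: 0.749
grasp_force: 0.0
```

```bash
python3 - <<'E'
from h import *
f=grab('wrist'); np.save('w14.npy',f,allow_pickle=True); s=f['s']; print(s['ee_pos'])
g=cv2.cvtColor(f['image'],cv2.COLOR_RGB2GRAY)
# expected corners of plate when seated (top z=.054) vs brass mask / white mask
u=np.array([.027,-.9996]); w=np.array([.9996,.027]); rod=np.array([.6145,.3338])
hsv=cv2.cvtColor(f['image'],cv2.COLOR_RGB2HSV); br=((hsv[...,0]>12)&(hsv[...,0]<32)&(hsv[...,1]>110)&(hsv[...,2]>60)).astype(np.uint8)
k=max(cv2.findContours(br,0,1)[0],key=cv2.contourArea); print('brass box',cv2.boundingRect(k))
for a,b,z in [(-18,25,82),(18,25,82),(18,-25,82),(-18,-25,82),(18,25,54)]: print((a,b,z),proj(f,np.r_[rod+u*a/1e3+w*b/1e3,z/1e3]).round(1))
# connector block (dark) top at z=.074
for a,b,z in [(182,20,74),(218,20,74),(182,-20,74),(218,-20,74),(228,25,54),(228,-25,54)]: print((a,b,z),proj(f,np.r_[rod+u*a/1e3+w*b/1e3,z/1e3]).round(1))
m=(g<55).astype(np.uint8); m[:,:330]=0; m[:120]=0; m[270:]=0
for k in cv2.findContours(m,0,1)[0]:
    if cv2.contourArea(k)>150: print('dark',cv2.boundingRect(k),cv2.contourArea(k))
# free-end edge along row 200
mid=proj(f,np.r_[rod+u*.228,.054]).astype(int); print(mid,g[mid[1]+0,mid[0]-15:mid[0]+20])
E
```

```text
[0.61686184 0.2380167  0.39062281]
brass box (138, 149, 41, 54)
(-18, 25, 82) [138.9 155. ]
(18, 25, 82) [173.  154.1]
(18, -25, 82) [176.6 202.4]
(-18, -25, 82) [143.9 202.2]
(18, 25, 54) [179.6 149. ]
(182, 20, 74) [338.5 157.5]
(218, 20, 74) [371.  158.3]
(182, -20, 74) [335.5 195.1]
(218, -20, 74) [367.1 195. ]
(228, 25, 54) [372.9 150.4]
(228, -25, 54) [368.4 193.4]
dark (333, 246, 22, 24) 194.5
dark (330, 155, 39, 42) 1400.5
dark (330, 126, 40, 23) 648.5
dark (402, 120, 13, 28) 246.5
[370 172] [ 80  25  11  16  13  49  77  77  75  71  33  23  12  35 237 111 123 121
 119 114 115 120 123 127 127 120 123 118 119 120 117 121 116 117 117]
```

The plate's brass block (138–179, 149–203) and connector match the fully seated prediction to about 1 px. Next, locate the button from two wrist views.

```bash
python3 - <<'E'
from h import *
rays=[]
for n,c in (('w9.npy',(571,350)),('w10.npy',(607,389)),('w1.npy',(591,56))):
    f=np.load(n,allow_pickle=True).item(); g=cv2.cvtColor(f['image'],cv2.COLOR_RGB2GRAY); u,v=int(c[0]/1.5),int(c[1]/1.5)
    m=(g[v-14:v+15,u-14:u+15]<50).astype(np.uint8); nn,l,st,cc=cv2.connectedComponentsWithStats(m); k=l[14,14]
    p=cc[k]+[u-14,v-14]; print(n,st[k],p,onz(f,p,.058)*1e3); rays.append(ray(f,p))
T=tri(rays)*1e3; print(T)
e=plan([((np.array([*T[:2].round(1),290]),R.from_euler('z',-88.45,degrees=True)*R0),16,-1),(None,8,-1)])
E
```

```text
w9.npy [  5   4  21  22 347] [380.82997118 233.74351585] [688.8586527   12.01470438  58.        ]
w10.npy [  5   6  20  19 293] [404.64846416 260.03754266] [688.13251377  12.63976788  58.        ]
w1.npy [  3   2  24  24 427] [394.03512881  36.22482436] [688.8433594    7.24204999  58.        ]
[692.01155898   8.81276611  51.86761072]
4.5 14.5 6.5 0 0 0 -1; 4 14.5 6 0 0 0 -1; 4.5 14.5 6.5 0 0 0 -1; 4.5 14.5 6 0 0 0 -1; 4 14 6.5 0 0 0 -1; 4.5 14.5 6.5 0 0 0 -1; 4 14.5 6 0 0 0 -1; 4.5 14.5 6.5 0 0 0 -1
4.5 14.5 6 0 0 0 -1; 4 14.5 6.5 0 0 0 -1; 4.5 14.5 6.5 0 0 0 -1; 4.5 14.5 6 0 0 0 -1; 4 14.5 6.5 0 0 0 -1; 4.5 14 6 0 0 0 -1; 4 14.5 6.5 0 0 0 -1; 4.5 14.5 6.5 0 0 0 -1
0 0 0 0 0 0 -1; 0 0 0 0 0 0 -1; 0 0 0 0 0 0 -1; 0 0 0 0 0 0 -1; 0 0 0 0 0 0 -1; 0 0 0 0 0 0 -1; 0 0 0 0 0 0 -1; 0 0 0 0 0 0 -1
end [692.    8.9 289.8] [ 3.141  0.042 -0.   ]
```

Call:
carry_out:
  moves: "4.5 14.5 6.5 0 0 0 -1; 4 14.5 6 0 0 0 -1; 4.5 14.5 6.5 0 0 0 -1; 4.5 14.5 6 0 0 0 -1; 4 14 6.5 0 0 0 -1; 4.5 14.5 6.5 0 0 0 -1; 4 14.5 6 0 0 0 -1; 4.5 14.5 6.5 0 0 0 -1"

```text
t: 93.62
ee_pos: [0.6549, 0.1217, 0.3397]
tool_rot: [3.141, 0.041, -0.0]
ft_force: [0.0, -0.2, -0.8]
grip_width: -0.002
grasp_force: 0.0
```

Call:
carry_out:
  moves: "4.5 14.5 6 0 0 0 -1; 4 14.5 6.5 0 0 0 -1; 4.5 14.5 6.5 0 0 0 -1; 4.5 14.5 6 0 0 0 -1; 4 14.5 6.5 0 0 0 -1; 4.5 14 6 0 0 0 -1; 4 14.5 6.5 0 0 0 -1; 4.5 14.5 6.5 0 0 0 -1"

```text
t: 94.28
ee_pos: [0.6924, 0.0075, 0.2893]
tool_rot: [3.141, 0.042, 0.0]
ft_force: [-0.1, 0.6, -0.5]
grip_width: -0.002
grasp_force: 0.0
```

Call:
carry_out:
  moves: "0 0 0 0 0 0 -1; 0 0 0 0 0 0 -1; 0 0 0 0 0 0 -1; 0 0 0 0 0 0 -1; 0 0 0 0 0 0 -1; 0 0 0 0 0 0 -1; 0 0 0 0 0 0 -1; 0 0 0 0 0 0 -1"

```text
t: 94.95
ee_pos: [0.692, 0.0092, 0.2902]
tool_rot: [3.141, 0.043, 0.001]
ft_force: [-0.2, 0.8, -0.0]
grip_width: -0.002
grasp_force: 0.0
```

```bash
python3 - <<'E'
from h import *
f=grab('wrist'); s=f['s']; print(s['ee_pos'],s['grip_width'])
g=cv2.cvtColor(f['image'],cv2.COLOR_RGB2GRAY); u,v=proj(f,[.6905,.0095,.058]).astype(int); print(u,v)
m=(g[v-45:v+46,u-45:u+46]>150).astype(np.uint8); cs=cv2.findContours(m,0,1)[0]
for k in cs:
    if cv2.contourArea(k)>200: e=cv2.fitEllipse(k); p=np.array(e[0])+[u-45,v-45]; print('bright',e,p,onz(f,p,.052)*1e3)
m=(g[v-45:v+46,u-45:u+46]<50).astype(np.uint8); n,l,st,cc=cv2.connectedComponentsWithStats(m)
for i in range(1,n):
    if st[i,4]>150: p=cc[i]+[u-45,v-45]; print('dark',st[i],p,onz(f,p,.058)*1e3)
E
```

```text
[0.69196467 0.00924716 0.2901779 ] -0.0015411188996106281
252 209
dark [  29   22   37   37 1087] [253.94112236 204.09567617] [694.5938536    8.89888388  58.        ]
dark [   7   61   84   30 1126] [254.45293073 239.330373  ] [665.96300243   7.67308494  58.        ]
```

Centred over the button (averaging opposite-side views gives about (691.5,9)). Descend to just above it, then press in small steps.

Call:
carry_out:
  moves: "0 0 9 0 0 0 -1; 0 0 9 0 0 0 -1; 0 0 9 0 0 0 -1; 0 0 9 0 0 0 -1; 0 0 8 0 0 0 -1; 0 0 6 0 0 0 -1; 0 0 3 0 0 0 -1; 0 0 0 0 0 0 -1"

```text
t: 95.67
ee_pos: [0.6917, 0.0089, 0.2357]
tool_rot: [3.141, 0.042, -0.003]
ft_force: [-0.3, -0.4, -0.7]
grip_width: 0.001
grasp_force: 0.0
```

Call:
carry_out:
  moves: "0 0 1 0 0 0 -1; 0 0 1 0 0 0 -1; 0 0 1 0 0 0 -1; 0 0 1 0 0 0 -1; 0 0 1 0 0 0 -1; 0 0 0 0 0 0 -1; 0 0 0 0 0 0 -1; 0 0 0 0 0 0 -1"

```text
t: 96.33
ee_pos: [0.692, 0.0089, 0.232]
tool_rot: [3.141, 0.042, 0.0]
ft_force: [-0.6, 0.5, 0.1]
grip_width: -0.001
grasp_force: 0.0
```

Call:
carry_out:
  moves: "0 0 1 0 0 0 -1; 0 0 1 0 0 0 -1; 0 0 1 0 0 0 -1; 0 0 1 0 0 0 -1; 0 0 0 0 0 0 -1; 0 0 0 0 0 0 -1; 0 0 0 0 0 0 -1; 0 0 0 0 0 0 -1"

```text
t: 97.0
ee_pos: [0.6921, 0.0089, 0.2282]
tool_rot: [3.141, 0.042, 0.001]
ft_force: [0.0, -0.5, 3.2]
grip_width: -0.003
grasp_force: 1.6
```

Call:
carry_out:
  moves: "0 0 1 0 0 0 -1; 0 0 1 0 0 0 -1; 0 0 0.5 0 0 0 -1; 0 0 0 0 0 0 -1; 0 0 0 0 0 0 -1; 0 0 0 0 0 0 -1; 0 0 0 0 0 0 -1; 0 0 0 0 0 0 -1"

```text
t: 97.67
ee_pos: [0.6921, 0.0089, 0.2257]
tool_rot: [3.141, 0.042, 0.001]
ft_force: [-0.0, 0.3, 4.8]
grip_width: -0.001
grasp_force: 2.3
```

Call:
carry_out:
  moves: "0 0 0.5 0 0 0 -1; 0 0 0.5 0 0 0 -1; 0 0 0 0 0 0 -1; 0 0 0 0 0 0 -1; 0 0 0 0 0 0 -1; 0 0 0 0 0 0 -1; 0 0 0 0 0 0 -1; 0 0 0 0 0 0 -1"

```text
t: 98.33
ee_pos: [0.6922, 0.0089, 0.2254]
tool_rot: [3.141, 0.042, 0.001]
ft_force: [-2.6, -0.5, 9.5]
grip_width: 0.002
grasp_force: 4.3
```

Call:
carry_out:
  moves: "0 0 0.4 0 0 0 -1; 0 0 0.3 0 0 0 -1; 0 0 0 0 0 0 -1; 0 0 0 0 0 0 -1; 0 0 0 0 0 0 -1; 0 0 0 0 0 0 -1; 0 0 0 0 0 0 -1; 0 0 0 0 0 0 -1"

```text
t: 99.0
ee_pos: [0.6923, 0.0089, 0.2254]
tool_rot: [3.141, 0.042, 0.0]
ft_force: [-3.1, 0.1, 12.3]
grip_width: -0.001
grasp_force: 5.9
```

The arm has reached the hard stop: z is stuck at 225.4 mm and the force is 12 N. Release, raise and check everything.

Call:
carry_out:
  moves: "0 0 -3 0 0 0 -1; 0 0 -6 0 0 0 -1; 0 0 -15 0 0 0 -1; 0 0 -25 0 0 0 -1; 0 0 -30 0 0 0 -1; 0 0 -30 0 0 0 -1; 0 0 -30 0 0 0 -1; 0 0 -30 0 0 0 -1"

```text
t: 99.67
ee_pos: [0.6914, 0.009, 0.3941]
tool_rot: [3.141, 0.042, -0.002]
ft_force: [0.1, 0.0, -1.4]
grip_width: -0.001
grasp_force: 0.0
```

Call:
carry_out:
  moves: "0 0 0 0 0 0 -1; 0 0 0 0 0 0 -1; 0 0 0 0 0 0 -1; 0 0 0 0 0 0 -1; 0 0 0 0 0 0 -1; 0 0 0 0 0 0 -1; 0 0 0 0 0 0 -1; 0 0 0 0 0 0 -1"

```text
t: 100.33
ee_pos: [0.692, 0.0089, 0.3921]
tool_rot: [3.141, 0.042, -0.001]
ft_force: [-0.6, -0.3, -0.3]
grip_width: -0.001
grasp_force: 0.0
```

```bash
python3 - <<'E'
from h import *
f=grab('wrist'); print(f['s']['ee_pos'],f['s']['ft_force']); u=np.array([.027,-.9996]); w=np.array([.9996,.027]); rod=np.array([.6145,.3338])
g=cv2.cvtColor(f['image'],cv2.COLOR_RGB2GRAY)
# plate outline check + strips still peeking out at +/-25..28 of plate: core ends
for n in('scene','side'):
    F=grab(n); hsv=cv2.cvtColor(F['image'],cv2.COLOR_RGB2HSV)
    br=((hsv[...,0]>15)&(hsv[...,0]<32)&(hsv[...,1]>130)&(hsv[...,2]>60)).astype(np.uint8)
    c=proj(F,np.r_[rod,.064]).astype(int); br[:c[1]-25]=0;br[c[1]+25:]=0;br[:,:c[0]-30]=0;br[:,c[0]+30:]=0
    k=max(cv2.findContours(br,0,1)[0],key=cv2.contourArea); 
    C=np.array([proj(F,np.r_[rod+u*a/1e3+w*b/1e3,z/1e3]) for a in(-18,18) for b in(-25,25) for z in(54,82)])
    print(n,'brass',cv2.boundingRect(k),'exp',C.min(0).round(1),(C.max(0)-C.min(0)).round(1))
    G=cv2.cvtColor(F['image'],cv2.COLOR_RGB2GRAY); cc=proj(F,np.r_[rod+u*.2,.064]).astype(int); m=(G<60).astype(np.uint8); m[:cc[1]-20]=0;m[cc[1]+20:]=0;m[:,:cc[0]-25]=0;m[:,cc[0]+25:]=0
    k=max(cv2.findContours(m,0,1)[0],key=cv2.contourArea); C=np.array([proj(F,np.r_[rod+u*a/1e3+w*b/1e3,z/1e3]) for a in(182,218) for b in(-20,20) for z in(54,74)]); print('conn',cv2.boundingRect(k),'exp',C.min(0).round(1),(C.max(0)-C.min(0)).round(1))
E
```

```text
[0.69195342 0.00892828 0.39214715] [-0.64162197 -0.27359678 -0.27079188]
scene brass (341, 286, 9, 13) exp [325.6 275. ] [25.9 30.1]
conn (259, 249, 14, 10) exp [257.4 239.4] [20.7 21.3]
side brass (198, 142, 18, 16) exp [196.2 140.4] [19.6 16.7]
conn (217, 180, 21, 17) exp [233.5 169.8] [18.3 15.5]
```

```bash
python3 -c "
from h import *
print(job_done())"
```

```text
the job is handed in; nothing more can be done
None
```

I handed the job in at about 100 s: three cores strip up in their own nests, the cover plate down over the rod onto both rests, then the start button pressed to its stop (12 N) and let go; one core got knocked out of its nest and I put it back, and the plate's free end showed in place from the wrist camera but my last side-camera check of it didn't match.

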